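Pin the sample cartridges in the analyser rack

TASK

Swing the bench magnifier well clear of the rack, out to the left. Then stand every sample cartridge upright in a pocket of its own and pin each one there: push a pin from the robot's side through the front lug, the cartridge and the rear lug until its flat head is fully home against the front lug. Finally swing the magnifier back so that its lens is over the middle of the rack, and leave the jar, the brown bottle and the screwdriver where they are.

Things in the scene. Friction and masses are not known exactly. Their poses are not given: they have to be found in the camera images.
- rack: fixed rack, origin at the middle of its underside: black base plate 100 (x) by 270 (y) by 12 mm thick with three bright aluminium pockets, open at the top, 80 mm apart in a row along y. x points from the robot's side to the far side, y to the left, z up.
- slot0 (a point): centre of the right-hand (-y) pocket, on its cross-hole axis (x), 32 mm above the bench, axes as the rack's. Pocket: 34 mm long in x, 44 wide in y, floor 20 mm below this point. Front and rear lugs (x -25 to -17 and 17 to 25 mm, 40 wide) rise 14 mm above this point, side walls (5 thick) 2 mm. Each lug has a 13 mm hole along this x axis.
- slot1 (a point): centre of the middle pocket, on its cross-hole axis (x), 32 mm above the bench, axes as the rack's. Pocket: 34 mm long in x, 44 wide in y, floor 20 mm below this point. Front and rear lugs (x -25 to -17 and 17 to 25 mm, 40 wide) rise 14 mm above this point, side walls (5 thick) 2 mm. Each lug has a 13 mm hole along this x axis.
- slot2 (a point): centre of the left-hand (+y) pocket, on its cross-hole axis (x), 32 mm above the bench, axes as the rack's. Pocket: 34 mm long in x, 44 wide in y, floor 20 mm below this point. Front and rear lugs (x -25 to -17 and 17 to 25 mm, 40 wide) rise 14 mm above this point, side walls (5 thick) 2 mm. Each lug has a 13 mm hole along this x axis.
- cartridge0 (a point): centre of a loose dark steel block standing on the bench at the right, 30 (x) by 40 (y) by 58 mm high (z up), 0.16 to 0.26 kg. A 14 mm hole runs through it along x, 9 mm below this point: it lines up with the lug holes when the block stands on a pocket floor (2 mm play each way, either way round). One of the three may be absent.
- cartridge1 (a point): centre of a loose dark steel block standing on the bench at the right, 30 (x) by 40 (y) by 58 mm high (z up), 0.16 to 0.26 kg. A 14 mm hole runs through it along x, 9 mm below this point: it lines up with the lug holes when the block stands on a pocket floor (2 mm play each way, either way round). One of the three may be absent.
- cartridge2 (a point): centre of a loose dark steel block standing on the bench at the right, 30 (x) by 40 (y) by 58 mm high (z up), 0.16 to 0.26 kg. A 14 mm hole runs through it along x, 9 mm below this point: it lines up with the lug holes when the block stands on a pocket floor (2 mm play each way, either way round). One of the three may be absent.
- pin0 (a point): centre of the flat head (34 long in x, 16 wide in y, 10 mm high) of a loose steel pin lying on the bench at the right, about 60 g. From the head's end (x = 17 mm) a round 10 mm shaft runs 60 mm on along x, its last 8 mm tapering to 5 mm. All three pins are present; a spare is not needed. Fully home, this point is at x = -42 mm in the slot's frame.
- pin0_tip (a point): end of the tapered tip of pin0, on the shaft's axis, 77 mm along x from the head's centre; same axes. Fully home it is at x = +35 mm in the slot's frame, 10 mm beyond the rear lug.
- pin1 (a point): centre of the flat head (34 long in x, 16 wide in y, 10 mm high) of a loose steel pin lying on the bench at the right, about 60 g. From the head's end (x = 17 mm) a round 10 mm shaft runs 60 mm on along x, its last 8 mm tapering to 5 mm. All three pins are present; a spare is not needed. Fully home, this point is at x = -42 mm in the slot's frame.
- pin1_tip (a point): end of the tapered tip of pin1, on the shaft's axis, 77 mm along x from the head's centre; same axes. Fully home it is at x = +35 mm in the slot's frame, 10 mm beyond the rear lug.
- pin2 (a point): centre of the flat head (34 long in x, 16 wide in y, 10 mm high) of a loose steel pin lying on the bench at the right, about 60 g. From the head's end (x = 17 mm) a round 10 mm shaft runs 60 mm on along x, its last 8 mm tapering to 5 mm. All three pins are present; a spare is not needed. Fully home, this point is at x = -42 mm in the slot's frame.
- pin2_tip (a point): end of the tapered tip of pin2, on the shaft's axis, 77 mm along x from the head's centre; same axes. Fully home it is at x = +35 mm in the slot's frame, 10 mm beyond the rear lug.
- swivel (a joint): angle (rad) of the magnifier's swivel about its upright post: grows counter-clockwise seen from above; range -0.5 to 1.9; at 0 to -0.3 the lens is well clear of the rack; at 0 the arm points from the post roughly towards the robot (-x); at the start it is about 1.2 to 1.55, with the lens over the rack. Stiff: it stays where it is left, and takes about 3 N at the knob to move.
- post_axis (a point): top of the magnifier's upright post, on the swivel axis, 203 mm above the bench. The post (20 mm diameter) stands on a round foot of 90 mm diameter, left of the rack.
- lens (a point): centre of the magnifier's round lens (ring 120 mm outside diameter, 14 mm thick), 255 mm from the swivel axis, 208 mm above the bench, white arm.
- knob (a point): centre of the upright black knob (20 mm diameter, its free height 42 mm, centre 236 mm above the bench, top 256 mm) on top of the magnifier's arm, 185 mm from the swivel axis, in line with the lens: hold or push it to swing the arm.
- jar_mid (a point): middle of a clear jar with white lid, 60 mm diameter, 75 mm high, beyond the rack's right end: leave alone.
- flask_mid (a point): middle of a brown bottle, 52 mm diameter, 130 mm high, on the left: leave alone.
- driver_grip (a point): grip of a screwdriver 150 mm long lying beyond the rack: leave alone.
Mind the look-alikes: they are no part of the job. What is shaped like the part that bears pin0 but pink, purple or yellow is not meant.

How it is judged (in metres and radians):
On the way, in this order (a step that is already met when the one before it is completed fails the run):
1. the magnifier has been swung clear: its lens centre is more than 200 mm (level) from the middle pocket (horizontal distance between lens and slot1 above 0.2 m), for 0.2 s.
2. every cartridge present stands in a pocket with a pin home through it (((horizontal distance between cartridge0 and slot0 below 0.006 m and z of cartridge0 in the frame of slot0 below 0.013 m and ((distance between pin0_tip and slot0 below 0.042 m and distance between pin0 and slot0 below 0.047 m and x of pin0 in the frame of slot0 below 0 m) or (distance between pin1_tip and slot0 below 0.042 m and distance between pin1 and slot0 below 0.047 m and x of pin1 in the frame of slot0 below 0 m) or (distance between pin2_tip and slot0 below 0.042 m and distance between pin2 and slot0 below 0.047 m and x of pin2 in the frame of slot0 below 0 m))) or (horizontal distance between cartridge0 and slot1 below 0.006 m and z of cartridge0 in the frame of slot1 below 0.013 m and ((distance between pin0_tip and slot1 below 0.042 m and distance between pin0 and slot1 below 0.047 m and x of pin0 in the frame of slot1 below 0 m) or (distance between pin1_tip and slot1 below 0.042 m and distance between pin1 and slot1 below 0.047 m and x of pin1 in the frame of slot1 below 0 m) or (distance between pin2_tip and slot1 below 0.042 m and distance between pin2 and slot1 below 0.047 m and x of pin2 in the frame of slot1 below 0 m))) or (horizontal distance between cartridge0 and slot2 below 0.006 m and z of cartridge0 in the frame of slot2 below 0.013 m and ((distance between pin0_tip and slot2 below 0.042 m and distance between pin0 and slot2 below 0.047 m and x of pin0 in the frame of slot2 below 0 m) or (distance between pin1_tip and slot2 below 0.042 m and distance between pin1 and slot2 below 0.047 m and x of pin1 in the frame of slot2 below 0 m) or (distance between pin2_tip and slot2 below 0.042 m and distance between pin2 and slot2 below 0.047 m and x of pin2 in the frame of slot2 below 0 m)))) and ((horizontal distance between cartridge1 and slot0 below 0.006 m and z of cartridge1 in the frame of slot0 below 0.013 m and ((distance between pin0_tip and slot0 below 0.042 m and distance between pin0 and slot0 below 0.047 m and x of pin0 in the frame of slot0 below 0 m) or (distance between pin1_tip and slot0 below 0.042 m and distance between pin1 and slot0 below 0.047 m and x of pin1 in the frame of slot0 below 0 m) or (distance between pin2_tip and slot0 below 0.042 m and distance between pin2 and slot0 below 0.047 m and x of pin2 in the frame of slot0 below 0 m))) or (horizontal distance between cartridge1 and slot1 below 0.006 m and z of cartridge1 in the frame of slot1 below 0.013 m and ((distance between pin0_tip and slot1 below 0.042 m and distance between pin0 and slot1 below 0.047 m and x of pin0 in the frame of slot1 below 0 m) or (distance between pin1_tip and slot1 below 0.042 m and distance between pin1 and slot1 below 0.047 m and x of pin1 in the frame of slot1 below 0 m) or (distance between pin2_tip and slot1 below 0.042 m and distance between pin2 and slot1 below 0.047 m and x of pin2 in the frame of slot1 below 0 m))) or (horizontal distance between cartridge1 and slot2 below 0.006 m and z of cartridge1 in the frame of slot2 below 0.013 m and ((distance between pin0_tip and slot2 below 0.042 m and distance between pin0 and slot2 below 0.047 m and x of pin0 in the frame of slot2 below 0 m) or (distance between pin1_tip and slot2 below 0.042 m and distance between pin1 and slot2 below 0.047 m and x of pin1 in the frame of slot2 below 0 m) or (distance between pin2_tip and slot2 below 0.042 m and distance between pin2 and slot2 below 0.047 m and x of pin2 in the frame of slot2 below 0 m)))) and ((horizontal distance between cartridge2 and slot0 below 0.006 m and z of cartridge2 in the frame of slot0 below 0.013 m and ((distance between pin0_tip and slot0 below 0.042 m and distance between pin0 and slot0 below 0.047 m and x of pin0 in the frame of slot0 below 0 m) or (distance between pin1_tip and slot0 below 0.042 m and distance between pin1 and slot0 below 0.047 m and x of pin1 in the frame of slot0 below 0 m) or (distance between pin2_tip and slot0 below 0.042 m and distance between pin2 and slot0 below 0.047 m and x of pin2 in the frame of slot0 below 0 m))) or (horizontal distance between cartridge2 and slot1 below 0.006 m and z of cartridge2 in the frame of slot1 below 0.013 m and ((distance between pin0_tip and slot1 below 0.042 m and distance between pin0 and slot1 below 0.047 m and x of pin0 in the frame of slot1 below 0 m) or (distance between pin1_tip and slot1 below 0.042 m and distance between pin1 and slot1 below 0.047 m and x of pin1 in the frame of slot1 below 0 m) or (distance between pin2_tip and slot1 below 0.042 m and distance between pin2 and slot1 below 0.047 m and x of pin2 in the frame of slot1 below 0 m))) or (horizontal distance between cartridge2 and slot2 below 0.006 m and z of cartridge2 in the frame of slot2 below 0.013 m and ((distance between pin0_tip and slot2 below 0.042 m and distance between pin0 and slot2 below 0.047 m and x of pin0 in the frame of slot2 below 0 m) or (distance between pin1_tip and slot2 below 0.042 m and distance between pin1 and slot2 below 0.047 m and x of pin1 in the frame of slot2 below 0 m) or (distance between pin2_tip and slot2 below 0.042 m and distance between pin2 and slot2 below 0.047 m and x of pin2 in the frame of slot2 below 0 m))))), for 0.3 s.
At the end, for the whole second after the job is handed in: Every cartridge present is upright in a pocket (within 6 mm level, 4 mm in height) with a pin through front lug, cartridge and rear lug, head on the robot's side within 5 mm of the front lug; the lens centre is within 45 mm (level) of the middle pocket; magnifier still (all of step 2 and horizontal distance between lens and slot1 below 0.045 m and velocity of joint swivel between -0.05 and 0.05 rad/s); the robot touches nothing.
It fails at once if the jar is disturbed (moved more than 30 mm) (distance of jar_mid from where it was at the start of the episode above 0.03 m).
It fails at once if the brown bottle is disturbed (moved more than 30 mm) (distance of flask_mid from where it was at the start of the episode above 0.03 m).
It fails at once if the screwdriver is disturbed (moved more than 30 mm) (distance of driver_grip from where it was at the start of the episode above 0.03 m).
Of cart0, cart1, cart2 only 2 to 3 are there at a start; the rules pass over those that are not, and their reading is None.
At some moment in a run one of rod0, rod1, rod2 may be knocked a few centimetres aside while the robot is not near it.
It also fails if it takes over 210 s, if anything falls off the work surface, if the arm or the gripper's body presses on something with over 40 N, if the wrist force passes 120 N, or if a joint passes its speed limit or range.

ROBOT

A 7-joint arm with a two-finger parallel gripper is mounted at the origin on the work surface. World frame = base frame: x ahead of the robot, y to its left, z up, the work surface at z = 0. Lengths are in mm, angles in rad, forces in N, time in s.
With the tool pointing down it reaches from about 400 to 850 mm from the base axis. Payload 10.4 kg.
Tool frame: the origin (TCP) lies between the finger pads; the fingertips stand 11 mm ahead of it and the grasp point (between the pads) lies 8 mm behind it; y points along the fingers, x is the direction in which the jaws open and shut, and the axes are right-handed (so a half turn about y gives the same grasp; the last joint's range is limited). The gripper opens to 87 mm and grips with 3 to 60 N. Pads are 19 mm wide; open, the fingers measure 117 mm over their backs; the gripper's body (75 mm by 190 mm) begins 51 mm behind the grasp point.
Start: joints at [1.206, 0.332, -0.065, 1.46, 0.022, 1.35, -0.088], TCP at [209.513, -588.862, 206.376] pointing down, gripper open.
Joint ranges: [-2.6, 2.6], [-0.5, 2.12], [-1.47, 1.34], [0.16, 2.42], [-1.27, 4.41], [0.06, 2.06], [-2.6, 2.6]. Speed limits (rad/s): [2.22, 2.22, 2.79, 2.79, 3.14, 3.14, 3.14].

INTERFACE

Orientations are given as a unit quaternion [w, x, y, z].
In Python, from cell import manip gives the robot as it stands. The module is installed in compiled form; this text tells all that it offers.
- The arm moves only by the tool jog_arm, never from a script. Its argument "rows" is a list of rows, each an object of numbers: "tx", "ty", "tz": the shift along the tool's x, y, z in m; "ax", "ay", "az": the turn, a rotation vector about the tool's x, y, z in degrees; "fingers": the closure, from 0 (fully open) to 1 (shut). In form: [{"tx": .., "ty": .., "tz": .., "ax": .., "ay": .., "az": .., "fingers": ..}, ...]. A call has 1 to 12 rows; each row shifts and turns the pose as measured when the row begins, along the tool's axes as they then stand; what a row does not reach is not made up. A row lasts 1/12 s, in which the tool goes at most 41.7 mm and 7.16 degrees, less where a joint would pass 70% of its speed; a pose out of reach is approached as far as the arm can. A call with a gripper value outside its range is refused whole. The fingers move at their own pace and stop on an object; "grip_force" is the grip in N (left out, the last holds). Time passes only in rows, so rows that do not move let the fingers close. It gives the time, the measured TCP pose, the force and the opening at its end, in the units of the state.
- manip.sense(): the state, without advancing time (a new reading comes with each control period).
- manip.grab_frame(name): name is "side" or "top" or "wrist"; returns (picture, depth): 384x512x3 uint8, red, green, blue; 384x512 float32, mm along the optical axis (not along the pixel's ray), 0 where there is no reading.
- manip.camera_model(name): a dict with "intrinsics" (3x3 intrinsics, pixels), "R" (3x3) and "t" (3): a world point X has camera coordinates R X + t; the wrist camera has in their place "T_tool_cam" (4x4, takes a point from camera to tool coordinates, whose origin is the TCP and whose axes are the tool frame's). Camera axes: x right, y down, z forward; pixel columns grow to the right and rows downward; lengths in mm; the calibration is good to about 2 mm. A picture is of the moment at which its call begins: read the wrist's pose just before it. camera_model takes no time and is no camera call.
- manip.sign_off(): hands the job in, once; it reports no verdict.
The state is a dict: "clock": time; "joint_pos": joint angles; "joint_velocities": joint speeds; "joint_efforts": joint torques, N m; "ee_pos": TCP position; "ee_rot": TCP orientation; "force": force on the tool from outside, world axes, zero at the start; "wrist_torque": the same for the moment, N m; "finger_gap": finger opening in mm.
Only numpy, scipy, OpenCV 4.12 (cv2) and the standard library are available. Lean on these libraries where they do the work, as an engineer would, in place of code of your own. Each camera call takes 0.05 s, during which the arm holds its last target.

## Working session

There is one attempt and no reset: what is moved stays moved. The work goes in short steps, Python scripts to look and compute and a tool call to move; the robot and the scene stay as the last step left them, time stands still between calls to the robot, and variables do not carry over. Pictures are saved under pics/ and viewed, and the job is handed in when it is done.

Besides the shell and the picture viewer there is one more tool, called by a JSON object that holds its "fn" and its "kwargs", one argument or row to a line. jog_arm: Moves the arm, as the interface text tells. Its arguments: {"type":"object","properties":{"rows":{"type":"array","items":{"type":"object","properties":{"tx":{"type":"number"},"ty":{"type":"number"},"tz":{"type":"number"},"ax":{"type":"number"},"ay":{"type":"number"},"az":{"type":"number"},"fingers":{"type":"number"}}}},"grip_force":{"type":"number"}},"required":["rows"]}

```bash
mkdir -p pics; ls; cat > h.py <<'E'
import numpy as np, cv2
from cell import manip
def pose():
    s=manip.sense(); w,x,y,z=s['ee_rot']
    from scipy.spatial.transform import Rotation as R
    return np.array(s['ee_pos']), R.from_quat([x,y,z,w]).as_matrix(), s
def cam(name):
    p,Rm,s=pose(); m=manip.camera_model(name); K=np.array(m['intrinsics'])
    if name=='wrist':
        T=np.array(m['T_tool_cam']); Rc=Rm@T[:3,:3]; c=Rm@T[:3,3]+p
    else:
        R=np.array(m['R']); Rc=R.T; c=-R.T@np.array(m['t'])
    return K,Rc,c
def grab(name,fn=None):
    cm=cam(name); im,d=manip.grab_frame(name)
    if fn:
        cv2.imwrite('pics/'+fn+'.png',im[:,:,::-1])
        np.savez('pics/'+fn+'.npz',im=im,d=d,K=cm[0],Rc=cm[1],c=cm[2])
    return im,d,cm
def load(fn):
    z=np.load('pics/'+fn+'.npz'); return z['im'],z['d'],(z['K'],z['Rc'],z['c'])
def ray(cm,u,v,z):
    K,Rc,c=cm; r=Rc@np.linalg.solve(K,np.array([u,v,1.])); return c+r*(z-c[2])/r[2]
def cloud(d,cm):
    K,Rc,c=cm; v,u=np.mgrid[:d.shape[0],:d.shape[1]]
    P=np.stack([(u-K[0,2])/K[0,0]*d,(v-K[1,2])/K[1,1]*d,d],-1)
    return P@Rc.T+c
def proj(cm,X):
    K,Rc,c=cm; q=K@(Rc.T@(np.asarray(X)-c)); return q[:2]/q[2]
E
python3 - <<'E'
from h import *
p,R,s=pose(); print(s); print(R)
for n in ('side','top','wrist'):
    im,d,cm=grab(n,n+'0'); print(n,cm[0].tolist(),cm[2],cm[1].tolist(),(d>0).mean())
E
```

```text
pics
{'clock': 0.0, 'joint_pos': array([ 1.20640793,  0.33286757, -0.06467735,  1.46093175,  0.02158139,
        1.34988774, -0.08849639]), 'joint_velocities': array([-1.62466661e-04,  1.40702960e-03, -7.07690541e-04,  1.18996930e-03,
       -1.11692492e-03,  2.38430833e-04, -3.37082148e-05]), 'joint_efforts': array([-1.62475979e-03, -6.23266625e+01,  2.37347366e-02, -3.89906788e+01,
       -6.13463460e-02,  3.97697417e-02,  1.18236185e-04]), 'ee_pos': array([ 209.33523375, -588.47341734,  205.56114433]), 'ee_rot': array([ 0.57801764, -0.57747831,  0.4081    , -0.40726994]), 'force': array([-0.23524627,  0.11771832,  0.37450085]), 'wrist_torque': array([-0.03579362,  0.03453071,  0.03589161]), 'finger_gap': 86.86239096484528}
[[ 3.35171180e-01 -5.19373645e-04  9.42157105e-01]
 [-9.42156210e-01  1.29999538e-03  3.35171578e-01]
 [-1.39887917e-03 -9.99999020e-01 -5.36101194e-05]]
side [[480.25737983621696, 0.0, 259.0956858356872], [0.0, 480.25737983621696, 189.0258868293753], [0.0, 0.0, 1.0]] [  154.68536852 -1058.45563743  1060.76970926] [[0.9348008748674589, -0.24453629734642354, 0.25
[... 225 characters left out ...]
 415.5335405143382, 193.59247893310638], [0.0, 0.0, 1.0]] [ 340.98100086  -80.38999985 1163.04072294] [[-0.0010849607041642818, -0.9851507671606532, 0.17168805672802867], [-0.9999741386899785, 0.0022894390042271576, 0.006817655042697376], [-0.0071094874291831355, -0.1716762197621508, -0.9851277738226001]] 0.9959818522135416
wrist [[279.97888261781213, 0.0, 255.21992191798], [0.0, 279.97888261781213, 190.06692138733817], [0.0, 0.0, 1.0]] [ 283.37363109 -561.73239963  383.94304673] [[0.3355263249178431, -0.9027199777080015, -0.26929301352613916], [-0.9420298825548218, -0.32193002460507564, -0.09455559016537471], [-0.001336286224190988, 0.2854079555734891, -0.958405192616613]] 0.996063232421875
```

View images.

View pics/top0.png

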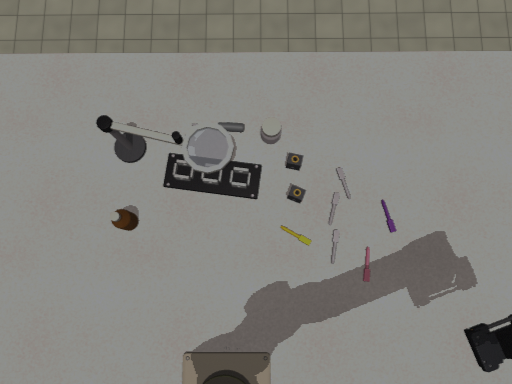

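View pics/side0.png

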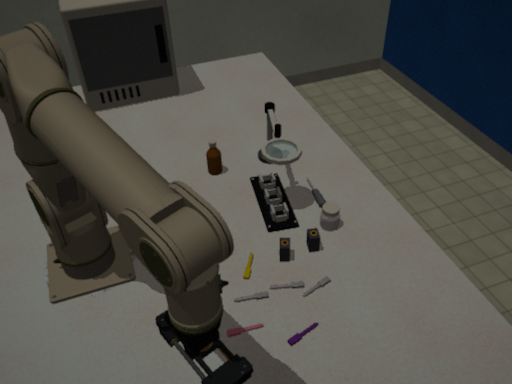

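View pics/wrist0.png

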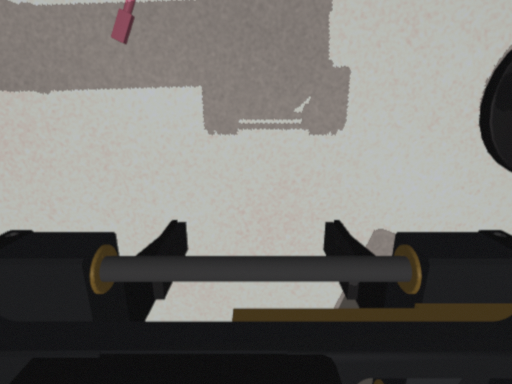

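```bash
python3 - <<'E'
from h import *
im,d,cm=load('top0')
c=im[90:290,80:410]; cv2.imwrite('pics/t0z.png',cv2.resize(c,None,fx=2.4,fy=2.4,interpolation=cv2.INTER_CUBIC)[:,:,::-1])
P=cloud(d,cm); 
for n,(u,v) in dict(knob=(177,137),lens=(208,147),post=(105,123),jar=(271,128),c0=(294,158),c1=(298,192),flask=(115,216),bench=(250,260),pl=(169,158),r=(210,190)).items(): print(n,P[v,u].round(1))
# pins
hsv=cv2.cvtColor(im,cv2.COLOR_RGB2HSV)
for (u,v) in [(344,175),(334,200),(336,236),(389,215),(334,220)]: print(im[v,u],P[v,u].round(1))
E
```

```text
knob [630.6  99.4 254.2]
lens [619.6  33.6 210.3]
post [675.8 277.8 222.5]
jar [ 712.  -121.5   76.2]
c0 [ 632.9 -184.7   55.7]
c1 [ 537.7 -193.6   57.7]
flask [465.  273.7 128.6]
bench [357.4 -63.2   0. ]
pl [645.8 168.6  10.5]
r [552.2  49.4  11.9]
[138 135 135] [ 594.4 -329.3   12. ]
[137 130 132] [ 523.  -298.8   11.1]
[140 132 134] [ 422.6 -301.4    7.8]
[100  88 107] [ 480.8 -451.2    7.8]
[142 139 134] [ 467.6 -298.3    3.3]
```

View pics/t0z.png

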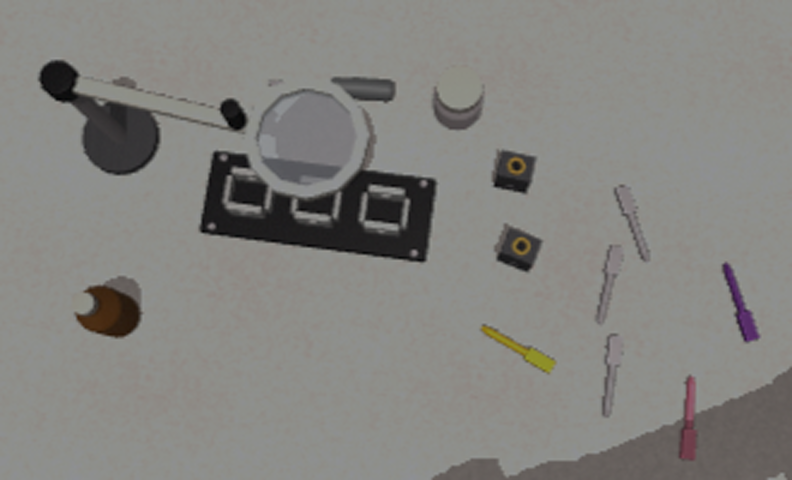

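```bash
python3 - <<'E'
from h import *
for nm in ('top0',):
    im,d,cm=load(nm); P=cloud(d,cm)
    g=im.sum(2).astype(int)//3
    # lens ring: height 190..216
    Z=P[:,:,2]
    m=((Z>196)&(Z<222)&(P[:,:,0]>500)).astype(np.uint8)
    n,l,st,ce=cv2.connectedComponentsWithStats(m)
    for i in range(1,n):
        if st[i][4]>20: print('z208',st[i],ce[i])
    m2=((Z>240)&(Z<262)).astype(np.uint8)&(P[:,:,0]>500)
    n,l,st,ce=cv2.connectedComponentsWithStats(m2.astype(np.uint8))
    for i in range(1,n):
        if st[i][4]>3: print('knob',st[i],ce[i],ray(cm,*ce[i],256))
    m2=((Z>216)&(Z<232)&(P[:,:,0]>500)&(P[:,:,1]>200)).astype(np.uint8)
    n,l,st,ce=cv2.connectedComponentsWithStats(m2)
    for i in range(1,n):
        if st[i][4]>3: print('post',st[i],ce[i],ray(cm,*ce[i],222))
    # black things on the bench
    m=((Z>5)&(Z<20)&(g<60)).astype(np.uint8)
    n,l,st,ce=cv2.connectedComponentsWithStats(m)
    for i in range(1,n):
        if st[i][4]>100:
            r=cv2.minAreaRect(np.argwhere(l==i)[:,::-1].astype(np.float32)); b=cv2.boxPoints(r)
            print('blk',st[i],r); print(np.array([ray(cm,u,v,12)[:2] for u,v in b]).round(1))
    for x,y in [(0,0)]: pass
    m=((Z>45)&(Z<66)&(P[:,:,1]<-140)&(P[:,:,1]>-260)&(P[:,:,0]>400)).astype(np.uint8)
    n,l,st,ce=cv2.connectedComponentsWithStats(m)
    for i in range(1,n):
        if st[i][4]>20:
            Q=P[l==i]; Q=Q[Q[:,2]>52]; r=cv2.minAreaRect(Q[:,:2].astype(np.float32)); print('cart',st[i],r,np.median(Q[:,2]))
E
```

```text
z208 [ 101  118  133   56 2641] [192.33699356 143.85762969]
knob [172 131  10  10  72] [176.05555556 135.51388889] [633.54262098 101.27349121 256.        ]
post [ 97 115  16  15 179] [104.06703911 122.06703911] [678.33542623 280.41276005 222.        ]
post [118 127   2   3   4] [118.5 128. ] [663.49610114 245.22727942 222.        ]
blk [115 133  31  30 484] ((129.57022094726562, 147.86236572265625), (30.580894470214844, 28.25734519958496), 12.994616508483887)
[[645.4 333.1]
 [727.4 319.3]
 [706.5 232. ]
 [624.9 246.7]]
blk [ 164  153   97   46 1700] ((211.9432373046875, 175.42578125), (94.1005630493164, 34.428646087646484), 7.594643592834473)
[[563.2 182.4]
 [662.7 172.9]
 [625.3 -94.2]
 [527.  -81. ]]
blk [176 164  15  13 130] ((183.10400390625, 169.92800903320312), (13.77418041229248, 9.838700294494629), 10.304845809936523)
[[599.9 148.4]
 [628.1 144.3]
 [620.8 105.4]
 [592.7 109.7]]
blk [233 172  15  11 140] ((239.7073211669922, 177.13414001464844), (14.2456693649292, 9.6075439453125), 6.34019136428833)
[[577.5 -12.7]
 [605.2 -15.5]
 [600.5 -55.7]
 [572.9 -52.7]]
cart [287 152  17  15 177] ((629.7091064453125, -186.88851928710938), (39.67326354980469, 31.716312408447266), 76.93916320800781) 58.53400307257584
cart [288 185  18  16 180] ((537.4613647460938, -190.73036193847656), (39.87474060058594, 31.275550842285156), 67.74040222167969) 58.972237045761176
```

{"fn": "jog_arm", "kwargs": {
  "rows": [
    {"ty": -0.015, "ay": -7},
    {"ty": -0.015, "ay": -7},
    {"ty": -0.015, "ay": -7},
    {"ty": -0.015, "ay": -7},
    {"ty": -0.015, "ay": -7},
    {"ty": -0.015, "ay": -7},
    {"ty": -0.015, "ay": -7},
    {"ty": -0.015, "ay": -7}
  ]
}}

```text
invalid input at $.rows[0]: expected keys tx, ty, tz, ax, ay, az, fingers
```

```bash
cat >> h.py <<'E'
def go(x,y,z,phi):
    """delta in tool frame to the target; phi= heading of tool z (deg), tool y down"""
    from scipy.spatial.transform import Rotation as Ro
    p,R,s=pose(); a=np.radians(phi)
    zt=np.array([np.cos(a),np.sin(a),0]); yt=np.array([0,0,-1.]); xt=np.cross(yt,zt)
    Rt=np.stack([xt,yt,zt],1)
    dl=R.T@(np.array([x,y,z])-p); rv=np.degrees(Ro.from_matrix(R.T@Rt).as_rotvec())
    # with rotation done first, remaining shift in final axes
    df=Rt.T@(np.array([x,y,z])-p)
    print('t',round(s['clock'],2),'p',p.round(1),'phi',round(np.degrees(np.arctan2(R[1,2],R[0,2])),1),'gap',round(s['finger_gap'],1),'F',np.round(s['force'],1),'j',np.round(s['joint_pos'],2))
    print('  shift now-axes',dl.round(1),' rot',rv.round(2),' shift final-axes',df.round(1))
E
python3 -c "
from h import *
go(632,101,320,75.6)"
```

```text
t 0.15 p [ 209.4 -588.6  205.8] phi 19.6 gap 87.0 F [-0.6 -0.3 -0.9] j [ 1.21  0.33 -0.06  1.46  0.02  1.35 -0.09]
  shift now-axes [-508.2 -113.8  629.3]  rot [-3.000e-02 -5.602e+01 -5.000e-02]  shift final-axes [ 237.8 -114.2  773. ]
```

{"fn": "jog_arm", "kwargs": {
  "rows": [
    {"tx": 0, "ty": -0.015, "tz": 0, "ax": 0, "ay": -7, "az": 0, "fingers": 0},
    {"tx": 0, "ty": -0.015, "tz": 0, "ax": 0, "ay": -7, "az": 0, "fingers": 0},
    {"tx": 0, "ty": -0.015, "tz": 0, "ax": 0, "ay": -7, "az": 0, "fingers": 0},
    {"tx": 0, "ty": -0.015, "tz": 0, "ax": 0, "ay": -7, "az": 0, "fingers": 0},
    {"tx": 0, "ty": -0.015, "tz": 0, "ax": 0, "ay": -7, "az": 0, "fingers": 0},
    {"tx": 0, "ty": -0.015, "tz": 0, "ax": 0, "ay": -7, "az": 0, "fingers": 0},
    {"tx": 0, "ty": -0.015, "tz": 0, "ax": 0, "ay": -7, "az": 0, "fingers": 0},
    {"tx": 0, "ty": -0.015, "tz": 0, "ax": 0, "ay": -7, "az": 0, "fingers": 0}
  ]
}}

```text
clock: 0.82
ee_pos: [208.4, -586.0, 323.5]
ee_rot: [0.707, -0.698, 0.084, -0.079]
force: [0.7, -0.7, -0.1]
finger_gap: 87.0
```

```bash
python3 -c "
from h import *
go(632,101,320,75.6)"
```

```text
t 0.82 p [ 208.4 -586.   323.5] phi 76.8 gap 87.0 F [ 0.7 -0.7 -0.1] j [ 1.29  0.32 -0.19  1.24  0.06  1.6   0.89]
  shift now-axes [255.4  10.  765.6]  rot [-0.65  1.19 -0.5 ]  shift final-axes [239.4   3.5 770.8]
```

{"fn": "jog_arm", "kwargs": {
  "rows": [
    {"tx": 0.012, "ty": 0, "tz": 0.036, "ax": 0, "ay": 0, "az": 0, "fingers": 0},
    {"tx": 0.012, "ty": 0, "tz": 0.036, "ax": 0, "ay": 0, "az": 0, "fingers": 0},
    {"tx": 0.012, "ty": 0, "tz": 0.036, "ax": 0, "ay": 0, "az": 0, "fingers": 0},
    {"tx": 0.012, "ty": 0, "tz": 0.036, "ax": 0, "ay": 0, "az": 0, "fingers": 0},
    {"tx": 0.012, "ty": 0, "tz": 0.036, "ax": 0, "ay": 0, "az": 0, "fingers": 0},
    {"tx": 0.012, "ty": 0, "tz": 0.036, "ax": 0, "ay": 0, "az": 0, "fingers": 0},
    {"tx": 0.012, "ty": 0, "tz": 0.036, "ax": 0, "ay": 0, "az": 0, "fingers": 0},
    {"tx": 0.012, "ty": 0, "tz": 0.036, "ax": 0, "ay": 0, "az": 0, "fingers": 0},
    {"tx": 0.012, "ty": 0, "tz": 0.036, "ax": 0, "ay": 0, "az": 0, "fingers": 0},
    {"tx": 0.012, "ty": 0, "tz": 0.036, "ax": 0, "ay": 0, "az": 0, "fingers": 0}
  ]
}}

```text
clock: 1.65
ee_pos: [405.7, -255.4, 325.0]
ee_rot: [0.705, -0.699, 0.086, -0.079]
force: [0.5, -0.7, -0.6]
finger_gap: 87.1
```

```bash
python3 -c "
from h import *
go(632,101,320,75.6)
grab('wrist','w1')"
```

```text
t 1.65 p [ 405.7 -255.4  325. ] phi 76.6 gap 87.1 F [ 0.5 -0.7 -0.6] j [ 0.95  0.01 -0.48  1.59 -0.    1.56  0.24]
  shift now-axes [137.3   6.1 399.2]  rot [-0.38  0.95 -0.65]  shift final-axes [130.5   5.  401.5]
```

View pics/w1.png

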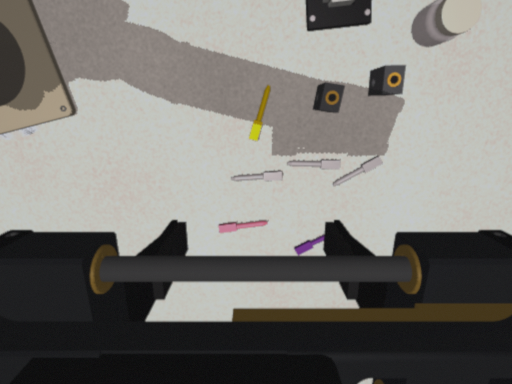

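{"fn": "jog_arm", "kwargs": {
  "rows": [
    {"tx": 0.012, "ty": 0, "tz": 0.036, "ax": 0, "ay": 0, "az": 0, "fingers": 0},
    {"tx": 0.012, "ty": 0, "tz": 0.036, "ax": 0, "ay": 0, "az": 0, "fingers": 0},
    {"tx": 0.012, "ty": 0, "tz": 0.036, "ax": 0, "ay": 0, "az": 0, "fingers": 0},
    {"tx": 0.012, "ty": 0, "tz": 0.036, "ax": 0, "ay": 0, "az": 0, "fingers": 0},
    {"tx": 0.012, "ty": 0, "tz": 0.036, "ax": 0, "ay": 0, "az": 0, "fingers": 0},
    {"tx": 0.012, "ty": 0, "tz": 0.036, "ax": 0, "ay": 0, "az": 0, "fingers": 0},
    {"tx": 0.012, "ty": 0, "tz": 0.036, "ax": 0, "ay": 0, "az": 0, "fingers": 0},
    {"tx": 0.012, "ty": 0, "tz": 0.036, "ax": 0, "ay": 0, "az": 0, "fingers": 0},
    {"tx": 0.012, "ty": 0, "tz": 0.036, "ax": 0, "ay": 0, "az": 0, "fingers": 0},
    {"tx": 0.012, "ty": 0, "tz": 0.036, "ax": 0, "ay": 0, "az": 0, "fingers": 0}
  ]
}}

```text
clock: 2.53
ee_pos: [609.2, 77.4, 326.0]
ee_rot: [0.704, -0.7, 0.087, -0.08]
force: [2.1, -0.7, 0.6]
finger_gap: 87.4
```

```bash
python3 -c "
from h import *
go(632,101,320,75.6)
grab('wrist','w2')"
```

```text
t 2.53 p [609.2  77.4 326. ] phi 76.4 gap 87.4 F [ 2.1 -0.7  0.6] j [ 0.36  0.38 -0.77  1.24  0.25  1.63 -0.6 ]
  shift now-axes [16.7  5.9 28.3]  rot [-0.27  0.83 -0.54]  shift final-axes [16.2  6.  28.6]
```

View pics/w2.png

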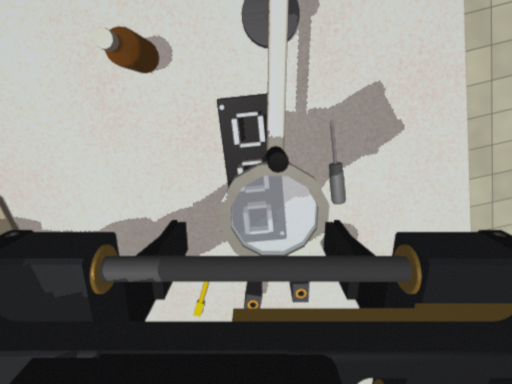

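```bash
python3 -c "
from h import *
im,d,cm=load('w2');P=cloud(d,cm)
m=(P[:,:,2]>240)&(P[:,:,2]<262)&(P[:,:,1]>60); m[220:]=0
v,u=np.nonzero(m); print(len(u),u.mean(),v.mean(),ray(cm,u.mean(),v.mean(),256),P[m][:,2].max(),P[m].mean(0))
"
```

```text
404 277.51237623762376 161.00742574257427 [635.55768833 104.72955513 256.        ] 257.78496724225283 [635.571423   104.55284173 255.09194328]
```

{"fn": "jog_arm", "kwargs": {
  "rows": [
    {"tx": 0.018, "ty": 0, "tz": 0.031, "ax": 0, "ay": 0.7, "az": -0.5, "fingers": 0},
    {"tx": 0, "ty": 0.018, "tz": 0, "ax": 0, "ay": 0, "az": 0, "fingers": 0.4},
    {"tx": 0, "ty": 0.025, "tz": 0, "ax": 0, "ay": 0, "az": 0, "fingers": 0.4},
    {"tx": 0, "ty": 0.025, "tz": 0, "ax": 0, "ay": 0, "az": 0, "fingers": 0.4},
    {"tx": 0, "ty": 0.022, "tz": 0, "ax": 0, "ay": 0, "az": 0, "fingers": 0.4},
    {"tx": 0, "ty": 0.0, "tz": 0, "ax": 0, "ay": 0, "az": 0, "fingers": 0.4}
  ]
}}

```text
clock: 3.08
ee_pos: [633.7, 119.4, 225.9]
ee_rot: [0.707, -0.698, 0.084, -0.077]
force: [-1.3, -1.5, -1.8]
finger_gap: 61.4
```

```bash
python3 -c "
from h import *
go(634.5,103,234,76)"
```

```text
t 3.08 p [633.7 119.4 225.9] phi 76.9 gap 61.4 F [-1.3 -1.5 -1.8] j [ 0.29  0.48 -0.77  1.34  0.31  1.46 -0.68]
  shift now-axes [  4.4  -8.4 -15.7]  rot [-0.62  0.89 -0.63]  shift final-axes [  4.7  -8.1 -15.7]
```

{"fn": "jog_arm", "kwargs": {
  "rows": [
    {"tx": 0.004, "ty": -0.008, "tz": -0.016, "ax": 0, "ay": 0.8, "az": -0.6, "fingers": 0.4},
    {"tx": 0, "ty": 0, "tz": 0, "ax": 0, "ay": 0, "az": 0, "fingers": 0.4}
  ]
}}

```text
clock: 3.25
ee_pos: [633.4, 101.9, 233.0]
ee_rot: [0.705, -0.698, 0.086, -0.085]
force: [0.9, -1.4, 0.7]
finger_gap: 53.9
```

```bash
python3 -c "
from h import *
go(634.5,103,234,76)"
```

```text
t 3.25 p [633.4 101.9 233. ] phi 76.1 gap 53.9 F [ 0.9 -1.4  0.7] j [ 0.32  0.46 -0.76  1.34  0.3   1.46 -0.67]
  shift now-axes [ 0.8 -1.   1.3]  rot [-0.55  0.12 -0.2 ]  shift final-axes [ 0.8 -1.   1.3]
```

Good. Close on the knob.

{"fn": "jog_arm", "kwargs": {
  "grip_force": 25,
  "rows": [
    {"tx": 0, "ty": 0, "tz": 0, "ax": 0, "ay": 0, "az": 0, "fingers": 1},
    {"tx": 0, "ty": 0, "tz": 0, "ax": 0, "ay": 0, "az": 0, "fingers": 1},
    {"tx": 0, "ty": 0, "tz": 0, "ax": 0, "ay": 0, "az": 0, "fingers": 1},
    {"tx": 0, "ty": 0, "tz": 0, "ax": 0, "ay": 0, "az": 0, "fingers": 1},
    {"tx": 0, "ty": 0, "tz": 0, "ax": 0, "ay": 0, "az": 0, "fingers": 1}
  ]
}}

```text
clock: 3.67
ee_pos: [634.3, 102.6, 236.5]
ee_rot: [0.706, -0.698, 0.085, -0.086]
force: [-0.1, 0.6, 0.6]
finger_gap: 26.7
```

{"fn": "jog_arm", "kwargs": {
  "rows": [
    {"tx": 0, "ty": 0, "tz": 0, "ax": 0, "ay": 0, "az": 0, "fingers": 1},
    {"tx": 0, "ty": 0, "tz": 0, "ax": 0, "ay": 0, "az": 0, "fingers": 1},
    {"tx": -0.0129, "ty": 0, "tz": 0.0005, "ax": 0, "ay": 4, "az": 0, "fingers": 1},
    {"tx": -0.0129, "ty": 0, "tz": 0.0005, "ax": 0, "ay": 4, "az": 0, "fingers": 1},
    {"tx": -0.0129, "ty": 0, "tz": 0.0005, "ax": 0, "ay": 4, "az": 0, "fingers": 1},
    {"tx": -0.0129, "ty": 0, "tz": 0.0005, "ax": 0, "ay": 4, "az": 0, "fingers": 1},
    {"tx": -0.0129, "ty": 0, "tz": 0.0005, "ax": 0, "ay": 4, "az": 0, "fingers": 1},
    {"tx": -0.0129, "ty": 0, "tz": 0.0005, "ax": 0, "ay": 4, "az": 0, "fingers": 1}
  ]
}}

```text
clock: 4.33
ee_pos: [567.8, 134.6, 236.7]
ee_rot: [0.671, -0.662, 0.235, -0.238]
force: [3.1, -1.6, -0.6]
finger_gap: 18.2
```

```bash
python3 -c "
from h import *
p,R,s=pose(); print(np.hypot(*(p[:2]-[678.3,280.4])),np.degrees(np.arctan2(280.4-p[1],678.3-p[0])))
go(493,280,234,0)"
```

```text
182.92052638194258 52.84953961442902
t 4.33 p [567.8 134.6 236.7] phi 50.9 gap 18.2 F [ 3.1 -1.6 -0.6] j [ 0.3   0.3  -0.74  1.51  0.2   1.4  -1.13]
  shift now-axes [-149.7    3.6   65.7]  rot [-0.74 50.93 -0.35]  shift final-axes [-145.4    2.7  -74.8]
```

{"fn": "jog_arm", "kwargs": {
  "rows": [
    {"tx": -0.013, "ty": 0, "tz": 0.0002, "ax": 0, "ay": 3.8, "az": 0, "fingers": 1},
    {"tx": -0.013, "ty": 0, "tz": 0.0002, "ax": 0, "ay": 3.8, "az": 0, "fingers": 1},
    {"tx": -0.013, "ty": 0, "tz": 0.0002, "ax": 0, "ay": 3.8, "az": 0, "fingers": 1},
    {"tx": -0.013, "ty": 0, "tz": 0.0002, "ax": 0, "ay": 3.8, "az": 0, "fingers": 1},
    {"tx": -0.013, "ty": 0, "tz": 0.0002, "ax": 0, "ay": 3.8, "az": 0, "fingers": 1},
    {"tx": -0.013, "ty": 0, "tz": 0.0002, "ax": 0, "ay": 3.8, "az": 0, "fingers": 1},
    {"tx": -0.013, "ty": 0, "tz": 0.0002, "ax": 0, "ay": 3.8, "az": 0, "fingers": 1}
  ]
}}

```text
clock: 4.92
ee_pos: [511.1, 204.7, 236.6]
ee_rot: [0.593, -0.584, 0.388, -0.395]
force: [3.3, -1.0, -0.6]
finger_gap: 17.7
```

```bash
python3 -c "
from h import *
p,R,s=pose(); print(np.hypot(*(p[:2]-[678.3,280.4])),np.degrees(np.arctan2(280.4-p[1],678.3-p[0])))
go(493,280,234,0)"
```

```text
183.53555888248502 24.37052620884008
t 4.92 p [511.1 204.7 236.6] phi 22.8 gap 17.7 F [ 3.3 -1.  -0.6] j [ 0.18  0.21 -0.74  1.6   0.15  1.37 -1.75]
  shift now-axes [-76.5   2.8  12.4]  rot [-0.85 22.76 -0.16]  shift final-axes [-75.3   2.6 -18.1]
```

{"fn": "jog_arm", "kwargs": {
  "rows": [
    {"tx": -0.013, "ty": 0, "tz": 0.0002, "ax": 0, "ay": 3.8, "az": 0, "fingers": 1},
    {"tx": -0.013, "ty": 0, "tz": 0.0002, "ax": 0, "ay": 3.8, "az": 0, "fingers": 1},
    {"tx": -0.013, "ty": 0, "tz": 0.0002, "ax": 0, "ay": 3.8, "az": 0, "fingers": 1},
    {"tx": -0.013, "ty": 0, "tz": 0.0002, "ax": 0, "ay": 3.8, "az": 0, "fingers": 1},
    {"tx": -0.013, "ty": 0, "tz": 0.0002, "ax": 0, "ay": 3.8, "az": 0, "fingers": 1},
    {"tx": -0.013, "ty": 0, "tz": 0.0002, "ax": 0, "ay": 3.8, "az": 0, "fingers": 1},
    {"tx": 0, "ty": 0, "tz": 0, "ax": 0, "ay": 0, "az": 0, "fingers": 0.4},
    {"tx": 0, "ty": 0, "tz": 0, "ax": 0, "ay": 0, "az": 0, "fingers": 0.4},
    {"tx": 0, "ty": 0, "tz": 0, "ax": 0, "ay": 0, "az": 0, "fingers": 0.4},
    {"tx": 0, "ty": 0, "tz": 0, "ax": 0, "ay": 0, "az": 0, "fingers": 0.4}
  ]
}}

```text
clock: 5.75
ee_pos: [492.9, 283.2, 236.6]
ee_rot: [-0.499, 0.491, -0.501, 0.509]
force: [0.2, -0.1, -0.8]
finger_gap: 37.3
```

```bash
python3 -c "
from h import *
p,R,s=pose(); print(np.hypot(*(p[:2]-[678.3,280.4])),np.degrees(np.arctan2(280.4-p[1],678.3-p[0])))
go(493,280,330,0)"
```

```text
185.3951381083916 -0.8528424195673575
t 5.75 p [492.9 283.2 236.6] phi -1.1 gap 37.3 F [ 0.2 -0.1 -0.8] j [ 0.01  0.26 -0.73  1.55  0.18  1.39 -2.33]
  shift now-axes [  3.1 -93.3   1.6]  rot [-0.89 -1.15 -0.  ]  shift final-axes [  3.2 -93.4   0.1]
```

{"fn": "jog_arm", "kwargs": {
  "rows": [
    {"tx": 0, "ty": -0.03, "tz": 0, "ax": 0, "ay": 0, "az": 0, "fingers": 0.3},
    {"tx": 0, "ty": -0.03, "tz": 0, "ax": 0, "ay": 0, "az": 0, "fingers": 0.3},
    {"tx": 0.02, "ty": -0.02, "tz": 0, "ax": 0, "ay": 1, "az": 0, "fingers": 0.3},
    {"tx": 0.04, "ty": 0, "tz": 0.005, "ax": 0, "ay": 1, "az": 0, "fingers": 0.3},
    {"tx": 0.04, "ty": 0, "tz": 0.005, "ax": 0, "ay": 2, "az": 0, "fingers": 0.3},
    {"tx": 0.04, "ty": 0, "tz": 0.005, "ax": 0, "ay": 2, "az": 0, "fingers": 0.3},
    {"tx": 0.04, "ty": 0, "tz": 0.01, "ax": 0, "ay": 2, "az": 0, "fingers": 0.3},
    {"tx": 0.04, "ty": 0, "tz": 0.01, "ax": 0, "ay": 2, "az": 0, "fingers": 0.3},
    {"tx": 0.04, "ty": 0, "tz": 0.01, "ax": 0, "ay": 2, "az": 0, "fingers": 0.3},
    {"tx": 0.04, "ty": 0, "tz": 0.01, "ax": 0, "ay": 2, "az": 0, "fingers": 0.3},
    {"tx": 0.04, "ty": 0, "tz": 0.01, "ax": 0, "ay": 0, "az": 0, "fingers": 0.3}
  ]
}}

```text
clock: 6.67
ee_pos: [506.9, -64.2, 321.3]
ee_rot: [-0.437, 0.427, -0.557, 0.562]
force: [1.0, 0.9, -0.4]
finger_gap: 60.8
```

```bash
python3 -c "
from h import *
go(583,-188,250,-16)
grab('wrist','w3'); grab('top','top3')
im,d,cm=load('top3'); c=im[90:290,80:410]; cv2.imwrite('pics/t3z.png',cv2.resize(c,None,fx=2.4,fy=2.4,interpolation=cv2.INTER_CUBIC)[:,:,::-1])
"
```

```text
t 6.67 p [506.9 -64.2 321.3] phi -14.6 gap 60.8 F [ 1.   0.9 -0.4] j [ 0.47  0.05 -0.45  1.55  0.02  1.52 -1.8 ]
  shift now-axes [100.9  72.3 103.8]  rot [-0.83  1.36 -0.34]  shift final-axes [ 98.   71.3 107.2]
```

View pics/w3.png

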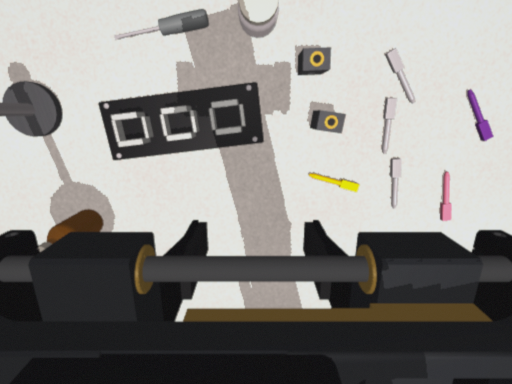

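View pics/t3z.png

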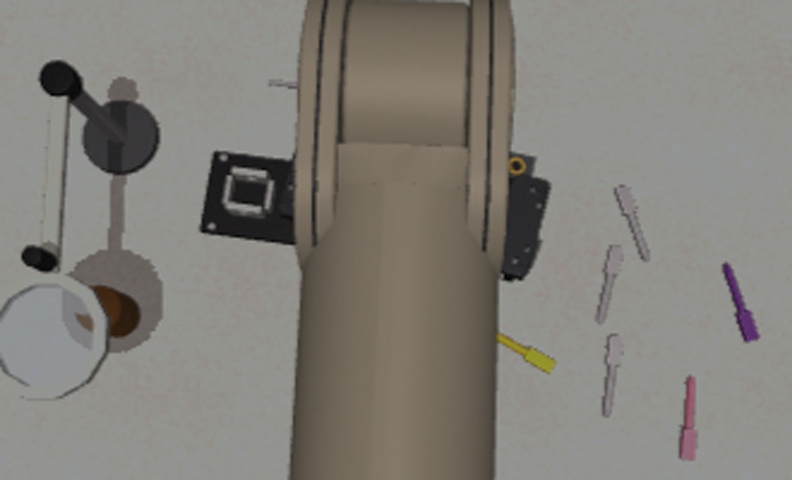

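```bash
cat > meas.py <<'E'
from h import *
import sys
def rect(m,cm,z):
    c,_=cv2.findContours(m.astype(np.uint8),cv2.RETR_EXTERNAL,cv2.CHAIN_APPROX_NONE)
    c=max(c,key=cv2.contourArea)[:,0,:]
    W=np.array([ray(cm,u,v,z)[:2] for u,v in c],np.float32)
    return cv2.minAreaRect(W)
def meas(nm):
    im,d,cm=load(nm); P=cloud(d,cm); X,Y,Z=P[:,:,0],P[:,:,1],P[:,:,2]
    ok=(d>0); ok[215:]&=False
    if nm[0]=='t' : ok=(d>0)
    mx=im.max(2).astype(int); mn=im.min(2).astype(int)
    roi=ok&(X>380)&(X<760)
    # rack
    m=roi&(Y>-110)&(Y<200)&(X>500)&(Z>3)&(Z<50)
    n,l,st,ce=cv2.connectedComponentsWithStats(m.astype(np.uint8)); 
    if n>1:
        i=1+np.argmax(st[1:,4]); m=(l==i); mb=m&(Z<18); print('rack',rect(mb,cm,12))
        ml=m&(Z>38)&(mx>100)
        n,l,st,ce=cv2.connectedComponentsWithStats(ml.astype(np.uint8))
        for i in range(1,n):
            if st[i,4]>15: Q=P[l==i]; print('  lug',st[i,4],np.median(Q,0).round(1),ce[i].round(0))
    m=roi&(Y<-120)&(Y>-290)&(Z>50)&(Z<66)&(X<680)
    n,l,st,ce=cv2.connectedComponentsWithStats(m.astype(np.uint8))
    for i in range(1,n):
        if st[i,4]>40: print('cart',st[i,4],rect(l==i,cm,58),np.median(P[l==i][:,2]))
    m=ok&(Y<-150)&(X>350)&(Z>2.5)&(Z<20)
    n,l,st,ce=cv2.connectedComponentsWithStats(m.astype(np.uint8))
    for i in range(1,n):
        if st[i,4]<30: continue
        s=(mx-mn)[l==i]; 
        if np.median(s)>30: continue
        v,u=np.nonzero(l==i); W=np.array([ray(cm,a,b,6)[:2] for a,b in zip(u,v)])
        c=W.mean(0); e=np.linalg.eigh(np.cov((W-c).T))[1][:,-1]; t=(W-c)@e; L=t.max()-t.min()
        w=np.abs((W-c)@np.array([-e[1],e[0]]))
        if w[t>0].mean()>w[t<0].mean(): e=-e; t=-t
        # e points head->tip ; head = t from min..min+34
        hd=t<t.min()+34; sh=t>t.min()+40
        Wh=W[hd].mean(0); Ws=W[sh].mean(0); ax=(Ws-Wh)/np.linalg.norm(Ws-Wh)
        print('pin n',st[i,4],'L',round(L,1),'head',(c+e*(t.min()+17)).round(1),Wh.round(1),'tip',(c+e*t.max()).round(1),'dir',round(np.degrees(np.arctan2(ax[1],ax[0])),1),'w',round(2*w[hd].max(),1))
if __name__=='__main__':
    for n in sys.argv[1:]: print(n); meas(n)
E
python3 - <<'E'
from h import *
grab('wrist','w4'); go(583,-188,250,-16)
E
python3 meas.py w3 w4 top0
```

```text
t 6.82 p [506.9 -65.9 320.9] phi -14.9 gap 61.3 F [0.3 0.6 0.9] j [ 0.47  0.06 -0.44  1.55  0.02  1.52 -1.81]
  shift now-axes [ 98.8  71.8 103.9]  rot [-0.78  1.11 -0.3 ]  shift final-axes [ 96.4  70.9 106.8]
w3
rack ((593.809326171875, 44.08393859863281), (268.4886474609375, 99.39950561523438), 82.24595642089844)
  lug 143 [603.8 -38.1  46. ] [225. 104.]
  lug 141 [614.6  41.1  46. ] [174. 110.]
  lug 144 [625.4 121.   46. ] [124. 116.]
  lug 129 [562.7 -31.9  46.2] [228. 131.]
  lug 133 [573.2  46.9  46. ] [179. 137.]
  lug 133 [584.  126.1  46.1] [131. 143.]
cart 647 ((627.890625, -185.4093475341797), (40.979637145996094, 30.646474838256836), 75.34158325195312) 58.340095524895105
cart 544 ((536.2596435546875, -188.7913818359375), (41.84433364868164, 29.897720336914062), 68.0077133178711) 58.34121988042469
pin n 521 L 94.4 head [ 599.8 -319.3] [ 600.  -319.3] tip [ 525.8 -341.9] dir -163.1 w 19.3
pin n 76 L 49.5 head [ 626.8 -173.1] [ 627.9 -170. ] tip [ 603.2 -195.5] dir -120.6 w 28.3
pin n 451 L 94.1 head [ 527.3 -302.7] [ 528.1 -302.9] tip [ 452.8 -282.8] dir 165.1 w 19.9
pin n
[... 3402 characters left out ...]
r nan w 22.0
pin n 34 L 41.3 head [ 655.4 -764.5] [ 652.9 -764.3] tip [ 679.1 -769.6] dir -5.4 w 24.5
pin n 204 L 109.2 head [ 611.2 -315.5] [ 609.5 -317.3] tip [ 523.8 -344.9] dir -163.2 w 37.0
pin n 38 L 40.8 head [ 615.4 -182.1] [ 615.5 -181.2] tip [ 611.  -205.4] dir -94.5 w 27.3
pin n 165 L 95.4 head [ 531.6 -304.9] [ 531.  -304.7] tip [ 455.7 -285.1] dir 165.2 w 22.9
pin n 56 L 51.1 head [ 483.2 -528.9] [ 481.8 -529.3] tip [ 462.1 -555.7] dir -119.8 w 49.9
pin n 178 L 93.1 head [ 426.6 -300.9] [ 426.1 -300.6] tip [ 351.5 -288.9] dir 171.1 w 32.7meas.py:39: RuntimeWarning: Mean of empty slice.
  Wh=W[hd].mean(0); Ws=W[sh].mean(0); ax=(Ws-Wh)/np.linalg.norm(Ws-Wh)
  ret = um.true_divide(
```

```bash
python3 - <<'E'
from h import *
go(628,-185.4,120,-13.2)
E
```

```text
t 6.82 p [506.9 -65.9 320.9] phi -14.9 gap 61.3 F [0.3 0.6 0.9] j [ 0.47  0.06 -0.44  1.55  0.02  1.52 -1.81]
  shift now-axes [ 85.4 202.5 145. ]  rot [-0.79 -1.69 -0.28]  shift final-axes [ 88.6 200.9 145.2]
```

{"fn": "jog_arm", "kwargs": {
  "rows": [
    {"tx": 0.011, "ty": 0.01, "tz": 0.018, "ax": -0.8, "ay": -1.7, "az": -0.3, "fingers": 0.3},
    {"tx": 0.011, "ty": 0.02, "tz": 0.018, "ax": 0, "ay": 0, "az": 0, "fingers": 0.3},
    {"tx": 0.011, "ty": 0.025, "tz": 0.018, "ax": 0, "ay": 0, "az": 0, "fingers": 0.3},
    {"tx": 0.011, "ty": 0.025, "tz": 0.018, "ax": 0, "ay": 0, "az": 0, "fingers": 0.3},
    {"tx": 0.011, "ty": 0.025, "tz": 0.018, "ax": 0, "ay": 0, "az": 0, "fingers": 0.3},
    {"tx": 0.011, "ty": 0.025, "tz": 0.018, "ax": 0, "ay": 0, "az": 0, "fingers": 0.3},
    {"tx": 0.01, "ty": 0.025, "tz": 0.015, "ax": 0, "ay": 0, "az": 0, "fingers": 0.3},
    {"tx": 0.005, "ty": 0.02, "tz": 0.01, "ax": 0, "ay": 0, "az": 0, "fingers": 0.3},
    {"tx": 0, "ty": 0, "tz": 0, "ax": 0, "ay": 0, "az": 0, "fingers": 0.3}
  ]
}}

```text
clock: 7.57
ee_pos: [625.5, -170.0, 143.3]
ee_rot: [-0.447, 0.441, -0.549, 0.551]
force: [0.6, 0.3, -0.7]
finger_gap: 61.2
```

```bash
python3 - <<'E'
from h import *
go(628,-185.4,39,-13.2)
E
```

```text
t 7.57 p [ 625.5 -170.   143.3] phi -12.2 gap 61.2 F [ 0.6  0.3 -0.7] j [ 0.48  0.44 -0.38  1.47  0.16  1.26 -1.7 ]
  shift now-axes [ 15.  104.3   5. ]  rot [-0.4   0.99 -0.24]  shift final-axes [ 14.5 104.3   6. ]
```

{"fn": "jog_arm", "kwargs": {
  "rows": [
    {"tx": 0.0145, "ty": 0.02, "tz": 0.006, "ax": -0.4, "ay": 1, "az": -0.2, "fingers": 0.3},
    {"tx": 0, "ty": 0.02, "tz": 0, "ax": 0, "ay": 0, "az": 0, "fingers": 0.3},
    {"tx": 0, "ty": 0, "tz": 0, "ax": 0, "ay": 0, "az": 0, "fingers": 0.3}
  ]
}}

```text
clock: 7.82
ee_pos: [629.3, -181.4, 104.1]
ee_rot: [0.441, -0.439, 0.554, -0.552]
force: [0.1, 0.1, -0.5]
finger_gap: 60.7
```

```bash
python3 - <<'E'
from h import *
go(628,-185.4,39,-13.2)
E
```

```text
t 7.82 p [ 629.3 -181.4  104.1] phi -13.0 gap 60.7 F [ 0.1  0.1 -0.5] j [ 0.48  0.49 -0.37  1.48  0.18  1.2  -1.7 ]
  shift now-axes [ 4.5 65.1 -0.4]  rot [-0.    0.23 -0.23]  shift final-axes [ 4.2 65.1 -0.4]
```

{"fn": "jog_arm", "kwargs": {
  "grip_force": 35,
  "rows": [
    {"tx": 0.004, "ty": 0.016, "tz": 0, "ax": 0, "ay": 0, "az": 0, "fingers": 0.3},
    {"tx": 0, "ty": 0.02, "tz": 0, "ax": 0, "ay": 0, "az": 0, "fingers": 0.3},
    {"tx": 0, "ty": 0.018, "tz": 0, "ax": 0, "ay": 0, "az": 0, "fingers": 0.3},
    {"tx": 0, "ty": 0.006, "tz": 0, "ax": 0, "ay": 0, "az": 0, "fingers": 0.3},
    {"tx": 0, "ty": 0, "tz": 0, "ax": 0, "ay": 0, "az": 0, "fingers": 1},
    {"tx": 0, "ty": 0, "tz": 0, "ax": 0, "ay": 0, "az": 0, "fingers": 1},
    {"tx": 0, "ty": 0, "tz": 0, "ax": 0, "ay": 0, "az": 0, "fingers": 1},
    {"tx": 0, "ty": 0, "tz": 0, "ax": 0, "ay": 0, "az": 0, "fingers": 1},
    {"tx": 0, "ty": 0, "tz": 0, "ax": 0, "ay": 0, "az": 0, "fingers": 1},
    {"tx": 0, "ty": 0, "tz": 0, "ax": 0, "ay": 0, "az": 0, "fingers": 1}
  ]
}}

```text
clock: 8.65
ee_pos: [635.2, -178.5, 60.3]
ee_rot: [-0.448, 0.437, -0.548, 0.554]
force: [0.9, 0.1, 0.1]
finger_gap: 29.0
```

```bash
python3 - <<'E'
from h import *
go(628,-185.4,39,-13.2)
grab('wrist','w5')
E
```

```text
t 8.65 p [ 635.2 -178.5   60.3] phi -12.5 gap 29.0 F [0.9 0.1 0.1] j [ 0.48  0.53 -0.36  1.52  0.2   1.11 -1.71]
  shift now-axes [ 8.5 21.2 -5.9]  rot [-0.95  0.71 -0.42]  shift final-axes [ 8.4 21.3 -5.4]
```

View pics/w5.png

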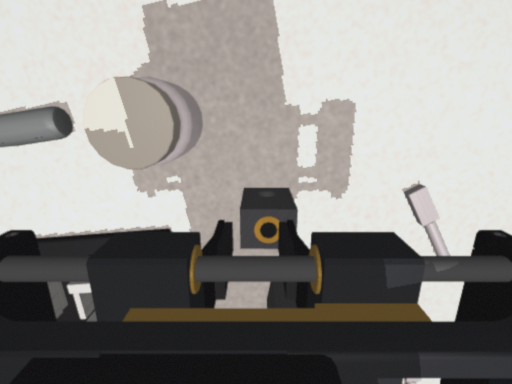

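```bash
python3 - <<'E'
from h import *
im,d,cm=load('w5'); P=cloud(d,cm)
for (u,v) in [(250,215),(285,210),(267,231),(268,240),(245,240),(265,200),(222,235),(290,235)]: print(u,v,P[v,u].round(1),d[v,u])
cv2.imwrite('pics/w5z.png',cv2.resize(im[170:320,180:360],None,fx=4,fy=4)[:,:,::-1])
print(pose()[2]['finger_gap'])
E
```

```text
250 215 [ 642.7 -175.7   58.6] 193.0939
285 210 [ 641.1 -200.    58.6] 191.97664
267 231 [ 628.7 -184.8   58.9] 195.92184
268 240 [ 622.  -184.1   59.5] 197.13057
245 240 [ 624.5 -167.9   57.3] 199.66472
265 200 [ 644.  -187.2   36.2] 213.5818
222 235 [ 647.5 -161.6   94.8] 157.86841
290 235 [ 640.6 -198.9   97.4] 154.81732
24.709316380480313
```

View pics/w5z.png

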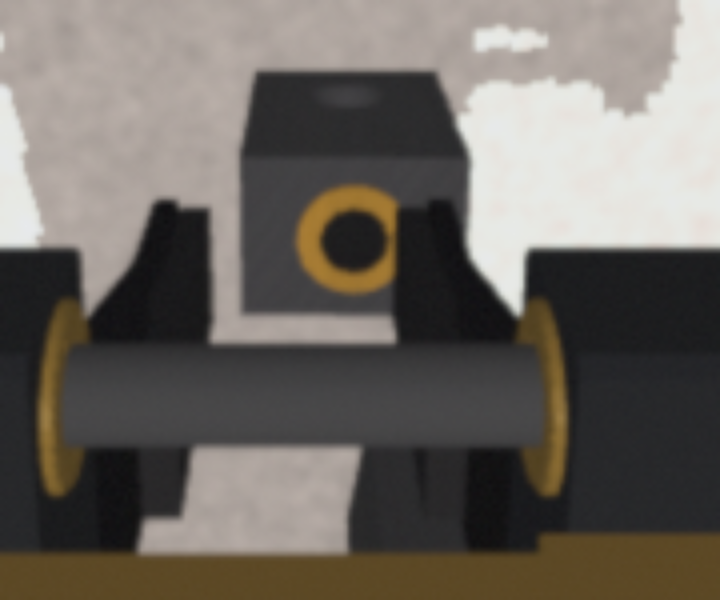

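```bash
python3 - <<'E'
from h import *
im,d,cm=load('w5'); P=cloud(d,cm)
for (u,v) in [(220,290),(219,297),(275,295),(275,303),(280,240),(281,225),(225,225)]: print(u,v,P[v,u].round(1),d[v,u])
E
```

```text
220 290 [ 633.1 -160.8  125.3] 132.39677
219 297 [ 630.1 -159.6  126.1] 132.51399
275 295 [ 557.8 -177.8   33.2] 239.69545
275 303 [ 557.6 -177.2   43.2] 230.08769
280 240 [ 634.6 -192.8   88.8] 165.09187
281 225 [ 641.  -195.2   82.2] 169.56117
225 225 [ 647.9 -161.9   81.4] 170.69124
```

```bash
python3 - <<'E'
from h import *
im,d,cm=load('w5'); P=cloud(d,cm)
p,R,s=pose()
for u in (222,226,230,284,288):
  for v in range(216,228,2): print(u,v,(R.T@(P[v,u]-p)).round(1),end=' ')
  print()
im,d,cm=load('w0' if 0 else 'wrist0'); print(manip.camera_model('wrist')['T_tool_cam'])
E
```

```text
222 216 [-31.3  61.8 -18.2] 222 218 [-31.1  60.1 -19.5] 222 220 [-21.4 -16.6  10.6] 222 222 [-21.  -19.7  10.6] 222 224 [-20.7 -22.6  10.6] 222 226 [-20.4 -25.6  10.6] 
226 216 [-27.4  60.3 -17.5] 226 218 [-27.4  59.9 -19.3] 226 220 [-27.4  59.5 -21.1] 226 222 [-19.  -16.3   9.2] 226 224 [-18.6 -19.7   9.3] 226 226 [-18.5 -21.1   8.6] 
230 216 [-23.7  59.6 -17.3] 230 218 [-23.8  60.1 -19.4] 230 220 [-23.8  59.4 -21.1] 230 222 [-16.4 -17.    9.5] 230 224 [-16.3 -18.4   8.7] 230 226 [-15.9 -22.8   9.4] 
284 216 [19.2  2.6  5.6] 284 218 [19.4  3.8  3.6] 284 220 [19.2  1.8  3. ] 284 222 [ 17.3 -16.4   9.3] 284 224 [ 17.2 -17.3   8.3] 284 226 [ 16.8 -21.    8.6] 
288 216 [21.9  1.5  6.1] 288 218 [22.1  2.7  4.1] 288 220 [ 19.5 -18.4  11.4] 288 222 [ 19.3 -19.7  10.7] 288 224 [ 18.8 -24.3  11.3] 288 226 [ 18.7 -25.4  10.5] 
[[ 9.99999928e-01  3.42272472e-04  1.62370958e-04 -7.23499816e-01]
 [-5.79473848e-05 -2.85363546e-01  9.58419346e-01 -1.78312347e+02]
 [ 3.74375311e-04 -9.58419287e-01 -2.85363506e-01  7.83051647e+01]
 [ 0.00000000e+00  0.00000000e+00  0.00000000e+00  1.00000000e+00]]
```

{"fn": "jog_arm", "kwargs": {
  "rows": [
    {"tx": 0, "ty": 0, "tz": 0, "ax": 0, "ay": 0, "az": 0, "fingers": 0.3},
    {"tx": 0.008, "ty": -0.005, "tz": -0.006, "ax": -0.9, "ay": 0.7, "az": -0.4, "fingers": 0.3},
    {"tx": 0, "ty": 0, "tz": 0, "ax": 0, "ay": 0, "az": 0, "fingers": 0.3},
    {"tx": 0, "ty": 0, "tz": 0, "ax": 0, "ay": 0, "az": 0, "fingers": 0.3},
    {"tx": 0, "ty": 0, "tz": 0, "ax": 0, "ay": 0, "az": 0, "fingers": 0.3},
    {"tx": 0, "ty": 0, "tz": 0, "ax": 0, "ay": 0, "az": 0, "fingers": 0.3}
  ]
}}

```text
clock: 9.2
ee_pos: [626.6, -186.5, 66.2]
ee_rot: [0.438, -0.439, 0.555, -0.555]
force: [1.1, 0.4, -0.4]
finger_gap: 55.9
```

```bash
python3 - <<'E'
from h import *
go(628,-185.2,39,-13.2)
E
```

```text
t 9.2 p [ 626.6 -186.5   66.2] phi -13.3 gap 55.9 F [ 1.1  0.4 -0.4] j [ 0.48  0.53 -0.36  1.52  0.19  1.13 -1.71]
  shift now-axes [-1.6 27.2  1. ]  rot [ 0.04 -0.13  0.04]  shift final-axes [-1.6 27.2  1. ]
```

{"fn": "jog_arm", "kwargs": {
  "rows": [
    {"tx": -0.001, "ty": 0.015, "tz": 0.001, "ax": 0, "ay": 0, "az": 0, "fingers": 0.3},
    {"tx": 0, "ty": 0.014, "tz": 0, "ax": 0, "ay": 0, "az": 0, "fingers": 0.3},
    {"tx": 0, "ty": 0.002, "tz": 0, "ax": 0, "ay": 0, "az": 0, "fingers": 0.3},
    {"tx": 0, "ty": 0, "tz": 0, "ax": 0, "ay": 0, "az": 0, "fingers": 0.45},
    {"tx": 0, "ty": 0, "tz": 0, "ax": 0, "ay": 0, "az": 0, "fingers": 0.5},
    {"tx": 0, "ty": 0, "tz": 0, "ax": 0, "ay": 0, "az": 0, "fingers": 0.6},
    {"tx": 0, "ty": 0, "tz": 0, "ax": 0, "ay": 0, "az": 0, "fingers": 0.65},
    {"tx": 0, "ty": 0, "tz": 0, "ax": 0, "ay": 0, "az": 0, "fingers": 0.65}
  ]
}}

```text
clock: 9.87
ee_pos: [628.1, -185.7, 34.3]
ee_rot: [-0.438, 0.439, -0.555, 0.555]
force: [0.6, -0.0, -2.1]
finger_gap: 39.2
```

```bash
python3 - <<'E'
from h import *
go(628,-185.2,39,-13.2)
grab('wrist','w6')
im,d,cm=load('w6')
cv2.imwrite('pics/w6z.png',cv2.resize(im[170:320,180:360],None,fx=4,fy=4)[:,:,::-1])
E
```

```text
t 9.87 p [ 628.1 -185.7   34.3] phi -13.3 gap 39.2 F [ 0.6 -0.  -2.1] j [ 0.48  0.56 -0.35  1.54  0.21  1.08 -1.73]
  shift now-axes [-0.4 -4.7 -0.2]  rot [ 0.02 -0.11  0.03]  shift final-axes [-0.4 -4.7 -0.2]
```

View pics/w6z.png

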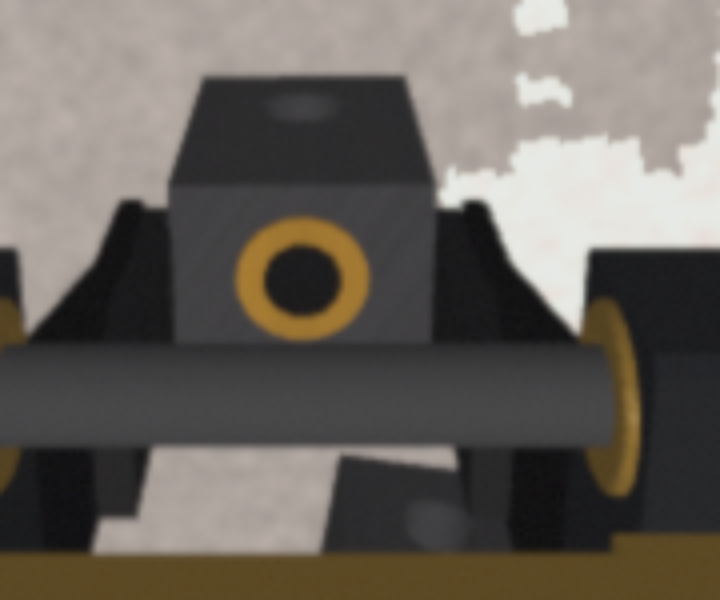

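```bash
python3 - <<'E'
from h import *
for n in ('w6','w3','wrist0'):
  im,d,cm=load(n); K=cm[0]; T=np.array(manip.camera_model('wrist')['T_tool_cam'])
  v,u=np.mgrid[:384,:512]
  P=np.stack([(u-K[0,2])/K[0,0]*d,(v-K[1,2])/K[1,1]*d,d],-1)@T[:3,:3].T+T[:3,3]
  m=(np.abs(P[:,:,2])<13)&(P[:,:,1]>-60)&(P[:,:,1]<25)&(np.abs(P[:,:,0])>20)&(np.abs(P[:,:,0])<62)&(d<185)
  Q=P[m]; print(n,len(Q),np.percentile(Q[:,1],[50,90,98,100]).round(1), Q[Q[:,1]>-20][:8].round(1).tolist())
E
```

```text
w6 1493 [-42.9 -23.7 -17.8 -15.1] [[-28.3, -16.1, 10.5], [-27.5, -17.3, 11.0], [-27.0, -16.4, 10.6], [-26.2, -17.3, 11.0], [-25.7, -16.7, 10.7], [24.7, -16.9, 10.8], [25.4, -16.4, 10.6], [25.8, -17.6, 11.2]]
w3 2002 [-40.5 -21.5 -17.1 -15. ] [[-39.6, -16.0, 10.4], [-38.9, -16.0, 10.4], [-38.4, -15.7, 10.3], [-37.5, -17.0, 10.9], [-36.9, -16.9, 10.8], [-36.4, -16.2, 10.5], [35.2, -17.2, 11.0], [36.1, -15.9, 10.4]]
wrist0 2273 [-39.9 -21.3 -17.1 -15.1] [[-52.2, -17.5, 11.1], [-51.7, -17.1, 10.9], [-51.5, -15.8, 10.3], [-50.8, -16.1, 10.5], [-50.0, -16.6, 10.7], [-49.4, -16.6, 10.7], [48.0, -17.8, 11.2], [48.5, -18.1, 11.3]]
```

{"fn": "jog_arm", "kwargs": {
  "rows": [
    {"tx": 0, "ty": 0, "tz": 0, "ax": 0, "ay": 0, "az": 0, "fingers": 0.35},
    {"tx": 0, "ty": 0, "tz": 0, "ax": 0, "ay": 0, "az": 0, "fingers": 0.35},
    {"tx": 0, "ty": 0.008, "tz": 0, "ax": 0, "ay": 0, "az": 0, "fingers": 0.35},
    {"tx": 0, "ty": 0.008, "tz": 0, "ax": 0, "ay": 0, "az": 0, "fingers": 0.35},
    {"tx": 0, "ty": 0.004, "tz": 0, "ax": 0, "ay": 0, "az": 0, "fingers": 0.35},
    {"tx": 0, "ty": 0, "tz": 0, "ax": 0, "ay": 0, "az": 0, "fingers": 0.35},
    {"tx": 0, "ty": 0, "tz": 0, "ax": 0, "ay": 0, "az": 0, "fingers": 1},
    {"tx": 0, "ty": 0, "tz": 0, "ax": 0, "ay": 0, "az": 0, "fingers": 1},
    {"tx": 0, "ty": 0, "tz": 0, "ax": 0, "ay": 0, "az": 0, "fingers": 1},
    {"tx": 0, "ty": 0, "tz": 0, "ax": 0, "ay": 0, "az": 0, "fingers": 1}
  ]
}}

```text
clock: 10.75
ee_pos: [628.2, -185.8, 12.4]
ee_rot: [-0.439, 0.439, -0.554, 0.555]
force: [0.3, 0.6, -1.8]
finger_gap: 39.4
```

```bash
python3 - <<'E'
from h import *
go(628,-185.2,14,-13.2)
E
```

```text
t 10.75 p [ 628.2 -185.8   12.4] phi -13.3 gap 39.4 F [ 0.3  0.6 -1.8] j [ 0.47  0.58 -0.34  1.55  0.22  1.04 -1.73]
  shift now-axes [-0.5 -1.6 -0.3]  rot [-0.   -0.11  0.03]  shift final-axes [-0.5 -1.6 -0.3]
```

{"fn": "jog_arm", "kwargs": {
  "rows": [
    {"tx": 0, "ty": -0.015, "tz": 0, "ax": 0, "ay": 0, "az": 0, "fingers": 1},
    {"tx": 0, "ty": -0.025, "tz": 0, "ax": 0, "ay": 0, "az": 0, "fingers": 1},
    {"tx": 0, "ty": -0.03, "tz": 0, "ax": 0, "ay": 0, "az": 0, "fingers": 1},
    {"tx": 0, "ty": -0.02, "tz": 0, "ax": 0, "ay": 0, "az": 0, "fingers": 1}
  ]
}}

```text
clock: 11.08
ee_pos: [624.0, -184.7, 99.0]
ee_rot: [0.436, -0.441, 0.558, -0.551]
force: [1.4, 0.4, -1.8]
finger_gap: 39.4
```

```bash
python3 - <<'E'
from h import *
go(594,44.1,95,-7.8)
E
```

```text
t 11.08 p [ 624.  -184.7   99. ] phi -13.3 gap 39.4 F [ 1.4  0.4 -1.8] j [ 0.49  0.5  -0.36  1.49  0.18  1.2  -1.71]
  shift now-axes [-215.8    5.   -81.8]  rot [ 0.66 -5.49 -0.04]  shift final-axes [-222.6    4.   -60.8]
```

{"fn": "jog_arm", "kwargs": {
  "rows": [
    {"tx": -0.015, "ty": -0.002, "tz": -0.006, "ax": 0.6, "ay": -2.7, "az": 0, "fingers": 1},
    {"tx": -0.026, "ty": 0, "tz": -0.008, "ax": 0, "ay": -2.7, "az": 0, "fingers": 1},
    {"tx": -0.03, "ty": 0, "tz": -0.008, "ax": 0, "ay": 0, "az": 0, "fingers": 1},
    {"tx": -0.03, "ty": 0, "tz": -0.008, "ax": 0, "ay": 0, "az": 0, "fingers": 1},
    {"tx": -0.03, "ty": 0, "tz": -0.008, "ax": 0, "ay": 0, "az": 0, "fingers": 1},
    {"tx": -0.03, "ty": 0, "tz": -0.008, "ax": 0, "ay": 0, "az": 0, "fingers": 1},
    {"tx": -0.025, "ty": 0, "tz": -0.007, "ax": 0, "ay": 0, "az": 0, "fingers": 1},
    {"tx": -0.01, "ty": 0, "tz": -0.002, "ax": 0, "ay": 0, "az": 0, "fingers": 1},
    {"tx": 0, "ty": 0, "tz": 0, "ax": 0, "ay": 0, "az": 0, "fingers": 1}
  ]
}}

```text
clock: 11.83
ee_pos: [594.6, 34.2, 103.4]
ee_rot: [-0.469, 0.468, -0.529, 0.53]
force: [0.8, 0.6, -1.7]
finger_gap: 39.7
```

```bash
python3 - <<'E'
from h import *
go(594,44.1,95,-7.8)
E
```

```text
t 11.83 p [594.6  34.2 103.4] phi -7.0 gap 39.7 F [ 0.8  0.6 -1.7] j [ 0.25  0.39 -0.48  1.65  0.19  1.15 -1.97]
  shift now-axes [-9.8  8.4 -1.8]  rot [-0.1   0.8   0.04]  shift final-axes [-9.7  8.4 -1.9]
```

{"fn": "jog_arm", "kwargs": {
  "rows": [
    {"tx": -0.0098, "ty": 0.004, "tz": -0.002, "ax": -0.1, "ay": 0.8, "az": 0, "fingers": 1},
    {"tx": 0, "ty": 0.004, "tz": 0, "ax": 0, "ay": 0, "az": 0, "fingers": 1},
    {"tx": 0, "ty": 0, "tz": 0, "ax": 0, "ay": 0, "az": 0, "fingers": 1}
  ]
}}

```text
clock: 12.08
ee_pos: [592.8, 44.2, 94.1]
ee_rot: [-0.465, 0.467, -0.532, 0.532]
force: [-0.1, -1.7, -1.4]
finger_gap: 39.9
```

```bash
python3 - <<'E'
from h import *
go(594,44.1,90,-7.8)
grab('wrist','w7')
E
```

```text
t 12.08 p [592.8  44.2  94.1] phi -7.6 gap 39.9 F [-0.1 -1.7 -1.4] j [ 0.24  0.4  -0.48  1.66  0.2   1.14 -2.  ]
  shift now-axes [-0.   4.1  1.2]  rot [0.08 0.19 0.12]  shift final-axes [-0.   4.1  1.2]
```

View pics/w7.png

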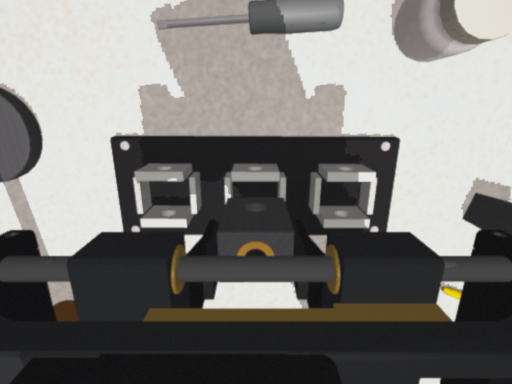

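```bash
python3 - <<'E'
from h import *
im,d,cm=load('w7');P=cloud(d,cm);Z=P[:,:,2];mx=im.max(2)
m=(Z>40)&(Z<50)&(mx>90)&(d>0); m[235:]=0
n,l,st,ce=cv2.connectedComponentsWithStats(m.astype(np.uint8))
a=np.radians(-7.75); ex=np.array([np.cos(a),np.sin(a)]); ey=np.array([-ex[1],ex[0]])
for i in range(1,n):
    if st[i,4]>60:
        Q=P[l==i][:,:2]-[594,44.1]; x=Q@ex;y=Q@ey
        print(st[i,4],'x',np.percentile(x,[1,99]).round(1),'y',np.percentile(y,[1,99]).round(1),np.percentile(y,[1,99]).mean())
p,R,s=pose()
m=(Z>136)&(Z<146)&(np.abs(P[:,:,0]-594)<40)&(np.abs(P[:,:,1]-44)<30); 
Q=P[m]; q=Q[:,:2]-[594,44.1]; print('cart top',m.sum(),np.median(Q[:,2]),'x',np.percentile(q@ex,[1,99]),'y',np.percentile(q@ey,[1,99]))
E
```

```text
952 x [115.2 149.4] y [-159.4 -117.2] -138.30476464358406
529 x [17.5 25.6] y [ 60.7 100.1] 80.3969687825558
526 x [17.5 25.6] y [-19.1  20. ] 0.4313228501276889
543 x [17.6 25.6] y [-98.8 -59.3] -79.0252513107438
523 x [-24.6 -16.1] y [ 60.7 100.2] 80.43549154700807
510 x [-24.2 -16.1] y [-98.6 -59.3] -78.95330678778608
cart top 2462 139.89943163937943 x [-14.95089114  15.36986461] y [-27.50782438  29.58330675]
```

{"fn": "jog_arm", "kwargs": {
  "rows": [
    {"tx": -0.0004, "ty": 0.01, "tz": 0.0003, "ax": 0, "ay": 0, "az": 0, "fingers": 1},
    {"tx": 0, "ty": 0.012, "tz": 0, "ax": 0, "ay": 0, "az": 0, "fingers": 1},
    {"tx": 0, "ty": 0.006, "tz": 0, "ax": 0, "ay": 0, "az": 0, "fingers": 1},
    {"tx": 0, "ty": 0.0, "tz": 0, "ax": 0, "ay": 0, "az": 0, "fingers": 1}
  ]
}}

```text
clock: 12.47
ee_pos: [593.7, 39.9, 63.2]
ee_rot: [-0.463, 0.466, -0.533, 0.534]
force: [-0.2, -0.2, -2.0]
finger_gap: 39.5
```

```bash
python3 - <<'E'
from h import *
go(593.3,44.6,60,-7.8)
E
```

```text
t 12.47 p [593.7  39.9  63.2] phi -7.9 gap 39.5 F [-0.2 -0.2 -2. ] j [ 0.23  0.43 -0.47  1.68  0.22  1.08 -2.01]
  shift now-axes [-4.6  3.1 -1.1]  rot [ 0.07 -0.08  0.19]  shift final-axes [-4.6  3.2 -1.1]
```

{"fn": "jog_arm", "kwargs": {
  "rows": [
    {"tx": -0.0046, "ty": 0, "tz": -0.001, "ax": 0, "ay": 0, "az": 0.2, "fingers": 1},
    {"tx": 0, "ty": 0.0, "tz": 0, "ax": 0, "ay": 0, "az": 0, "fingers": 1},
    {"tx": 0, "ty": 0.0, "tz": 0, "ax": 0, "ay": 0, "az": 0, "fingers": 1}
  ]
}}

```text
clock: 12.72
ee_pos: [592.8, 43.9, 61.9]
ee_rot: [0.463, -0.465, 0.534, -0.533]
force: [-0.7, 0.0, -1.7]
finger_gap: 39.5
```

```bash
python3 - <<'E'
from h import *
go(593.3,44.6,60,-7.8)
E
```

```text
t 12.72 p [592.8  43.9  61.9] phi -8.0 gap 39.5 F [-0.7  0.  -1.7] j [ 0.23  0.43 -0.47  1.68  0.22  1.08 -2.02]
  shift now-axes [-0.8  1.9  0.4]  rot [ 0.19 -0.16  0.  ]  shift final-axes [-0.8  1.9  0.4]
```

Descend slowly with small steps.

{"fn": "jog_arm", "kwargs": {
  "rows": [
    {"tx": -0.0006, "ty": 0.004, "tz": 0.0004, "ax": 0.2, "ay": 0, "az": 0, "fingers": 1},
    {"tx": 0, "ty": 0.005, "tz": 0, "ax": 0, "ay": 0, "az": 0, "fingers": 1},
    {"tx": 0, "ty": 0.004, "tz": 0, "ax": 0, "ay": 0, "az": 0, "fingers": 1}
  ]
}}

```text
clock: 12.97
ee_pos: [594.6, 44.8, 49.7]
ee_rot: [-0.465, 0.463, -0.533, 0.534]
force: [-0.4, 0.3, -1.7]
finger_gap: 39.9
```

```bash
python3 - <<'E'
from h import *
go(593.3,44.6,24.4,-7.8)
E
```

```text
t 12.97 p [594.6  44.8  49.7] phi -7.9 gap 39.9 F [-0.4  0.3 -1.7] j [ 0.23  0.44 -0.47  1.7   0.23  1.05 -2.02]
  shift now-axes [ 0.4 25.3 -1.3]  rot [-0.21 -0.15 -0.03]  shift final-axes [ 0.4 25.3 -1.3]
```

{"fn": "jog_arm", "kwargs": {
  "rows": [
    {"tx": 0, "ty": 0.005, "tz": -0.0006, "ax": 0, "ay": 0, "az": 0, "fingers": 1},
    {"tx": 0, "ty": 0.006, "tz": 0, "ax": 0, "ay": 0, "az": 0, "fingers": 1},
    {"tx": 0, "ty": 0.005, "tz": 0, "ax": 0, "ay": 0, "az": 0, "fingers": 1},
    {"tx": 0, "ty": 0.004, "tz": 0, "ax": 0, "ay": 0, "az": 0, "fingers": 1}
  ]
}}

```text
clock: 13.3
ee_pos: [593.8, 45.0, 27.3]
ee_rot: [-0.465, 0.463, -0.533, 0.534]
force: [-0.3, 0.0, -1.5]
finger_gap: 39.6
```

```bash
python3 - <<'E'
from h import *
go(593.3,44.6,24.4,-7.8)
E
```

```text
t 13.3 p [593.8  45.   27.3] phi -7.9 gap 39.6 F [-0.3  0.  -1.5] j [ 0.22  0.47 -0.46  1.71  0.24  1.01 -2.04]
  shift now-axes [ 0.4  2.9 -0.5]  rot [-0.2  -0.13 -0.03]  shift final-axes [ 0.4  2.9 -0.5]
```

{"fn": "jog_arm", "kwargs": {
  "rows": [
    {"tx": 0, "ty": 0.0025, "tz": 0, "ax": 0, "ay": 0, "az": 0, "fingers": 1},
    {"tx": 0, "ty": 0.001, "tz": 0, "ax": 0, "ay": 0, "az": 0, "fingers": 1},
    {"tx": 0, "ty": 0, "tz": 0, "ax": 0, "ay": 0, "az": 0, "fingers": 0.4},
    {"tx": 0, "ty": 0, "tz": 0, "ax": 0, "ay": 0, "az": 0, "fingers": 0.4},
    {"tx": 0, "ty": 0, "tz": 0, "ax": 0, "ay": 0, "az": 0, "fingers": 0.35},
    {"tx": 0, "ty": -0.02, "tz": 0, "ax": 0, "ay": 0, "az": 0, "fingers": 0.35},
    {"tx": 0, "ty": -0.03, "tz": 0, "ax": 0, "ay": 0, "az": 0, "fingers": 0.35},
    {"tx": 0, "ty": -0.03, "tz": 0, "ax": 0, "ay": 0, "az": 0, "fingers": 0.3},
    {"tx": 0, "ty": -0.02, "tz": 0, "ax": 0, "ay": 0, "az": 0, "fingers": 0.3}
  ]
}}

```text
clock: 14.05
ee_pos: [590.6, 44.7, 122.5]
ee_rot: [0.463, -0.466, 0.534, -0.532]
force: [0.7, -0.1, 0.8]
finger_gap: 59.5
```

```bash
python3 - <<'E'
from h import *
go(536.2,-188.9,120,-22)
grab('wrist','w8')
E
```

```text
t 14.05 p [590.6  44.7 122.5] phi -7.9 gap 59.5 F [ 0.7 -0.1  0.8] j [ 0.24  0.37 -0.49  1.63  0.18  1.2  -1.99]
  shift now-axes [238.9   3.  -21.8]  rot [ 0.3  14.1   0.12]  shift final-axes [237.    2.5  37. ]
```

View pics/w8.png

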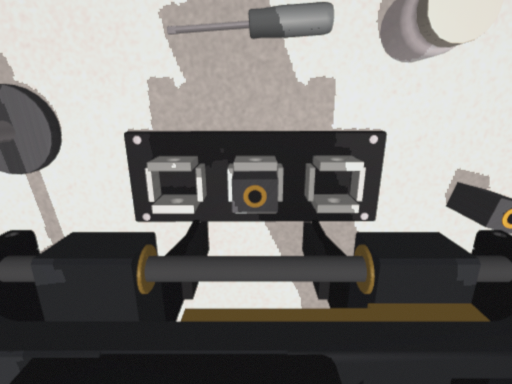

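{"fn": "jog_arm", "kwargs": {
  "rows": [
    {"tx": 0.015, "ty": 0, "tz": 0, "ax": 0.3, "ay": 3.5, "az": 0.1, "fingers": 0.3},
    {"tx": 0.026, "ty": 0, "tz": 0, "ax": 0, "ay": 3.5, "az": 0, "fingers": 0.3},
    {"tx": 0.03, "ty": 0, "tz": 0.004, "ax": 0, "ay": 3.5, "az": 0, "fingers": 0.3},
    {"tx": 0.03, "ty": 0, "tz": 0.005, "ax": 0, "ay": 3.5, "az": 0, "fingers": 0.3},
    {"tx": 0.03, "ty": 0, "tz": 0.005, "ax": 0, "ay": 0, "az": 0, "fingers": 0.3},
    {"tx": 0.03, "ty": 0, "tz": 0.005, "ax": 0, "ay": 0, "az": 0, "fingers": 0.3},
    {"tx": 0.03, "ty": 0, "tz": 0.005, "ax": 0, "ay": 0, "az": 0, "fingers": 0.3},
    {"tx": 0.025, "ty": 0, "tz": 0.003, "ax": 0, "ay": 0, "az": 0, "fingers": 0.3},
    {"tx": 0.006, "ty": 0, "tz": 0, "ax": 0, "ay": 0, "az": 0, "fingers": 0.3},
    {"tx": 0, "ty": 0, "tz": 0, "ax": 0, "ay": 0, "az": 0, "fingers": 0.3}
  ]
}}

```text
clock: 14.93
ee_pos: [547.7, -181.4, 126.9]
ee_rot: [-0.398, 0.389, -0.585, 0.59]
force: [0.4, 1.0, 0.5]
finger_gap: 60.8
```

```bash
python3 - <<'E'
from h import *
go(536.2,-188.9,80,-22.1)
E
```

```text
t 14.93 p [ 547.7 -181.4  126.9] phi -22.4 gap 60.8 F [0.4 1.  0.5] j [ 0.53  0.3  -0.34  1.69  0.1   1.16 -1.8 ]
  shift now-axes [11.6 46.7 -8.4]  rot [-0.69 -0.27 -0.38]  shift final-axes [11.3 46.9 -7.9]
```

{"fn": "jog_arm", "kwargs": {
  "rows": [
    {"tx": 0.0115, "ty": 0.012, "tz": -0.008, "ax": -0.7, "ay": -0.3, "az": -0.4, "fingers": 0.3},
    {"tx": 0, "ty": 0.018, "tz": 0, "ax": 0, "ay": 0, "az": 0, "fingers": 0.3},
    {"tx": 0, "ty": 0.008, "tz": 0, "ax": 0, "ay": 0, "az": 0, "fingers": 0.3},
    {"tx": 0, "ty": 0, "tz": 0, "ax": 0, "ay": 0, "az": 0, "fingers": 0.3}
  ]
}}

```text
clock: 15.27
ee_pos: [535.0, -187.2, 85.5]
ee_rot: [0.396, -0.397, 0.586, -0.585]
force: [-0.1, 0.1, 1.0]
finger_gap: 61.2
```

```bash
python3 - <<'E'
from h import *
grab('wrist','w9')
im,d,cm=load('w9');P=cloud(d,cm);Z=P[:,:,2]
m=(Z>50)&(Z<64)&(d>0)&(np.abs(P[:,:,0]-536)<35)&(np.abs(P[:,:,1]+189)<35)
c,_=cv2.findContours(m.astype(np.uint8),0,1); c=max(c,key=cv2.contourArea)[:,0]
print(cv2.minAreaRect(np.array([ray(cm,u,v,58)[:2] for u,v in c],np.float32)))
go(536.2,-188.9,14,-22.1)
E
```

```text
((537.4039306640625, -190.28407287597656), (39.860416412353516, 32.32250213623047), 66.86449432373047)
t 15.32 p [ 535.2 -186.8   86.1] phi -21.8 gap 60.9 F [-0.4  0.4 -0.6] j [ 0.54  0.33 -0.33  1.74  0.12  1.09 -1.79]
  shift now-axes [ 1.5 72.1  1.8]  rot [0.11 0.28 0.03]  shift final-axes [ 1.6 72.1  1.7]
```

View pics/w9.png

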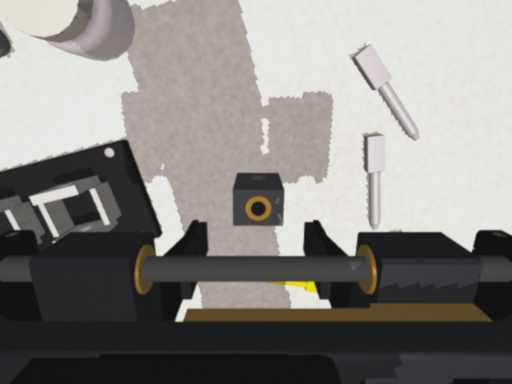

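{"fn": "jog_arm", "kwargs": {
  "rows": [
    {"tx": 0.0025, "ty": 0.014, "tz": 0.002, "ax": 0, "ay": 0.5, "az": 0, "fingers": 0.3},
    {"tx": 0, "ty": 0.016, "tz": 0, "ax": 0, "ay": 0, "az": 0, "fingers": 0.3},
    {"tx": 0, "ty": 0.014, "tz": 0, "ax": 0, "ay": 0, "az": 0, "fingers": 0.3},
    {"tx": 0, "ty": 0.008, "tz": 0, "ax": 0, "ay": 0, "az": 0, "fingers": 0.3},
    {"tx": 0, "ty": 0.0, "tz": 0, "ax": 0, "ay": 0, "az": 0, "fingers": 0.3}
  ]
}}

```text
clock: 15.73
ee_pos: [538.9, -186.3, 34.9]
ee_rot: [-0.396, 0.395, -0.586, 0.586]
force: [0.4, 0.4, -0.4]
finger_gap: 61.0
```

```bash
python3 - <<'E'
from h import *
go(536.7,-189.4,13,-22.3)
E
```

```text
t 15.73 p [ 538.9 -186.3   34.9] phi -22.0 gap 61.0 F [ 0.4  0.4 -0.4] j [ 0.53  0.39 -0.33  1.78  0.15  0.99 -1.81]
  shift now-axes [ 3.7 21.9 -0.9]  rot [-0.08  0.34 -0.05]  shift final-axes [ 3.7 21.9 -0.8]
```

{"fn": "jog_arm", "kwargs": {
  "rows": [
    {"tx": 0.0037, "ty": 0.008, "tz": -0.001, "ax": 0, "ay": 0.3, "az": 0, "fingers": 0.3},
    {"tx": 0, "ty": 0.009, "tz": 0, "ax": 0, "ay": 0, "az": 0, "fingers": 0.3},
    {"tx": 0, "ty": 0.003, "tz": 0, "ax": 0, "ay": 0, "az": 0, "fingers": 0.3},
    {"tx": 0, "ty": 0.0, "tz": 0, "ax": 0, "ay": 0, "az": 0, "fingers": 0.3}
  ]
}}

```text
clock: 16.07
ee_pos: [537.9, -189.1, 15.2]
ee_rot: [-0.395, 0.393, -0.586, 0.588]
force: [0.7, -0.2, 0.2]
finger_gap: 61.1
```

```bash
python3 - <<'E'
from h import *
go(536.7,-189.4,13,-22.3)
E
```

```text
t 16.07 p [ 537.9 -189.1   15.2] phi -22.2 gap 61.1 F [ 0.7 -0.2  0.2] j [ 0.53  0.41 -0.32  1.8   0.16  0.95 -1.82]
  shift now-axes [ 0.7  2.2 -1. ]  rot [-0.22  0.1  -0.07]  shift final-axes [ 0.7  2.2 -1. ]
```

{"fn": "jog_arm", "kwargs": {
  "rows": [
    {"tx": 0.0007, "ty": 0.001, "tz": -0.001, "ax": -0.2, "ay": 0, "az": 0, "fingers": 0.5},
    {"tx": 0, "ty": 0, "tz": 0, "ax": 0, "ay": 0, "az": 0, "fingers": 1},
    {"tx": 0, "ty": 0, "tz": 0, "ax": 0, "ay": 0, "az": 0, "fingers": 1},
    {"tx": 0, "ty": 0, "tz": 0, "ax": 0, "ay": 0, "az": 0, "fingers": 1},
    {"tx": 0, "ty": 0, "tz": 0, "ax": 0, "ay": 0, "az": 0, "fingers": 1},
    {"tx": 0, "ty": 0, "tz": 0, "ax": 0, "ay": 0, "az": 0, "fingers": 1}
  ]
}}

```text
clock: 16.57
ee_pos: [537.2, -189.8, 15.2]
ee_rot: [-0.395, 0.394, -0.587, 0.587]
force: [-0.7, 0.5, -1.6]
finger_gap: 39.4
```

```bash
python3 - <<'E'
from h import *
go(536.7,-189.4,13,-22.3)
E
```

```text
t 16.57 p [ 537.2 -189.8   15.2] phi -22.2 gap 39.4 F [-0.7  0.5 -1.6] j [ 0.53  0.42 -0.32  1.79  0.16  0.96 -1.82]
  shift now-axes [-0.1  2.2 -0.6]  rot [-0.08  0.08 -0.07]  shift final-axes [-0.1  2.2 -0.6]
```

Gripped (gap 39.4). Lift, then to slot0.

{"fn": "jog_arm", "kwargs": {
  "rows": [
    {"tx": 0, "ty": -0.015, "tz": 0, "ax": 0, "ay": 0, "az": 0, "fingers": 1},
    {"tx": 0, "ty": -0.025, "tz": 0, "ax": 0, "ay": 0, "az": 0, "fingers": 1},
    {"tx": 0, "ty": -0.03, "tz": 0, "ax": 0, "ay": 0, "az": 0, "fingers": 1},
    {"tx": 0, "ty": -0.015, "tz": 0, "ax": 0, "ay": 0, "az": 0, "fingers": 1}
  ]
}}

```text
clock: 16.9
ee_pos: [533.2, -188.4, 98.0]
ee_rot: [0.393, -0.396, 0.59, -0.584]
force: [0.5, -0.5, -1.5]
finger_gap: 39.9
```

```bash
python3 - <<'E'
from h import *
go(583.8,-34.4,95,-7.8)
E
```

```text
t 16.9 p [ 533.2 -188.4   98. ] phi -22.2 gap 39.9 F [ 0.5 -0.5 -1.5] j [ 0.54  0.32 -0.34  1.73  0.11  1.12 -1.78]
  shift now-axes [-161.7    3.3  -11.2]  rot [  0.52 -14.38  -0.13]  shift final-axes [-159.4    3.    29.3]
```

{"fn": "jog_arm", "kwargs": {
  "rows": [
    {"tx": -0.012, "ty": 0, "tz": 0.002, "ax": 0.5, "ay": -3.6, "az": -0.1, "fingers": 1},
    {"tx": -0.022, "ty": 0, "tz": 0.003, "ax": 0, "ay": -3.6, "az": 0, "fingers": 1},
    {"tx": -0.026, "ty": 0, "tz": 0.004, "ax": 0, "ay": -3.6, "az": 0, "fingers": 1},
    {"tx": -0.026, "ty": 0, "tz": 0.004, "ax": 0, "ay": -3.6, "az": 0, "fingers": 1},
    {"tx": -0.026, "ty": 0, "tz": 0.004, "ax": 0, "ay": 0, "az": 0, "fingers": 1},
    {"tx": -0.02, "ty": 0, "tz": 0.004, "ax": 0, "ay": 0, "az": 0, "fingers": 1},
    {"tx": -0.01, "ty": 0, "tz": 0.002, "ax": 0, "ay": 0, "az": 0, "fingers": 1},
    {"tx": 0, "ty": 0, "tz": 0, "ax": 0, "ay": 0, "az": 0, "fingers": 1}
  ]
}}

```text
clock: 17.57
ee_pos: [589.6, -43.7, 99.9]
ee_rot: [-0.471, 0.47, -0.527, 0.528]
force: [0.5, 0.1, -2.1]
finger_gap: 39.7
```

```bash
python3 - <<'E'
from h import *
go(583.8,-34.4,90,-7.8)
E
```

```text
t 17.57 p [589.6 -43.7  99.9] phi -6.6 gap 39.7 F [ 0.5  0.1 -2.1] j [ 0.36  0.37 -0.44  1.67  0.17  1.14 -1.81]
  shift now-axes [-8.5  9.9 -6.8]  rot [-0.09  1.24 -0.03]  shift final-axes [-8.4  9.9 -7. ]
```

{"fn": "jog_arm", "kwargs": {
  "rows": [
    {"tx": -0.0085, "ty": 0.004, "tz": -0.007, "ax": -0.1, "ay": 1.2, "az": 0, "fingers": 1},
    {"tx": 0, "ty": 0.002, "tz": 0, "ax": 0, "ay": 0, "az": 0, "fingers": 1},
    {"tx": 0, "ty": 0, "tz": 0, "ax": 0, "ay": 0, "az": 0, "fingers": 1},
    {"tx": 0, "ty": 0, "tz": 0, "ax": 0, "ay": 0, "az": 0, "fingers": 1}
  ]
}}

```text
clock: 17.9
ee_pos: [582.7, -35.5, 92.2]
ee_rot: [0.465, -0.467, 0.533, -0.531]
force: [0.2, 0.6, -1.6]
finger_gap: 39.6
```

```bash
cat > pl.py <<'E'
from h import *
import sys
def chk(nm,s0):
    im,d,cm=load(nm);P=cloud(d,cm);Z=P[:,:,2];mx=im.max(2)
    a=np.radians(-7.75); ex=np.array([np.cos(a),np.sin(a)]); ey=np.array([-ex[1],ex[0]])
    m=(Z>40)&(Z<50)&(mx>90)&(d>0); m[235:]=0
    n,l,st,ce=cv2.connectedComponentsWithStats(m.astype(np.uint8))
    for i in range(1,n):
        if st[i,4]>60:
            Q=P[l==i][:,:2]-s0; x=Q@ex;y=Q@ey
            if abs(y.mean())<200: print('lug',st[i,4],'x',np.percentile(x,[1,99]).round(1),'y',np.percentile(y,[1,99]).round(1),np.percentile(y,[1,99]).mean().round(1))
    for lo,hi in ((63,76),(120,150)):
        m=(Z>lo)&(Z<hi)&(d>0)&(np.abs(P[:,:,0]-s0[0])<40); m[235:]=0
        n,l,st,ce=cv2.connectedComponentsWithStats(m.astype(np.uint8))
        for i in range(1,n):
            if st[i,4]<200: continue
            Q=P[l==i]; q=Q[:,:2]-s0; print('top',st[i,4],np.median(Q[:,2]).round(1),'x',np.percentile(q@ex,[1,99]).round(1),'y',np.percentile(q@ey,[1,99]).round(1))
if __name__=='__main__':
    grab('wrist',sys.argv[1]); chk(sys.argv[1],np.array([float(sys.argv[2]),float(sys.argv[3])]))
E
python3 pl.py w10 583.8 -34.7
python3 - <<'E'
from h import *
go(583.8,-34.4,90,-7.8)
E
```

```text
lug 774 x [114.6 147.9] y [-86.7 -38. ] -62.3
lug 579 x [16.8 25.1] y [139.8 179.5] 159.7
lug 545 x [17.  25.1] y [60.2 99.7] 79.9
lug 527 x [17.2 25.1] y [-19.1  19.7] 0.3
lug 532 x [-24.8 -16.8] y [139.7 179.8] 159.8
top 2134 70.2 x [-14.2  15.2] y [ 60.5 100.3]
top 1097 128.1 x [ 8.2 14.2] y [-28.4  27.6]
t 17.95 p [582.7 -36.2  92.2] phi -7.7 gap 39.6 F [ 0.5 -1.  -2. ] j [ 0.35  0.37 -0.44  1.69  0.17  1.13 -1.85]
  shift now-axes [-1.9  2.2  0.8]  rot [0.17 0.14 0.06]  shift final-axes [-1.9  2.2  0.8]
```

{"fn": "jog_arm", "kwargs": {
  "rows": [
    {"tx": -0.0018, "ty": 0.008, "tz": 0.0005, "ax": 0.1, "ay": 0, "az": 0, "fingers": 1},
    {"tx": 0, "ty": 0.01, "tz": 0, "ax": 0, "ay": 0, "az": 0, "fingers": 1},
    {"tx": 0, "ty": 0.006, "tz": 0, "ax": 0, "ay": 0, "az": 0, "fingers": 1},
    {"tx": 0, "ty": 0, "tz": 0, "ax": 0, "ay": 0, "az": 0, "fingers": 1}
  ]
}}

```text
clock: 18.28
ee_pos: [583.9, -37.9, 66.0]
ee_rot: [-0.464, 0.465, -0.533, 0.534]
force: [-0.7, 0.4, -2.5]
finger_gap: 39.6
```

```bash
python3 - <<'E'
from h import *
go(583.4,-34.5,60,-7.8)
E
```

```text
t 18.28 p [583.9 -37.9  66. ] phi -7.9 gap 39.6 F [-0.7  0.4 -2.5] j [ 0.34  0.4  -0.43  1.71  0.19  1.07 -1.86]
  shift now-axes [-3.3  6.  -0.9]  rot [-0.   -0.06  0.13]  shift final-axes [-3.3  6.  -0.9]
```

{"fn": "jog_arm", "kwargs": {
  "rows": [
    {"tx": -0.0033, "ty": 0.001, "tz": -0.0007, "ax": 0, "ay": 0, "az": 0.1, "fingers": 1},
    {"tx": -0.0005, "ty": 0.001, "tz": 0, "ax": 0, "ay": 0, "az": 0, "fingers": 1},
    {"tx": 0, "ty": 0, "tz": 0, "ax": 0, "ay": 0, "az": 0, "fingers": 1}
  ]
}}

```text
clock: 18.53
ee_pos: [583.1, -34.1, 62.7]
ee_rot: [0.464, -0.465, 0.534, -0.533]
force: [0.1, 1.1, -2.1]
finger_gap: 39.9
```

```bash
python3 - <<'E'
from h import *
go(583.4,-34.5,60,-7.8)
E
```

```text
t 18.53 p [583.1 -34.1  62.7] phi -7.9 gap 39.9 F [ 0.1  1.1 -2.1] j [ 0.34  0.4  -0.44  1.71  0.19  1.07 -1.87]
  shift now-axes [0.3 2.7 0.4]  rot [ 0.1  -0.09  0.03]  shift final-axes [0.3 2.7 0.4]
```

{"fn": "jog_arm", "kwargs": {
  "rows": [
    {"tx": 0, "ty": 0.004, "tz": 0.0003, "ax": 0.1, "ay": 0, "az": 0, "fingers": 1},
    {"tx": 0, "ty": 0.005, "tz": 0, "ax": 0, "ay": 0, "az": 0, "fingers": 1},
    {"tx": 0, "ty": 0.004, "tz": 0, "ax": 0, "ay": 0, "az": 0, "fingers": 1}
  ]
}}

```text
clock: 18.78
ee_pos: [584.5, -33.9, 50.1]
ee_rot: [-0.465, 0.464, -0.532, 0.534]
force: [0.0, -0.8, -2.5]
finger_gap: 39.7
```

```bash
python3 - <<'E'
from h import *
go(583.4,-34.5,27.2,-7.8)
E
```

```text
t 18.78 p [584.5 -33.9  50.1] phi -7.9 gap 39.7 F [ 0.  -0.8 -2.5] j [ 0.33  0.42 -0.43  1.72  0.2   1.04 -1.87]
  shift now-axes [ 0.8 22.9 -1. ]  rot [-0.16 -0.07  0.01]  shift final-axes [ 0.8 22.9 -1. ]
```

{"fn": "jog_arm", "kwargs": {
  "rows": [
    {"tx": 0.0006, "ty": 0.005, "tz": -0.0006, "ax": 0, "ay": 0, "az": 0, "fingers": 1},
    {"tx": 0, "ty": 0.006, "tz": 0, "ax": 0, "ay": 0, "az": 0, "fingers": 1},
    {"tx": 0, "ty": 0.005, "tz": 0, "ax": 0, "ay": 0, "az": 0, "fingers": 1},
    {"tx": 0, "ty": 0.004, "tz": 0, "ax": 0, "ay": 0, "az": 0, "fingers": 1},
    {"tx": 0, "ty": 0.002, "tz": 0, "ax": 0, "ay": 0, "az": 0, "fingers": 1}
  ]
}}

```text
clock: 19.2
ee_pos: [583.9, -34.6, 26.8]
ee_rot: [-0.465, 0.464, -0.532, 0.534]
force: [-14.0, -1.8, 38.8]
finger_gap: 39.7
```

```bash
python3 - <<'E'
from h import *
go(583.4,-34.5,27.2,-7.8)
E
```

```text
t 19.2 p [583.9 -34.6  26.8] phi -7.9 gap 39.7 F [-14.   -1.8  38.8] j [ 0.33  0.44 -0.43  1.74  0.21  1.   -1.89]
  shift now-axes [-0.1 -0.4 -0.5]  rot [-0.15 -0.08  0.05]  shift final-axes [-0.1 -0.4 -0.5]
```

{"fn": "jog_arm", "kwargs": {
  "rows": [
    {"tx": 0, "ty": -0.0005, "tz": 0, "ax": 0, "ay": 0, "az": 0, "fingers": 0.4},
    {"tx": 0, "ty": 0, "tz": 0, "ax": 0, "ay": 0, "az": 0, "fingers": 0.4},
    {"tx": 0, "ty": 0, "tz": 0, "ax": 0, "ay": 0, "az": 0, "fingers": 0.4},
    {"tx": 0, "ty": -0.02, "tz": 0, "ax": 0, "ay": 0, "az": 0, "fingers": 0.4},
    {"tx": 0, "ty": -0.035, "tz": 0, "ax": 0, "ay": 0, "az": 0, "fingers": 0.3},
    {"tx": 0, "ty": -0.035, "tz": 0, "ax": 0, "ay": 0, "az": 0, "fingers": 0.3},
    {"tx": 0, "ty": -0.035, "tz": 0, "ax": 0, "ay": 0, "az": 0, "fingers": 0.3},
    {"tx": 0, "ty": -0.035, "tz": 0, "ax": 0, "ay": 0, "az": 0, "fingers": 0.3},
    {"tx": 0.02, "ty": -0.03, "tz": 0, "ax": 0, "ay": 0, "az": 0, "fingers": 0.3},
    {"tx": 0.03, "ty": -0.02, "tz": 0, "ax": 0, "ay": 0, "az": 0, "fingers": 0.3},
    {"tx": 0.02, "ty": 0, "tz": 0, "ax": 0, "ay": 0, "az": 0, "fingers": 0.3}
  ]
}}

```text
clock: 20.12
ee_pos: [573.5, -99.1, 245.2]
ee_rot: [0.468, -0.467, 0.531, -0.53]
force: [1.1, -1.3, 0.6]
finger_gap: 60.6
```

```bash
python3 - <<'E'
from h import *
grab('wrist','w11'); go(460,-250,200,165)
E
python3 meas.py w11 2>/dev/null; python3 -c "
from pl import *
chk('w11',np.array([583.8,-34.6]))"
```

```text
t 20.17 p [ 572.6 -103.5  243.5] phi -7.5 gap 61.2 F [-0.7 -5.1 -0.4] j [ 0.45  0.25 -0.42  1.5   0.1   1.41 -1.68]
  shift now-axes [160.   43.6 -92.5]  rot [ 4.0000e-02 -1.7252e+02 -8.0000e-02]  shift final-axes [-170.7   43.5   70.9]
w11
rack ((594.7127075195312, 43.767303466796875), (268.6750183105469, 99.71710968017578), 82.2325439453125)
  lug 195 [626.4 121.4  46.1] [ 89. 148.]
  lug 213 [615.2  41.6  45.9] [149. 149.]
  lug 182 [604.9 -36.9  46.2] [207. 149.]
  lug 199 [585.2 126.2  45.9] [ 94. 178.]
  lug 104 [571.6  43.3  46.3] [154. 180.]
  lug 64 [560.5 -33.9  46.1] [210. 181.]
pin n 603 L 95.5 head [ 600.6 -319.2] [ 600.6 -319.2] tip [ 525.5 -342.1] dir -163.2 w 19.8
pin n 496 L 84.3 head [ 528. -303.] [ 528.2 -303.1] tip [ 463.1 -285.4] dir 164.7 w 20.1
lug 215 x [114.5 145.2] y [-96.  -39.4] -67.7
lug 188 x [17.4 24.6] y [139.8 179.2] 159.5
lug 215 x [16.8 24.8] y [59.9 99.3] 79.6
lug 181 x [17.4 24.7] y [-20.1  19.7] -0.2
lug 187 x [-24.7 -17.1] y [139.7 179.4] 159.5
lug 107 x [-25.3 -17.4] y [59.9 98.8] 79.4
lug 64 x [-24.6 -18.1] y [-19.7  19.6] -0.1
top 788 70.3 x [-14.8  14.8] y [ 60.1 100.1]
top 738 70.4 x [-15.2  13.8] y [-19.8  19.9]
```

View pics/w11.png

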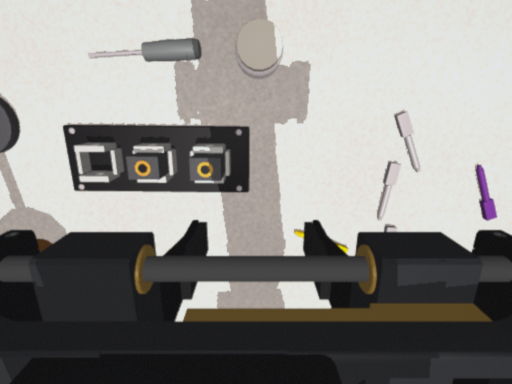

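{"fn": "jog_arm", "kwargs": {
  "rows": [
    {"tx": 0.03, "ty": 0, "tz": 0, "ax": 0, "ay": -7, "az": 0, "fingers": 0.4},
    {"tx": 0.03, "ty": 0, "tz": 0, "ax": 0, "ay": -7, "az": 0, "fingers": 0.4},
    {"tx": 0.03, "ty": 0, "tz": 0, "ax": 0, "ay": -7, "az": 0, "fingers": 0.4},
    {"tx": 0.03, "ty": 0, "tz": 0, "ax": 0, "ay": -7, "az": 0, "fingers": 0.4},
    {"tx": 0, "ty": 0, "tz": -0.02, "ax": 0, "ay": -7, "az": 0, "fingers": 0.5},
    {"tx": 0, "ty": 0, "tz": -0.02, "ax": 0, "ay": -7, "az": 0, "fingers": 0.5},
    {"tx": 0, "ty": 0, "tz": -0.02, "ax": 0, "ay": -7, "az": 0, "fingers": 0.5},
    {"tx": 0, "ty": 0, "tz": 0, "ax": 0, "ay": -7, "az": 0, "fingers": 0.5},
    {"tx": 0, "ty": 0, "tz": 0, "ax": 0, "ay": -7, "az": 0, "fingers": 0.5},
    {"tx": 0, "ty": 0, "tz": 0, "ax": 0, "ay": -7, "az": 0, "fingers": 0.5},
    {"tx": 0, "ty": 0, "tz": 0, "ax": 0, "ay": -7, "az": 0, "fingers": 0.5},
    {"tx": 0, "ty": 0, "tz": 0, "ax": 0, "ay": -7, "az": 0, "fingers": 0.5}
  ]
}}

```text
clock: 21.17
ee_pos: [522.4, -259.6, 237.1]
ee_rot: [0.704, -0.703, 0.073, -0.07]
force: [0.2, -0.2, 0.2]
finger_gap: 43.7
```

```bash
python3 - <<'E'
from h import *
go(527.5,-303,150,164.8)
E
```

```text
t 21.17 p [ 522.4 -259.6  237.1] phi 78.3 gap 43.7 F [ 0.2 -0.2  0.2] j [ 0.8   0.27 -0.5   1.5   0.13  1.41  0.08]
  shift now-axes [ 14.2  86.9 -41.6]  rot [ -0.26 -86.45  -0.18]  shift final-axes [-40.6  87.1 -16.3]
```

{"fn": "jog_arm", "kwargs": {
  "rows": [
    {"tx": 0, "ty": 0.003, "tz": 0, "ax": 0, "ay": -7.1, "az": 0, "fingers": 0.5},
    {"tx": 0, "ty": 0.003, "tz": 0, "ax": 0, "ay": -7.1, "az": 0, "fingers": 0.5},
    {"tx": 0, "ty": 0.003, "tz": 0, "ax": 0, "ay": -7.1, "az": 0, "fingers": 0.5},
    {"tx": 0, "ty": 0.003, "tz": 0, "ax": 0, "ay": -7.1, "az": 0, "fingers": 0.5},
    {"tx": 0, "ty": 0.003, "tz": 0, "ax": 0, "ay": -7.1, "az": 0, "fingers": 0.5},
    {"tx": 0, "ty": 0.003, "tz": 0, "ax": 0, "ay": -7.1, "az": 0, "fingers": 0.5},
    {"tx": 0, "ty": 0.003, "tz": 0, "ax": 0, "ay": -7.1, "az": 0, "fingers": 0.5},
    {"tx": 0, "ty": 0.003, "tz": 0, "ax": 0, "ay": -7.1, "az": 0, "fingers": 0.5},
    {"tx": 0, "ty": 0.003, "tz": 0, "ax": 0, "ay": -7.1, "az": 0, "fingers": 0.5},
    {"tx": 0, "ty": 0.003, "tz": 0, "ax": 0, "ay": -7.1, "az": 0, "fingers": 0.5},
    {"tx": -0.02, "ty": 0.003, "tz": -0.008, "ax": 0, "ay": -7.1, "az": 0, "fingers": 0.5},
    {"tx": -0.02, "ty": 0.003, "tz": -0.008, "ax": 0, "ay": -6, "az": 0, "fingers": 0.5}
  ]
}}

```text
clock: 22.17
ee_pos: [520.5, -296.0, 194.6]
ee_rot: [0.568, -0.562, -0.425, 0.426]
force: [0.5, -1.1, 0.0]
finger_gap: 43.7
```

```bash
python3 - <<'E'
from h import *
go(527.5,-303,100,164.8)
E
```

```text
t 22.17 p [ 520.5 -296.   194.6] phi 163.9 gap 43.7 F [ 0.5 -1.1  0. ] j [ 0.98  0.36 -0.68  1.51  0.23  1.35  1.57]
  shift now-axes [-5.1 94.5 -9.3]  rot [-0.41 -0.85  0.22]  shift final-axes [-4.9 94.6 -8.6]
```

{"fn": "jog_arm", "kwargs": {
  "rows": [
    {"tx": -0.005, "ty": 0.02, "tz": -0.009, "ax": -0.4, "ay": -0.8, "az": 0.2, "fingers": 0.5},
    {"tx": 0, "ty": 0.03, "tz": 0, "ax": 0, "ay": 0, "az": 0, "fingers": 0.5},
    {"tx": 0, "ty": 0.03, "tz": 0, "ax": 0, "ay": 0, "az": 0, "fingers": 0.5},
    {"tx": 0, "ty": 0.01, "tz": 0, "ax": 0, "ay": 0, "az": 0, "fingers": 0.5},
    {"tx": 0, "ty": 0, "tz": 0, "ax": 0, "ay": 0, "az": 0, "fingers": 0.5},
    {"tx": 0, "ty": 0, "tz": 0, "ax": 0, "ay": 0, "az": 0, "fingers": 0.5}
  ]
}}

```text
clock: 22.67
ee_pos: [526.9, -308.8, 99.4]
ee_rot: [0.561, -0.561, -0.43, 0.43]
force: [0.2, 0.1, 1.3]
finger_gap: 43.1
```

```bash
python3 - <<'E'
from h import *
grab('wrist','w12');go(527.5,-303,60,164.8)
E
python3 meas.py w12 2>/dev/null
```

```text
t 22.72 p [ 527.2 -308.8   99.9] phi 164.9 gap 43.2 F [-0.6 -0.3 -0.1] j [ 0.96  0.46 -0.65  1.6   0.29  1.18  1.56]
  shift now-axes [ 5.7 39.9  1.3]  rot [ 0.05  0.12 -0.01]  shift final-axes [ 5.7 39.9  1.2]
w12
rack ((572.2870483398438, -76.47769927978516), (37.354820251464844, 90.60742950439453), 82.54549407958984)
pin n 1418 L 80.5 head [ 423.8 -299.4] [ 423.4 -299.4] tip [ 361.1 -289.2] dir 170.7 w 16.4
pin n 1184 L 93.9 head [ 529.  -302.1] [ 528.9 -302. ] tip [ 454.5 -283.1] dir 165.8 w 15.5
pin n 200 L 26.5 head [ 535.9 -338.8] [ 539.  -337.6] tip [ 527.  -342.3] dir nan w 11.2
```

View pics/w12.png

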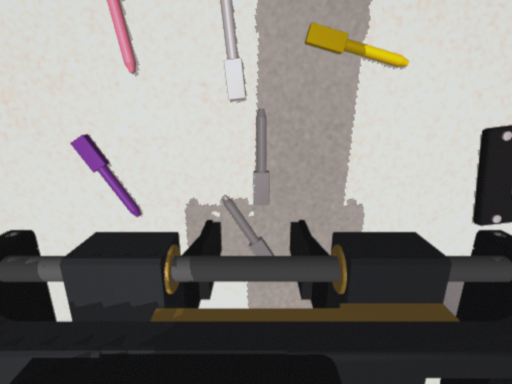

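{"fn": "jog_arm", "kwargs": {
  "rows": [
    {"tx": 0.0068, "ty": 0.015, "tz": 0, "ax": 0, "ay": -0.5, "az": 0, "fingers": 0.65},
    {"tx": 0, "ty": 0.025, "tz": 0, "ax": 0, "ay": 0, "az": 0, "fingers": 0.65},
    {"tx": 0, "ty": 0.025, "tz": 0, "ax": 0, "ay": 0, "az": 0, "fingers": 0.65},
    {"tx": 0, "ty": 0.012, "tz": 0, "ax": 0, "ay": 0, "az": 0, "fingers": 0.65},
    {"tx": 0, "ty": 0, "tz": 0, "ax": 0, "ay": 0, "az": 0, "fingers": 0.65},
    {"tx": 0, "ty": 0, "tz": 0, "ax": 0, "ay": 0, "az": 0, "fingers": 0.65}
  ]
}}

```text
clock: 23.22
ee_pos: [536.3, -304.5, 32.0]
ee_rot: [-0.554, 0.565, 0.435, -0.431]
force: [0.0, 0.3, -1.2]
finger_gap: 30.6
```

```bash
python3 - <<'E'
from h import *
grab('wrist','w13');go(528.9,-302.2,5,165.5)
E
python3 meas.py w13 2>/dev/null
```

```text
t 23.27 p [ 536.4 -304.6   32.3] phi 165.4 gap 30.6 F [ 0.5 -0.4  0.8] j [ 0.93  0.53 -0.63  1.66  0.35  1.05  1.51]
  shift now-axes [ 0.6 27.2  8.4]  rot [ 0.95 -0.07 -0.3 ]  shift final-axes [ 0.5 27.3  7.9]
w13
pin n 1874 L 49.9 head [ 424.  -299.6] [ 423.4 -299.5] tip [ 391.5 -294.2] dir 170.5 w 16.8
pin n 1856 L 86.8 head [ 522.  -300.6] [ 522.8 -300.7] tip [ 454.5 -283.2] dir 165.6 w 16.4
pin n 35 L 7.8 head [ 531.9 -327.3] [ 528.3 -340.1] tip [ 529.4 -336.2] dir nan w 4.5
```

View pics/w13.png

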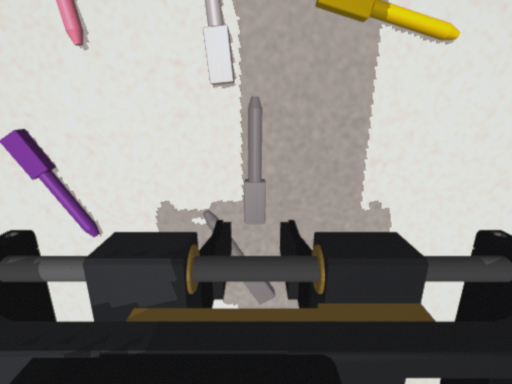

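{"fn": "jog_arm", "kwargs": {
  "rows": [
    {"tx": 0.0005, "ty": 0.004, "tz": 0.008, "ax": 0.9, "ay": 0, "az": -0.3, "fingers": 0.65},
    {"tx": 0, "ty": 0.01, "tz": 0, "ax": 0, "ay": 0, "az": 0, "fingers": 0.65},
    {"tx": 0, "ty": 0.008, "tz": 0, "ax": 0, "ay": 0, "az": 0, "fingers": 0.65},
    {"tx": 0, "ty": 0, "tz": 0, "ax": 0, "ay": 0, "az": 0, "fingers": 0.65}
  ]
}}

```text
clock: 23.6
ee_pos: [530.4, -303.6, 13.0]
ee_rot: [-0.558, 0.561, 0.433, -0.432]
force: [-0.8, 1.1, -0.7]
finger_gap: 30.4
```

```bash
python3 - <<'E'
from h import *
go(529,-302.3,-13,165.5)
E
```

```text
t 23.6 p [ 530.4 -303.6   13. ] phi 165.4 gap 30.4 F [-0.8  1.1 -0.7] j [ 0.93  0.55 -0.62  1.67  0.36  1.03  1.51]
  shift now-axes [ 1.  26.   1.8]  rot [ 0.29 -0.12 -0.11]  shift final-axes [ 0.9 26.   1.6]
```

{"fn": "jog_arm", "kwargs": {
  "rows": [
    {"tx": 0.001, "ty": 0.006, "tz": 0.0016, "ax": 0.3, "ay": 0, "az": -0.1, "fingers": 0.65},
    {"tx": 0, "ty": 0.006, "tz": 0, "ax": 0, "ay": 0, "az": 0, "fingers": 0.65},
    {"tx": 0, "ty": 0.003, "tz": 0, "ax": 0, "ay": 0, "az": 0, "fingers": 0.65},
    {"tx": 0, "ty": 0, "tz": 0, "ax": 0, "ay": 0, "az": 0, "fingers": 0.65}
  ]
}}

```text
clock: 23.93
ee_pos: [528.8, -302.1, -4.0]
ee_rot: [0.56, -0.559, -0.432, 0.433]
force: [0.1, -0.1, -0.6]
finger_gap: 30.4
```

```bash
python3 - <<'E'
from h import *
go(529,-302.3,-13,165.5)
E
```

```text
t 23.93 p [ 528.8 -302.1   -4. ] phi 165.4 gap 30.4 F [ 0.1 -0.1 -0.6] j [ 0.92  0.58 -0.61  1.68  0.38  1.01  1.5 ]
  shift now-axes [-0.2  9.  -0.3]  rot [-0.07 -0.13  0.01]  shift final-axes [-0.2  9.  -0.3]
```

{"fn": "jog_arm", "kwargs": {
  "rows": [
    {"tx": 0, "ty": 0.003, "tz": 0, "ax": 0, "ay": 0, "az": 0, "fingers": 0.65},
    {"tx": 0, "ty": 0.003, "tz": 0, "ax": 0, "ay": 0, "az": 0, "fingers": 0.65},
    {"tx": 0, "ty": 0.001, "tz": 0, "ax": 0, "ay": 0, "az": 0, "fingers": 0.65},
    {"tx": 0, "ty": 0, "tz": 0, "ax": 0, "ay": 0, "az": 0, "fingers": 0.65}
  ]
}}

```text
clock: 24.27
ee_pos: [528.9, -301.9, -11.8]
ee_rot: [0.56, -0.559, -0.432, 0.432]
force: [0.5, 0.2, 0.1]
finger_gap: 30.3
```

```bash
python3 - <<'E'
from h import *
go(529,-302.3,-13,165.5)
E
```

```text
t 24.27 p [ 528.9 -301.9  -11.8] phi 165.4 gap 30.3 F [0.5 0.2 0.1] j [ 0.91  0.59 -0.6   1.69  0.38  0.99  1.49]
  shift now-axes [-0.3  1.2 -0.2]  rot [-0.08 -0.12  0.03]  shift final-axes [-0.3  1.2 -0.2]
```

{"fn": "jog_arm", "kwargs": {
  "grip_force": 40,
  "rows": [
    {"tx": 0, "ty": 0.0015, "tz": 0, "ax": 0, "ay": 0, "az": 0, "fingers": 0.65},
    {"tx": 0, "ty": 0.0005, "tz": 0, "ax": 0, "ay": 0, "az": 0, "fingers": 0.65},
    {"tx": 0, "ty": 0, "tz": 0, "ax": 0, "ay": 0, "az": 0, "fingers": 1},
    {"tx": 0, "ty": 0, "tz": 0, "ax": 0, "ay": 0, "az": 0, "fingers": 1},
    {"tx": 0, "ty": 0, "tz": 0, "ax": 0, "ay": 0, "az": 0, "fingers": 1},
    {"tx": 0, "ty": 0, "tz": 0, "ax": 0, "ay": 0, "az": 0, "fingers": 1},
    {"tx": 0, "ty": 0, "tz": 0, "ax": 0, "ay": 0, "az": 0, "fingers": 1}
  ]
}}

```text
clock: 24.85
ee_pos: [529.3, -302.1, -13.5]
ee_rot: [0.56, -0.559, -0.432, 0.432]
force: [-0.3, 1.1, -1.3]
finger_gap: 15.5
```

```bash
python3 - <<'E'
from h import *
go(529,-302.3,-13,165.5)
E
```

```text
t 24.85 p [ 529.3 -302.1  -13.5] phi 165.4 gap 15.5 F [-0.3  1.1 -1.3] j [ 0.91  0.59 -0.6   1.69  0.39  0.99  1.49]
  shift now-axes [-0.2 -0.5  0.2]  rot [-0.02 -0.12  0.01]  shift final-axes [-0.2 -0.5  0.2]
```

{"fn": "jog_arm", "kwargs": {
  "rows": [
    {"tx": 0, "ty": -0.012, "tz": 0, "ax": 0, "ay": 0, "az": 0, "fingers": 1},
    {"tx": 0, "ty": -0.03, "tz": 0, "ax": 0, "ay": 0, "az": 0, "fingers": 1},
    {"tx": 0, "ty": -0.03, "tz": 0, "ax": 0, "ay": 5, "az": 0, "fingers": 1},
    {"tx": 0, "ty": -0.03, "tz": 0, "ax": 0, "ay": 7, "az": 0, "fingers": 1},
    {"tx": 0, "ty": -0.01, "tz": 0, "ax": 0, "ay": 7, "az": 0, "fingers": 1},
    {"tx": 0, "ty": 0, "tz": 0, "ax": 0, "ay": 7, "az": 0, "fingers": 1},
    {"tx": 0, "ty": 0, "tz": 0, "ax": 0, "ay": 7, "az": 0, "fingers": 1},
    {"tx": 0, "ty": 0, "tz": 0, "ax": 0, "ay": 7, "az": 0, "fingers": 1},
    {"tx": 0, "ty": 0, "tz": 0, "ax": 0, "ay": 7, "az": 0, "fingers": 1},
    {"tx": 0, "ty": 0, "tz": 0, "ax": 0, "ay": 7, "az": 0, "fingers": 1},
    {"tx": 0, "ty": 0, "tz": 0, "ax": 0, "ay": 7, "az": 0, "fingers": 1},
    {"tx": 0, "ty": 0, "tz": 0, "ax": 0, "ay": 7, "az": 0, "fingers": 1}
  ]
}}

```text
clock: 25.85
ee_pos: [530.7, -300.5, 115.7]
ee_rot: [-0.706, 0.706, 0.038, -0.034]
force: [0.3, 0.1, -1.0]
finger_gap: 15.1
```

```bash
python3 - <<'E'
from h import *
go(467.9,-18.7,90,-7.8)
E
```

```text
t 25.85 p [ 530.7 -300.5  115.7] phi 95.9 gap 15.1 F [ 0.3  0.1 -1. ] j [ 0.8   0.4  -0.45  1.6   0.18  1.18  0.41]
  shift now-axes [-33.8  25.4 286.8]  rot [ -0.29 103.67   0.27]  shift final-axes [-270.7   25.7 -100.4]
```

{"fn": "jog_arm", "kwargs": {
  "rows": [
    {"tx": 0, "ty": 0, "tz": 0.02, "ax": 0, "ay": 7.1, "az": 0, "fingers": 1},
    {"tx": 0, "ty": 0, "tz": 0.02, "ax": 0, "ay": 7.1, "az": 0, "fingers": 1},
    {"tx": -0.01, "ty": 0, "tz": 0.02, "ax": 0, "ay": 7.1, "az": 0, "fingers": 1},
    {"tx": -0.02, "ty": 0, "tz": 0.01, "ax": 0, "ay": 7.1, "az": 0, "fingers": 1},
    {"tx": -0.02, "ty": 0, "tz": 0, "ax": 0, "ay": 7.1, "az": 0, "fingers": 1},
    {"tx": -0.02, "ty": 0, "tz": 0, "ax": 0, "ay": 7.1, "az": 0, "fingers": 1},
    {"tx": -0.02, "ty": 0, "tz": -0.01, "ax": 0, "ay": 7.1, "az": 0, "fingers": 1},
    {"tx": -0.02, "ty": 0, "tz": -0.01, "ax": 0, "ay": 7.1, "az": 0, "fingers": 1},
    {"tx": -0.02, "ty": 0, "tz": -0.01, "ax": 0, "ay": 7.1, "az": 0, "fingers": 1},
    {"tx": -0.02, "ty": 0, "tz": -0.01, "ax": 0, "ay": 7.1, "az": 0, "fingers": 1},
    {"tx": -0.02, "ty": 0, "tz": -0.01, "ax": 0, "ay": 7.1, "az": 0, "fingers": 1},
    {"tx": -0.02, "ty": 0, "tz": -0.01, "ax": 0, "ay": 7.1, "az": 0, "fingers": 1}
  ]
}}

```text
clock: 26.85
ee_pos: [351.0, -136.5, 123.3]
ee_rot: [0.545, -0.538, 0.45, -0.46]
force: [-0.1, 0.2, -0.6]
finger_gap: 15.4
```

```bash
python3 - <<'E'
from h import *
go(467.9,-18.7,90,-7.8)
E
```

```text
t 26.85 p [ 351.  -136.5  123.3] phi 9.9 gap 15.4 F [-0.1  0.2 -0.6] j [ 0.71 -0.16 -0.41  2.16 -0.07  1.11 -1.07]
  shift now-axes [-96.1  35.1 134.8]  rot [-0.97 17.69  0.09]  shift final-axes [-132.5   33.3   99.8]
```

{"fn": "jog_arm", "kwargs": {
  "rows": [
    {"tx": -0.015, "ty": 0, "tz": 0.015, "ax": -0.9, "ay": 6, "az": 0, "fingers": 1},
    {"tx": -0.018, "ty": 0, "tz": 0.02, "ax": 0, "ay": 6, "az": 0, "fingers": 1},
    {"tx": -0.022, "ty": 0, "tz": 0.02, "ax": 0, "ay": 5, "az": 0, "fingers": 1},
    {"tx": -0.025, "ty": 0, "tz": 0.02, "ax": 0, "ay": 0, "az": 0, "fingers": 1},
    {"tx": -0.02, "ty": 0.005, "tz": 0.01, "ax": 0, "ay": 0, "az": 0, "fingers": 1},
    {"tx": -0.008, "ty": 0.01, "tz": 0.004, "ax": 0, "ay": 0, "az": 0, "fingers": 1},
    {"tx": 0, "ty": 0, "tz": 0, "ax": 0, "ay": 0, "az": 0, "fingers": 1}
  ]
}}

```text
clock: 27.43
ee_pos: [445.4, -23.1, 114.6]
ee_rot: [-0.462, 0.461, -0.531, 0.54]
force: [-0.7, -0.6, -1.4]
finger_gap: 14.9
```

```bash
python3 - <<'E'
from h import *
go(467.9,-18.7,90,-7.8)
E
```

```text
t 27.43 p [445.4 -23.1 114.6] phi -8.5 gap 14.9 F [-0.7 -0.6 -1.4] j [ 0.57  0.05 -0.64  2.01  0.04  1.09 -1.8 ]
  shift now-axes [-7.9 24.7 21.4]  rot [-0.58 -0.7   0.45]  shift final-axes [-7.4 24.6 21.7]
```

{"fn": "jog_arm", "kwargs": {
  "rows": [
    {"tx": -0.0075, "ty": 0.015, "tz": 0.009, "ax": -0.6, "ay": -0.7, "az": 0.4, "fingers": 1},
    {"tx": 0, "ty": 0.025, "tz": 0, "ax": 0, "ay": 0, "az": 0, "fingers": 1},
    {"tx": 0, "ty": 0.025, "tz": 0, "ax": 0, "ay": 0, "az": 0, "fingers": 1},
    {"tx": 0, "ty": 0.012, "tz": 0, "ax": 0, "ay": 0, "az": 0, "fingers": 1},
    {"tx": 0, "ty": 0.003, "tz": 0, "ax": 0, "ay": 0, "az": 0, "fingers": 1},
    {"tx": 0, "ty": 0, "tz": 0, "ax": 0, "ay": 0, "az": 0, "fingers": 1}
  ]
}}

```text
clock: 27.93
ee_pos: [457.0, -18.7, 37.6]
ee_rot: [-0.466, 0.465, -0.53, 0.534]
force: [-0.5, 0.3, -0.5]
finger_gap: 15.3
```

```bash
python3 - <<'E'
from h import *
go(467.9,-18.7,13.5,-7.8); grab('wrist','w14')
E
```

```text
t 27.93 p [457.  -18.7  37.6] phi -7.7 gap 15.3 F [-0.5  0.3 -0.5] j [ 0.53  0.2  -0.63  2.05  0.15  0.93 -1.88]
  shift now-axes [-1.5 24.1 10.7]  rot [-0.25  0.15  0.17]  shift final-axes [-1.5 24.1 10.8]
```

View pics/w14.png

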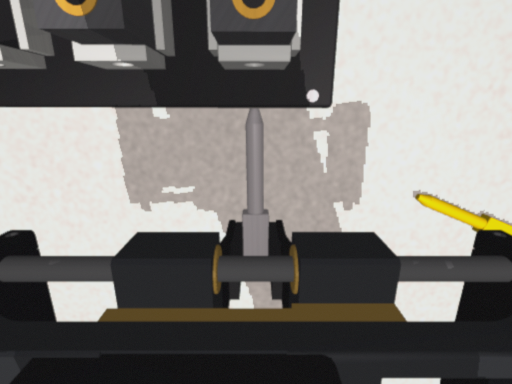

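```bash
cat > pin.py <<'E'
from h import *
import sys
def run(nm,s0,yaw=-7.75):
    im,d,cm=load(nm);P=cloud(d,cm)
    a=np.radians(yaw); ex=np.array([np.cos(a),np.sin(a)]); ey=np.array([-ex[1],ex[0]])
    Q=P[:,:,:2]-s0; x=Q@ex; y=Q@ey; Z=P[:,:,2]
    p,R,s=pose()
    zt=p[2]+18.5
    m=(d>0)&(np.abs(y)<12)&(np.abs(Z-zt)<9)&(x<-26); m[215:]=0
    n,l,st,ce=cv2.connectedComponentsWithStats(m.astype(np.uint8)); i=1+np.argmax(st[1:,4]); m=l==i
    print('pin pts',m.sum(),'tip x',x[m].max().round(1),'topZ',np.percentile(Z[m],95).round(1))
    for lo,hi in ((-60,-45),(-45,-30),(-30,-15),(-12,-3)):
        k=m&(x>x[m].max()+lo)&(x<x[m].max()+hi)
        if k.sum()>5:
            yy=y[k]; print('  seg',lo,hi,'y',((np.percentile(yy,2)+np.percentile(yy,98))/2).round(2),'w',np.ptp(np.percentile(yy,[2,98])).round(1),'z',np.percentile(Z[k],90).round(1))
    mx=im.max(2)
    m=(Z>42)&(Z<49)&(np.abs(y)<30)&(x>-30)&(x<-12)&(mx>90)
    if m.sum()>30: print('lug',m.sum(),'x',np.percentile(x[m],[1,99]).round(1),'y',np.percentile(y[m],[1,99]).round(1),'z',np.median(Z[m]).round(1))
    c=(p[:2]-s0); print('TCP in slot x,y',(c@ex).round(1),(c@ey).round(1))
if __name__=='__main__':
    nm=sys.argv[1]
    if len(sys.argv)>4: grab('wrist',nm)
    run(nm,np.array([float(sys.argv[2]),float(sys.argv[3])]))
E
python3 pin.py w14 583.9 -34.6
```

```text
pin pts 1833 tip x -50.8 topZ 61.9
  seg -60 -45 y -0.91 w 12.1 z 61.5
  seg -45 -30 y -0.4 w 9.3 z 61.7
  seg -30 -15 y -0.08 w 9.7 z 61.8
  seg -12 -3 y -0.07 w 9.4 z 61.4
lug 1217 x [-25.2 -17.3] y [-19.6  19.7] z 46.0
TCP in slot x,y -127.5 -1.4
```

{"fn": "jog_arm", "kwargs": {
  "rows": [
    {"tx": -0.0005, "ty": 0.008, "tz": 0, "ax": -0.2, "ay": 0.3, "az": 0.1, "fingers": 1},
    {"tx": 0, "ty": 0.01, "tz": 0, "ax": 0, "ay": 0, "az": 0, "fingers": 1},
    {"tx": 0, "ty": 0.004, "tz": 0, "ax": 0, "ay": 0, "az": 0, "fingers": 1},
    {"tx": 0, "ty": 0.001, "tz": 0, "ax": 0, "ay": 0, "az": 0, "fingers": 1},
    {"tx": 0, "ty": 0, "tz": 0, "ax": 0, "ay": 0, "az": 0, "fingers": 1}
  ]
}}

```text
clock: 28.4
ee_pos: [459.6, -19.6, 16.4]
ee_rot: [-0.464, 0.463, -0.532, 0.536]
force: [-0.6, -0.4, -0.3]
finger_gap: 15.0
```

```bash
python3 - <<'E'
from h import *
go(467.9,-18.7,13.0,-7.8)
E
python3 pin.py w15 583.9 -34.6 g
```

```text
t 28.4 p [459.6 -19.6  16.4] phi -8.1 gap 15.0 F [-0.6 -0.4 -0.3] j [ 0.52  0.24 -0.62  2.06  0.18  0.89 -1.92]
  shift now-axes [-2.1  3.5  8.1]  rot [-0.38 -0.28  0.14]  shift final-axes [-2.1  3.4  8.1]
pin pts 1827 tip x -48.2 topZ 40.9
  seg -60 -45 y -1.45 w 11.6 z 40.5
  seg -45 -30 y -1.28 w 9.3 z 40.6
  seg -30 -15 y -1.08 w 9.7 z 40.6
  seg -12 -3 y -1.18 w 9.4 z 40.6
lug 1648 x [-25.2 -16.1] y [-19.3  19.8] z 45.9
TCP in slot x,y -125.2 -1.9
```

{"fn": "jog_arm", "kwargs": {
  "rows": [
    {"tx": -0.0014, "ty": 0.003, "tz": 0, "ax": -0.3, "ay": 0, "az": 0.1, "fingers": 1},
    {"tx": 0, "ty": 0.0005, "tz": 0, "ax": 0, "ay": 0, "az": 0, "fingers": 1},
    {"tx": 0, "ty": 0, "tz": 0, "ax": 0, "ay": 0, "az": 0, "fingers": 1}
  ]
}}

```text
clock: 28.7
ee_pos: [460.3, -18.0, 13.2]
ee_rot: [-0.464, 0.463, -0.533, 0.535]
force: [-0.8, -0.4, -0.8]
finger_gap: 15.3
```

```bash
python3 pin.py w16 583.9 -34.6 g;python3 - <<'E'
from h import *
go(467.9,-18.7,13.0,-7.8)
E

```

```text
pin pts 1827 tip x -47.6 topZ 37.4
  seg -60 -45 y 0.42 w 12.4 z 37.0
  seg -45 -30 y 0.37 w 9.3 z 37.1
  seg -30 -15 y 0.57 w 9.6 z 37.2
  seg -12 -3 y 0.49 w 9.4 z 37.1
lug 1681 x [-25.2 -17. ] y [-19.4  19.7] z 46.0
TCP in slot x,y -124.7 -0.2
t 28.75 p [460.3 -18.   13.3] phi -8.1 gap 15.4 F [-0.   0.3 -0.8] j [ 0.52  0.25 -0.62  2.06  0.19  0.89 -1.92]
  shift now-axes [-0.4  0.3  7.6]  rot [-0.11 -0.27  0.03]  shift final-axes [-0.4  0.3  7.6]
```

{"fn": "jog_arm", "kwargs": {
  "rows": [
    {"tx": 0, "ty": 0, "tz": 0.006, "ax": 0, "ay": 0, "az": 0, "fingers": 1},
    {"tx": 0, "ty": 0, "tz": 0.008, "ax": 0, "ay": 0, "az": 0, "fingers": 1},
    {"tx": 0, "ty": 0, "tz": 0.008, "ax": 0, "ay": 0, "az": 0, "fingers": 1},
    {"tx": 0, "ty": 0, "tz": 0.004, "ax": 0, "ay": 0, "az": 0, "fingers": 1},
    {"tx": 0, "ty": 0, "tz": 0, "ax": 0, "ay": 0, "az": 0, "fingers": 1}
  ]
}}

```text
clock: 29.17
ee_pos: [489.7, -22.4, 13.8]
ee_rot: [-0.464, 0.463, -0.533, 0.535]
force: [0.7, -0.4, 0.2]
finger_gap: 15.8
```

```bash
python3 pin.py w17 583.9 -34.6 g;python3 - <<'E'
from h import *
go(542.3,-28.7,13.0,-7.8)
E

```

```text
pin pts 1610 tip x -26.2 topZ 38.1
  seg -60 -45 y 0.01 w 14.5 z 37.8
  seg -45 -30 y 0.05 w 9.5 z 37.8
  seg -30 -15 y 0.19 w 9.7 z 38.0
  seg -12 -3 y 0.15 w 9.5 z 37.8
lug 1261 x [-24.8 -17.3] y [-19.4  19.8] z 46.0
TCP in slot x,y -95.4 -0.6
t 29.22 p [489.3 -22.3  13.7] phi -8.1 gap 15.7 F [-0.2  0.2 -0.8] j [ 0.5   0.31 -0.61  1.99  0.22  0.91 -1.93]
  shift now-axes [-1.1  0.9 53.4]  rot [-0.18 -0.29  0.04]  shift final-axes [-0.9  0.7 53.4]
```

View pics/w17.png

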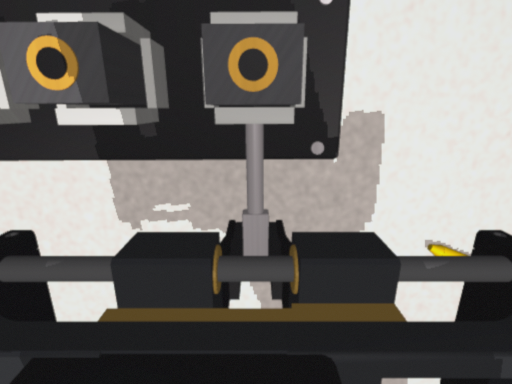

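{"fn": "jog_arm", "kwargs": {
  "rows": [
    {"tx": -0.0003, "ty": 0.0008, "tz": 0.006, "ax": -0.1, "ay": -0.2, "az": 0, "fingers": 1},
    {"tx": 0, "ty": 0, "tz": 0.008, "ax": 0, "ay": 0, "az": 0, "fingers": 1},
    {"tx": 0, "ty": 0, "tz": 0.008, "ax": 0, "ay": 0, "az": 0, "fingers": 1},
    {"tx": 0, "ty": 0, "tz": 0.006, "ax": 0, "ay": 0, "az": 0, "fingers": 1}
  ]
}}

```text
clock: 29.55
ee_pos: [518.3, -26.2, 12.6]
ee_rot: [-0.464, 0.465, -0.533, 0.533]
force: [-0.6, -0.1, -0.9]
finger_gap: 15.7
```

```bash
python3 pin.py w18 583.9 -34.6 g;python3 - <<'E'
from h import *
go(542.3,-28.7,13.0,-7.8)
E

```

```text
pin pts 641 tip x -27.7 topZ 36.8
  seg -30 -15 y 0.24 w 14.6 z 36.6
  seg -12 -3 y 0.32 w 9.5 z 36.4
lug 450 x [-24.9 -21.7] y [-19.3  20. ] z 46.1
TCP in slot x,y -65.1 -0.5
t 29.6 p [519.3 -26.3  12.7] phi -7.9 gap 15.3 F [ 1.5 -0.  -0.3] j [ 0.48  0.37 -0.59  1.91  0.25  0.93 -1.94]
  shift now-axes [-0.8 -0.3 23.1]  rot [-0.05 -0.06  0.06]  shift final-axes [-0.8 -0.3 23.1]
```

{"fn": "jog_arm", "kwargs": {
  "rows": [
    {"tx": 0, "ty": -0.0003, "tz": 0.006, "ax": 0, "ay": 0, "az": 0, "fingers": 1},
    {"tx": 0, "ty": 0, "tz": 0.007, "ax": 0, "ay": 0, "az": 0, "fingers": 1},
    {"tx": 0, "ty": 0, "tz": 0.005, "ax": 0, "ay": 0, "az": 0, "fingers": 1},
    {"tx": 0, "ty": 0, "tz": 0.003, "ax": 0, "ay": 0, "az": 0, "fingers": 1}
  ]
}}

```text
clock: 29.93
ee_pos: [542.0, -29.4, 12.8]
ee_rot: [-0.464, 0.465, -0.533, 0.533]
force: [-13.6, 2.1, 4.3]
finger_gap: 15.5
```

```bash
python3 - <<'E'
from h import *
go(542.3,-28.9,13.0,-7.8)
E

```

```text
t 29.93 p [542.  -29.4  12.8] phi -7.9 gap 15.5 F [-13.6   2.1   4.3] j [ 0.46  0.41 -0.58  1.85  0.27  0.96 -1.94]
  shift now-axes [-0.5 -0.2  0.2]  rot [-0.   -0.07  0.05]  shift final-axes [-0.5 -0.2  0.2]
```

{"fn": "jog_arm", "kwargs": {
  "rows": [
    {"tx": 0, "ty": 0, "tz": 0.0015, "ax": 0, "ay": 0, "az": 0, "fingers": 1},
    {"tx": 0, "ty": 0, "tz": 0.0005, "ax": 0, "ay": 0, "az": 0, "fingers": 1},
    {"tx": 0, "ty": 0, "tz": 0, "ax": 0, "ay": 0, "az": 0, "fingers": 0.6},
    {"tx": 0, "ty": 0, "tz": 0, "ax": 0, "ay": 0, "az": 0, "fingers": 0.6},
    {"tx": 0, "ty": 0, "tz": 0, "ax": 0, "ay": 0, "az": 0, "fingers": 0.6},
    {"tx": 0, "ty": -0.015, "tz": 0, "ax": 0, "ay": 0, "az": 0, "fingers": 0.6},
    {"tx": 0, "ty": -0.025, "tz": 0, "ax": 0, "ay": 0, "az": 0, "fingers": 0.6},
    {"tx": 0, "ty": -0.03, "tz": 0, "ax": 0, "ay": 0, "az": 0, "fingers": 0.6},
    {"tx": 0, "ty": -0.03, "tz": -0.02, "ax": 0, "ay": 0, "az": 0, "fingers": 0.5},
    {"tx": 0, "ty": -0.03, "tz": -0.03, "ax": 0, "ay": 0, "az": 0, "fingers": 0.5},
    {"tx": 0.01, "ty": -0.02, "tz": -0.03, "ax": 0, "ay": 0, "az": 0, "fingers": 0.5}
  ]
}}

```text
clock: 30.85
ee_pos: [462.4, -26.4, 163.7]
ee_rot: [0.463, -0.467, 0.536, -0.529]
force: [-0.1, 0.1, 0.7]
finger_gap: 42.2
```

```bash
python3 - <<'E'
from h import *
grab('wrist','w19'); grab('side','s19')
go(423,-299.5,150,170.7)
im,d,cm=load('s19'); cv2.imwrite('pics/s19z.png',cv2.resize(im[130:330,200:360],None,fx=3.5,fy=3)[:,:,::-1])
E

```

```text
t 30.95 p [461.4 -29.3 165.4] phi -7.9 gap 42.9 F [ 1.   1.1 -0.1] j [ 0.59  0.05 -0.64  1.89  0.03  1.22 -1.76]
  shift now-axes [272.9  15.8  -0.7]  rot [ 1.6000e-01 -1.7862e+02 -6.8000e-01]  shift final-axes [-272.8   15.4   -5.8]
```

View pics/w19.png

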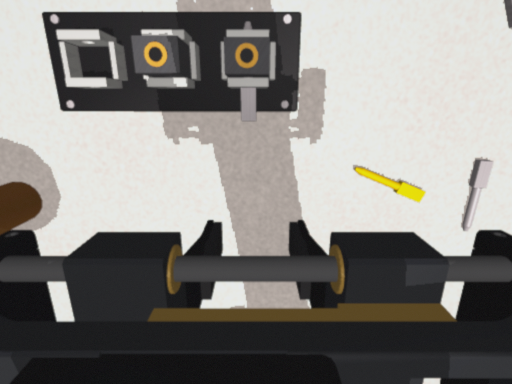

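View pics/s19z.png

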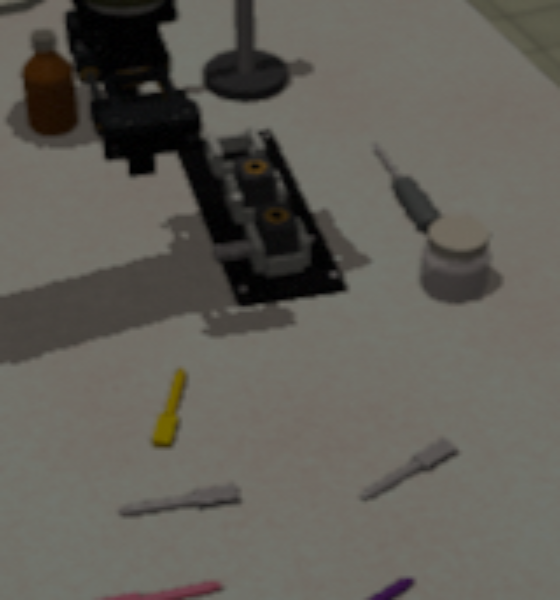

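{"fn": "jog_arm", "kwargs": {
  "rows": [
    {"tx": 0.03, "ty": 0, "tz": 0.01, "ax": 0, "ay": -7, "az": 0, "fingers": 0.5},
    {"tx": 0.03, "ty": 0, "tz": 0.01, "ax": 0, "ay": -7, "az": 0, "fingers": 0.5},
    {"tx": 0.03, "ty": 0, "tz": 0, "ax": 0, "ay": -7, "az": 0, "fingers": 0.5},
    {"tx": 0.03, "ty": 0, "tz": 0, "ax": 0, "ay": -7, "az": 0, "fingers": 0.5},
    {"tx": 0.025, "ty": 0, "tz": -0.02, "ax": 0, "ay": -7, "az": 0, "fingers": 0.5},
    {"tx": 0.02, "ty": 0, "tz": -0.025, "ax": 0, "ay": -7, "az": 0, "fingers": 0.5},
    {"tx": 0.01, "ty": 0, "tz": -0.025, "ax": 0, "ay": -7, "az": 0, "fingers": 0.5},
    {"tx": 0, "ty": 0, "tz": -0.025, "ax": 0, "ay": -7, "az": 0, "fingers": 0.5},
    {"tx": 0, "ty": 0, "tz": -0.02, "ax": 0, "ay": -7, "az": 0, "fingers": 0.5},
    {"tx": 0, "ty": 0, "tz": 0, "ax": 0, "ay": -7, "az": 0, "fingers": 0.5},
    {"tx": 0, "ty": 0, "tz": 0, "ax": 0, "ay": -7, "az": 0, "fingers": 0.5},
    {"tx": 0, "ty": 0, "tz": 0, "ax": 0, "ay": -7, "az": 0, "fingers": 0.5}
  ]
}}

```text
clock: 31.95
ee_pos: [417.8, -274.9, 162.6]
ee_rot: [-0.701, 0.705, -0.079, 0.078]
force: [-0.0, 1.2, -0.7]
finger_gap: 43.2
```

```bash
python3 - <<'E'
from h import *
go(423.6,-299.5,150,170.7)
E

```

```text
t 31.95 p [ 417.8 -274.9  162.6] phi 77.2 gap 43.2 F [-0.   1.2 -0.7] j [ 0.97  0.12 -0.51  1.82  0.07  1.21  0.21]
  shift now-axes [ 11.1  12.7 -22.7]  rot [  0.19 -93.47  -0.27]  shift final-axes [-23.4  12.6  -9.7]
```

{"fn": "jog_arm", "kwargs": {
  "rows": [
    {"tx": 0, "ty": 0, "tz": 0, "ax": 0, "ay": -7.15, "az": 0, "fingers": 0.5},
    {"tx": 0, "ty": 0, "tz": 0, "ax": 0, "ay": -7.15, "az": 0, "fingers": 0.5},
    {"tx": 0, "ty": 0, "tz": 0, "ax": 0, "ay": -7.15, "az": 0, "fingers": 0.5},
    {"tx": 0, "ty": 0, "tz": 0, "ax": 0, "ay": -7.15, "az": 0, "fingers": 0.5},
    {"tx": 0, "ty": 0, "tz": 0, "ax": 0, "ay": -7.15, "az": 0, "fingers": 0.5},
    {"tx": 0, "ty": 0, "tz": 0, "ax": 0, "ay": -7.15, "az": 0, "fingers": 0.5},
    {"tx": 0, "ty": 0, "tz": 0, "ax": 0, "ay": -7.15, "az": 0, "fingers": 0.5},
    {"tx": 0, "ty": 0, "tz": 0, "ax": 0, "ay": -7.15, "az": 0, "fingers": 0.5},
    {"tx": 0, "ty": 0, "tz": 0, "ax": 0, "ay": -7.15, "az": 0, "fingers": 0.5},
    {"tx": 0, "ty": 0, "tz": 0, "ax": 0, "ay": -7.15, "az": 0, "fingers": 0.5},
    {"tx": -0.01, "ty": 0, "tz": -0.005, "ax": 0, "ay": -7.15, "az": 0, "fingers": 0.5},
    {"tx": -0.01, "ty": 0, "tz": -0.005, "ax": 0, "ay": -7.15, "az": 0, "fingers": 0.5}
  ]
}}

```text
clock: 32.95
ee_pos: [420.9, -298.7, 154.5]
ee_rot: [0.568, -0.567, -0.421, 0.424]
force: [-0.3, 0.1, 0.4]
finger_gap: 43.2
```

```bash
python3 - <<'E'
from h import *
go(423.6,-299.5,100,170.7)
E

```

```text
t 32.95 p [ 420.9 -298.7  154.5] phi 163.3 gap 43.2 F [-0.3  0.1  0.4] j [ 1.07  0.18 -0.6   1.79  0.11  1.21  1.72]
  shift now-axes [ 0.1 54.5 -3. ]  rot [-0.2  -7.4  -0.16]  shift final-axes [-0.4 54.5 -2.8]
```

{"fn": "jog_arm", "kwargs": {
  "rows": [
    {"tx": 0, "ty": 0.012, "tz": -0.003, "ax": -0.2, "ay": -5, "az": -0.2, "fingers": 0.5},
    {"tx": 0, "ty": 0.02, "tz": 0, "ax": 0, "ay": -2.4, "az": 0, "fingers": 0.5},
    {"tx": 0, "ty": 0.02, "tz": 0, "ax": 0, "ay": 0, "az": 0, "fingers": 0.5},
    {"tx": 0, "ty": 0, "tz": 0, "ax": 0, "ay": 0, "az": 0, "fingers": 0.5},
    {"tx": 0, "ty": 0, "tz": 0, "ax": 0, "ay": 0, "az": 0, "fingers": 0.5}
  ]
}}

```text
clock: 33.37
ee_pos: [425.5, -303.4, 98.6]
ee_rot: [-0.536, 0.536, 0.462, -0.46]
force: [0.2, 0.7, 0.7]
finger_gap: 43.9
```

```bash
python3 - <<'E'
from h import *
grab('wrist','w20');go(423.6,-299.5,20,170.7)
E
python3 meas.py w20 2>/dev/null
```

```text
t 33.42 p [ 425.3 -303.2   98.5] phi 171.4 gap 43.5 F [-0.5  0.6 -1.1] j [ 1.07  0.25 -0.6   1.84  0.16  1.1   1.83]
  shift now-axes [ 3.4 78.5  2.4]  rot [0.1  0.69 0.06]  shift final-axes [ 3.4 78.5  2.3]
w20
pin n 1155 L 92.3 head [ 424.3 -299.2] [ 424.1 -299.1] tip [ 349.9 -287.4] dir 171.1 w 15.8
```

View pics/w20.png

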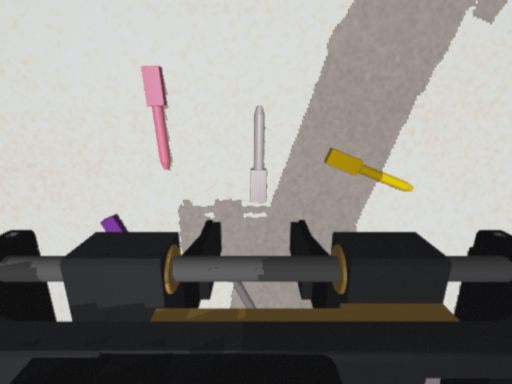

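{"fn": "jog_arm", "kwargs": {
  "rows": [
    {"tx": 0.0038, "ty": 0.015, "tz": 0.0015, "ax": 0.1, "ay": 0.4, "az": 0, "fingers": 0.6},
    {"tx": 0, "ty": 0.025, "tz": 0, "ax": 0, "ay": 0, "az": 0, "fingers": 0.6},
    {"tx": 0, "ty": 0.025, "tz": 0, "ax": 0, "ay": 0, "az": 0, "fingers": 0.6},
    {"tx": 0, "ty": 0.01, "tz": 0, "ax": 0, "ay": 0, "az": 0, "fingers": 0.6},
    {"tx": 0, "ty": 0, "tz": 0, "ax": 0, "ay": 0, "az": 0, "fingers": 0.6},
    {"tx": 0, "ty": 0, "tz": 0, "ax": 0, "ay": 0, "az": 0, "fingers": 0.6}
  ]
}}

```text
clock: 33.92
ee_pos: [429.3, -302.0, 27.9]
ee_rot: [-0.535, 0.542, 0.459, -0.458]
force: [0.1, 0.6, -0.2]
finger_gap: 34.6
```

```bash
python3 - <<'E'
from h import *
go(424.5,-299.2,-4,171)
E
```

```text
t 33.92 p [ 429.3 -302.    27.9] phi 170.8 gap 34.6 F [ 0.1  0.6 -0.2] j [ 1.03  0.35 -0.58  1.9   0.23  0.95  1.76]
  shift now-axes [ 2.1 31.9  5.5]  rot [ 0.48 -0.16 -0.24]  shift final-axes [ 2.  31.9  5.2]
```

{"fn": "jog_arm", "kwargs": {
  "rows": [
    {"tx": 0.002, "ty": 0.008, "tz": 0.005, "ax": 0.5, "ay": -0.2, "az": -0.2, "fingers": 0.6},
    {"tx": 0, "ty": 0.012, "tz": 0, "ax": 0, "ay": 0, "az": 0, "fingers": 0.6},
    {"tx": 0, "ty": 0.008, "tz": 0, "ax": 0, "ay": 0, "az": 0, "fingers": 0.6},
    {"tx": 0, "ty": 0.003, "tz": 0, "ax": 0, "ay": 0, "az": 0, "fingers": 0.6},
    {"tx": 0, "ty": 0, "tz": 0, "ax": 0, "ay": 0, "az": 0, "fingers": 0.6}
  ]
}}

```text
clock: 34.33
ee_pos: [426.6, -301.0, -1.8]
ee_rot: [-0.536, 0.54, 0.459, -0.459]
force: [-0.4, 0.0, -0.4]
finger_gap: 34.5
```

```bash
python3 - <<'E'
from h import *
go(424.5,-299.2,-13.5,171)
E
```

```text
t 34.33 p [ 426.6 -301.    -1.8] phi 171.0 gap 34.5 F [-0.4  0.  -0.4] j [ 1.02  0.39 -0.57  1.92  0.27  0.9   1.73]
  shift now-axes [ 1.4 11.7  2.4]  rot [ 0.21  0.01 -0.22]  shift final-axes [ 1.4 11.7  2.3]
```

{"fn": "jog_arm", "kwargs": {
  "rows": [
    {"tx": 0.0014, "ty": 0.004, "tz": 0.0024, "ax": 0.2, "ay": 0, "az": -0.2, "fingers": 0.6},
    {"tx": 0, "ty": 0.004, "tz": 0, "ax": 0, "ay": 0, "az": 0, "fingers": 0.6},
    {"tx": 0, "ty": 0.002, "tz": 0, "ax": 0, "ay": 0, "az": 0, "fingers": 0.6},
    {"tx": 0, "ty": 0, "tz": 0, "ax": 0, "ay": 0, "az": 0, "fingers": 0.6}
  ]
}}

```text
clock: 34.67
ee_pos: [424.4, -299.2, -12.6]
ee_rot: [-0.538, 0.538, 0.459, -0.459]
force: [-0.0, 0.5, -0.1]
finger_gap: 34.8
```

```bash
python3 - <<'E'
from h import *
go(424.5,-299.2,-13.5,171)
E
```

```text
t 34.67 p [ 424.4 -299.2  -12.6] phi 171.0 gap 34.8 F [-0.   0.5 -0.1] j [ 1.02  0.4  -0.56  1.93  0.27  0.89  1.73]
  shift now-axes [-0.   0.9 -0.1]  rot [ 0.    0.01 -0.  ]  shift final-axes [-0.   0.9 -0.1]
```

{"fn": "jog_arm", "kwargs": {
  "grip_force": 40,
  "rows": [
    {"tx": 0, "ty": 0.001, "tz": 0, "ax": 0, "ay": 0, "az": 0, "fingers": 0.7},
    {"tx": 0, "ty": 0, "tz": 0, "ax": 0, "ay": 0, "az": 0, "fingers": 1},
    {"tx": 0, "ty": 0, "tz": 0, "ax": 0, "ay": 0, "az": 0, "fingers": 1},
    {"tx": 0, "ty": 0, "tz": 0, "ax": 0, "ay": 0, "az": 0, "fingers": 1},
    {"tx": 0, "ty": 0, "tz": 0, "ax": 0, "ay": 0, "az": 0, "fingers": 1},
    {"tx": 0, "ty": 0, "tz": 0, "ax": 0, "ay": 0, "az": 0, "fingers": 1},
    {"tx": 0, "ty": 0, "tz": 0, "ax": 0, "ay": 0, "az": 0, "fingers": 1}
  ]
}}

```text
clock: 35.25
ee_pos: [424.8, -299.4, -13.2]
ee_rot: [-0.537, 0.538, 0.459, -0.459]
force: [-0.0, 0.1, -0.8]
finger_gap: 15.9
```

```bash
python3 - <<'E'
from h import *
go(424.5,-299.2,-13.5,171)
E
```

```text
t 35.25 p [ 424.8 -299.4  -13.2] phi 171.0 gap 15.9 F [-0.   0.1 -0.8] j [ 1.02  0.41 -0.56  1.93  0.28  0.88  1.73]
  shift now-axes [0.2 0.3 0.3]  rot [ 0.05  0.   -0.03]  shift final-axes [0.2 0.3 0.3]
```

{"fn": "jog_arm", "kwargs": {
  "rows": [
    {"tx": 0, "ty": -0.012, "tz": 0, "ax": 0, "ay": 0, "az": 0, "fingers": 1},
    {"tx": 0, "ty": -0.03, "tz": 0, "ax": 0, "ay": 0, "az": 0, "fingers": 1},
    {"tx": 0, "ty": -0.03, "tz": 0, "ax": 0, "ay": 5, "az": 0, "fingers": 1},
    {"tx": 0, "ty": -0.03, "tz": 0, "ax": 0, "ay": 7, "az": 0, "fingers": 1},
    {"tx": 0, "ty": -0.01, "tz": 0, "ax": 0, "ay": 7, "az": 0, "fingers": 1},
    {"tx": 0, "ty": 0, "tz": 0, "ax": 0, "ay": 7, "az": 0, "fingers": 1},
    {"tx": 0, "ty": 0, "tz": 0, "ax": 0, "ay": 7, "az": 0, "fingers": 1},
    {"tx": 0, "ty": 0, "tz": 0, "ax": 0, "ay": 7, "az": 0, "fingers": 1},
    {"tx": 0, "ty": 0, "tz": 0, "ax": 0, "ay": 7, "az": 0, "fingers": 1},
    {"tx": 0.01, "ty": 0, "tz": 0.01, "ax": 0, "ay": 7, "az": 0, "fingers": 1},
    {"tx": 0.01, "ty": 0, "tz": 0.01, "ax": 0, "ay": 7, "az": 0, "fingers": 1},
    {"tx": 0.01, "ty": 0, "tz": 0.01, "ax": 0, "ay": 7, "az": 0, "fingers": 1}
  ]
}}

```text
clock: 36.25
ee_pos: [438.6, -259.9, 115.4]
ee_rot: [-0.702, 0.705, 0.073, -0.069]
force: [0.8, 0.3, -2.0]
finger_gap: 15.7
```

```bash
python3 - <<'E'
from h import *
go(468.6,61.8,90,-7.8)
E
```

```text
t 36.25 p [ 438.6 -259.9  115.4] phi 101.5 gap 15.7 F [ 0.8  0.3 -2. ] j [ 0.9   0.19 -0.5   1.86  0.1   1.11  0.57]
  shift now-axes [ 93.1  24.7 309.4]  rot [ -0.15 109.25   0.41]  shift final-axes [-322.8   25.4  -13.9]
```

{"fn": "jog_arm", "kwargs": {
  "rows": [
    {"tx": 0, "ty": 0, "tz": 0.022, "ax": 0, "ay": 7.1, "az": 0, "fingers": 1},
    {"tx": 0, "ty": 0, "tz": 0.022, "ax": 0, "ay": 7.1, "az": 0, "fingers": 1},
    {"tx": 0, "ty": 0, "tz": 0.022, "ax": 0, "ay": 7.1, "az": 0, "fingers": 1},
    {"tx": -0.005, "ty": 0, "tz": 0.022, "ax": 0, "ay": 7.1, "az": 0, "fingers": 1},
    {"tx": -0.006, "ty": 0, "tz": 0.021, "ax": 0, "ay": 7.1, "az": 0, "fingers": 1},
    {"tx": -0.009, "ty": 0, "tz": 0.02, "ax": 0, "ay": 7.1, "az": 0, "fingers": 1},
    {"tx": -0.011, "ty": 0, "tz": 0.019, "ax": 0, "ay": 7.1, "az": 0, "fingers": 1},
    {"tx": -0.013, "ty": 0, "tz": 0.017, "ax": 0, "ay": 7.1, "az": 0, "fingers": 1},
    {"tx": -0.015, "ty": 0, "tz": 0.015, "ax": 0, "ay": 7.1, "az": 0, "fingers": 1},
    {"tx": -0.017, "ty": 0, "tz": 0.013, "ax": 0, "ay": 7.1, "az": 0, "fingers": 1},
    {"tx": -0.019, "ty": 0, "tz": 0.011, "ax": 0, "ay": 7.1, "az": 0, "fingers": 1},
    {"tx": -0.02, "ty": 0, "tz": 0.009, "ax": 0, "ay": 7.1, "az": 0, "fingers": 1}
  ]
}}

```text
clock: 37.25
ee_pos: [435.1, 14.8, 125.4]
ee_rot: [0.564, -0.562, 0.422, -0.433]
force: [0.8, -0.4, -0.3]
finger_gap: 15.2
```

```bash
python3 - <<'E'
from h import *
go(468.6,61.8,90,-7.8)
E
```

```text
t 37.25 p [435.1  14.8 125.4] phi 15.6 gap 15.2 F [ 0.8 -0.4 -0.3] j [ 0.57  0.   -0.71  2.02  0.01  1.11 -1.44]
  shift now-axes [-36.7  35.6  44.4]  rot [-0.82 23.37  0.47]  shift final-axes [-51.1  35.4  26.8]
```

{"fn": "jog_arm", "kwargs": {
  "rows": [
    {"tx": -0.008, "ty": 0, "tz": 0.005, "ax": -0.8, "ay": 7, "az": 0.4, "fingers": 1},
    {"tx": -0.01, "ty": 0, "tz": 0.005, "ax": 0, "ay": 7, "az": 0, "fingers": 1},
    {"tx": -0.012, "ty": 0.005, "tz": 0.005, "ax": 0, "ay": 6, "az": 0, "fingers": 1},
    {"tx": -0.01, "ty": 0.01, "tz": 0.004, "ax": 0, "ay": 2, "az": 0, "fingers": 1},
    {"tx": 0, "ty": 0, "tz": 0, "ax": 0, "ay": 0, "az": 0, "fingers": 1}
  ]
}}

```text
clock: 37.67
ee_pos: [451.2, 64.6, 115.1]
ee_rot: [-0.467, 0.467, -0.528, 0.533]
force: [-0.7, -0.3, -1.1]
finger_gap: 15.2
```

```bash
python3 - <<'E'
from h import *
go(468.6,61.8,50,-7.8)
E
```

```text
t 37.67 p [451.2  64.6 115.1] phi -7.3 gap 15.2 F [-0.7 -0.3 -1.1] j [ 0.49  0.09 -0.76  1.97  0.07  1.1  -2.  ]
  shift now-axes [ 0.3 65.2 17.3]  rot [-0.31  0.51  0.22]  shift final-axes [ 0.4 65.1 17.6]
```

{"fn": "jog_arm", "kwargs": {
  "rows": [
    {"tx": 0, "ty": 0.015, "tz": 0.006, "ax": -0.3, "ay": 0.5, "az": 0.2, "fingers": 1},
    {"tx": 0, "ty": 0.02, "tz": 0.004, "ax": 0, "ay": 0, "az": 0, "fingers": 1},
    {"tx": 0, "ty": 0.02, "tz": 0, "ax": 0, "ay": 0, "az": 0, "fingers": 1},
    {"tx": 0, "ty": 0.01, "tz": 0, "ax": 0, "ay": 0, "az": 0, "fingers": 1},
    {"tx": 0, "ty": 0, "tz": 0, "ax": 0, "ay": 0, "az": 0, "fingers": 1},
    {"tx": 0, "ty": 0, "tz": 0, "ax": 0, "ay": 0, "az": 0, "fingers": 1}
  ]
}}

```text
clock: 38.17
ee_pos: [462.6, 62.1, 53.4]
ee_rot: [-0.468, 0.467, -0.529, 0.532]
force: [0.3, -0.1, -0.7]
finger_gap: 15.3
```

```bash
python3 pin.py w21 594.4 44.6 g; python3 - <<'E'
from h import *
go(468.6,61.8,13,-7.8)
E
```

```text
pin pts 1835 tip x -55.3 topZ 77.5
  seg -60 -45 y -0.16 w 11.5 z 77.3
  seg -45 -30 y 0.76 w 9.3 z 77.3
  seg -30 -15 y 1.17 w 9.6 z 77.3
  seg -12 -3 y 1.3 w 9.4 z 77.1
lug 1030 x [-25.  -16.9] y [-19.3  20. ] z 46.0
TCP in slot x,y -132.8 -0.4
t 38.22 p [462.7  62.1  53.6] phi -7.3 gap 15.0 F [ 0.  0. -1.] j [ 0.46  0.21 -0.74  2.01  0.17  0.98 -2.07]
  shift now-axes [-0.5 40.7  5.7]  rot [-0.25  0.5   0.09]  shift final-axes [-0.5 40.6  5.8]
```

View pics/w21.png

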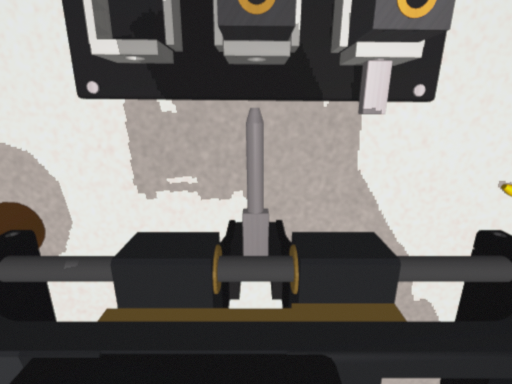

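{"fn": "jog_arm", "kwargs": {
  "rows": [
    {"tx": 0, "ty": 0.008, "tz": 0, "ax": -0.2, "ay": 0.8, "az": 0.1, "fingers": 1},
    {"tx": 0, "ty": 0.012, "tz": 0, "ax": 0, "ay": 0, "az": 0, "fingers": 1},
    {"tx": 0, "ty": 0.01, "tz": 0, "ax": 0, "ay": 0, "az": 0, "fingers": 1},
    {"tx": 0, "ty": 0.005, "tz": 0, "ax": 0, "ay": 0, "az": 0, "fingers": 1},
    {"tx": 0, "ty": 0, "tz": 0, "ax": 0, "ay": 0, "az": 0, "fingers": 1},
    {"tx": 0, "ty": 0, "tz": 0, "ax": 0, "ay": 0, "az": 0, "fingers": 1}
  ]
}}

```text
clock: 38.72
ee_pos: [464.4, 61.5, 17.7]
ee_rot: [-0.464, 0.462, -0.533, 0.536]
force: [0.1, 0.2, -0.6]
finger_gap: 15.4
```

```bash
python3 pin.py w22 594.4 44.6 g; python3 - <<'E'
from h import *
go(468.6,61.8,13,-7.8)
E
```

```text
pin pts 1837 tip x -53.5 topZ 41.9
  seg -60 -45 y -0.38 w 10.8 z 41.6
  seg -45 -30 y -0.26 w 9.3 z 41.7
  seg -30 -15 y -0.15 w 9.5 z 41.7
  seg -12 -3 y -0.2 w 9.4 z 41.6
lug 1626 x [-24.9 -16.7] y [-19.3  19.9] z 46.0
TCP in slot x,y -131.2 -0.8
t 38.77 p [464.3  61.5  17.8] phi -8.2 gap 15.4 F [-0.4 -0.5 -2.2] j [ 0.43  0.27 -0.72  2.03  0.23  0.91 -2.13]
  shift now-axes [-0.9  4.8  4.2]  rot [-0.25 -0.4  -0.  ]  shift final-axes [-0.9  4.8  4.2]
```

{"fn": "jog_arm", "kwargs": {
  "rows": [
    {"tx": -0.0005, "ty": 0.004, "tz": 0, "ax": -0.2, "ay": 0, "az": 0, "fingers": 1},
    {"tx": 0, "ty": 0.0008, "tz": 0, "ax": 0, "ay": 0, "az": 0, "fingers": 1},
    {"tx": 0, "ty": 0, "tz": 0, "ax": 0, "ay": 0, "az": 0, "fingers": 1},
    {"tx": 0, "ty": 0, "tz": 0.006, "ax": 0, "ay": 0, "az": 0, "fingers": 1},
    {"tx": 0, "ty": 0, "tz": 0.008, "ax": 0, "ay": 0, "az": 0, "fingers": 1},
    {"tx": 0, "ty": 0, "tz": 0.004, "ax": 0, "ay": 0, "az": 0, "fingers": 1},
    {"tx": 0, "ty": 0, "tz": 0, "ax": 0, "ay": 0, "az": 0, "fingers": 1}
  ]
}}

```text
clock: 39.35
ee_pos: [485.3, 59.2, 13.7]
ee_rot: [-0.464, 0.462, -0.534, 0.535]
force: [-0.0, 0.5, -1.1]
finger_gap: 15.3
```

```bash
python3 pin.py w23 594.4 44.6 g; python3 - <<'E'
from h import *
go(552.8,50.3,13,-7.8)
E
```

```text
pin pts 1836 tip x -32.4 topZ 37.7
  seg -60 -45 y -0.01 w 10.5 z 37.5
  seg -45 -30 y 0.25 w 9.3 z 37.5
  seg -30 -15 y 0.35 w 9.5 z 37.5
  seg -12 -3 y 0.3 w 9.4 z 37.3
lug 1459 x [-24.8 -16.9] y [-19.2  19.9] z 46.0
TCP in slot x,y -110.4 -0.3
t 39.4 p [485.   59.2  13.7] phi -8.2 gap 15.0 F [ 0.7 -0.8  0. ] j [ 0.41  0.32 -0.7   1.99  0.26  0.92 -2.14]
  shift now-axes [-0.8  0.9 68.4]  rot [-0.16 -0.4  -0.01]  shift final-axes [-0.4  0.7 68.4]
```

Well aligned. Advance about 44 mm.

{"fn": "jog_arm", "kwargs": {
  "rows": [
    {"tx": 0, "ty": 0.0005, "tz": 0.006, "ax": -0.1, "ay": -0.2, "az": 0, "fingers": 1},
    {"tx": 0, "ty": 0, "tz": 0.008, "ax": 0, "ay": 0, "az": 0, "fingers": 1},
    {"tx": 0, "ty": 0, "tz": 0.008, "ax": 0, "ay": 0, "az": 0, "fingers": 1},
    {"tx": 0, "ty": 0, "tz": 0.008, "ax": 0, "ay": 0, "az": 0, "fingers": 1},
    {"tx": 0, "ty": 0, "tz": 0.008, "ax": 0, "ay": 0, "az": 0, "fingers": 1}
  ]
}}

```text
clock: 39.82
ee_pos: [525.2, 53.3, 13.0]
ee_rot: [-0.464, 0.464, -0.533, 0.534]
force: [0.1, -0.3, -1.0]
finger_gap: 15.3
```

```bash
python3 pin.py w24 594.4 44.6 g; python3 - <<'E'
from h import *
go(552.8,50.3,13,-7.8)
E
```

```text
pin pts 763 tip x -27.4 topZ 37.1
  seg -30 -15 y -0.08 w 14.2 z 36.7
  seg -12 -3 y 0.05 w 9.4 z 36.8
lug 807 x [-24.9 -19.2] y [-19.4  20. ] z 46.0
TCP in slot x,y -68.2 -0.9
t 39.87 p [526.7  52.9  13.2] phi -8.0 gap 15.2 F [ 0.  -1.1 -0.6] j [ 0.39  0.41 -0.67  1.88  0.31  0.95 -2.13]
  shift now-axes [-1.   0.2 26.2]  rot [-0.09 -0.2   0.01]  shift final-axes [-0.9  0.2 26.2]
```

{"fn": "jog_arm", "kwargs": {
  "rows": [
    {"tx": -0.0003, "ty": 0, "tz": 0.007, "ax": 0, "ay": -0.1, "az": 0, "fingers": 1},
    {"tx": 0, "ty": 0, "tz": 0.007, "ax": 0, "ay": 0, "az": 0, "fingers": 1},
    {"tx": 0, "ty": 0, "tz": 0.006, "ax": 0, "ay": 0, "az": 0, "fingers": 1},
    {"tx": 0, "ty": 0, "tz": 0.003, "ax": 0, "ay": 0, "az": 0, "fingers": 1},
    {"tx": 0, "ty": 0, "tz": 0.0015, "ax": 0, "ay": 0, "az": 0, "fingers": 1}
  ]
}}

```text
clock: 40.28
ee_pos: [552.3, 49.8, 12.5]
ee_rot: [0.464, -0.465, 0.534, -0.533]
force: [-14.1, 1.1, 8.6]
finger_gap: 15.2
```

```bash
python3 - <<'E'
from h import *
go(552.8,50.3,13,-7.8)
E
```

```text
t 40.28 p [552.3  49.8  12.5] phi -7.9 gap 15.2 F [-14.1   1.1   8.6] j [ 0.37  0.46 -0.65  1.82  0.33  0.98 -2.13]
  shift now-axes [-0.6 -0.5  0.4]  rot [ 0.15 -0.1   0.03]  shift final-axes [-0.6 -0.5  0.4]
```

Home against the lug (14 N). Nudge, release, lift, look.

{"fn": "jog_arm", "kwargs": {
  "rows": [
    {"tx": 0, "ty": 0, "tz": 0.0015, "ax": 0, "ay": 0, "az": 0, "fingers": 1},
    {"tx": 0, "ty": 0, "tz": 0.0005, "ax": 0, "ay": 0, "az": 0, "fingers": 1},
    {"tx": 0, "ty": 0, "tz": 0, "ax": 0, "ay": 0, "az": 0, "fingers": 0.6},
    {"tx": 0, "ty": 0, "tz": 0, "ax": 0, "ay": 0, "az": 0, "fingers": 0.6},
    {"tx": 0, "ty": 0, "tz": 0, "ax": 0, "ay": 0, "az": 0, "fingers": 0.6},
    {"tx": 0, "ty": -0.015, "tz": 0, "ax": 0, "ay": 0, "az": 0, "fingers": 0.6},
    {"tx": 0, "ty": -0.025, "tz": 0, "ax": 0, "ay": 0, "az": 0, "fingers": 0.6},
    {"tx": 0, "ty": -0.03, "tz": 0, "ax": 0, "ay": 0, "az": 0, "fingers": 0.6},
    {"tx": 0, "ty": -0.03, "tz": -0.02, "ax": 0, "ay": 0, "az": 0, "fingers": 0.4},
    {"tx": 0, "ty": -0.035, "tz": -0.02, "ax": 0, "ay": 0, "az": 0, "fingers": 0.4},
    {"tx": 0, "ty": -0.035, "tz": -0.01, "ax": 0, "ay": 0, "az": 0, "fingers": 0.4}
  ]
}}

```text
clock: 41.2
ee_pos: [500.2, 56.4, 181.2]
ee_rot: [0.46, -0.469, 0.538, -0.528]
force: [1.6, 0.1, 1.2]
finger_gap: 46.7
```

```bash
cat > fin.py <<'E'
from h import *
import sys
def fin(nm):
    im,d,cm=load(nm);P=cloud(d,cm);a=np.radians(-7.75); ex=np.array([np.cos(a),np.sin(a)]); ey=np.array([-ex[1],ex[0]])
    for s0 in ((583.9,-34.6),(594.4,44.6)):
        Q=P[:,:,:2]-np.array(s0);x=Q@ex;y=Q@ey;Z=P[:,:,2]
        m=(np.abs(y)<14)&(Z>20)&(Z<42)&(x<-27)&(x>-85)&(d>0);m[215:]=0
        if m.sum(): print(s0,'head n',m.sum(),'x',np.percentile(x[m],[1,99]).round(1),'y',np.percentile(y[m],[1,99]).round(1),'topz',np.median(Z[m]).round(1))
        m=(np.abs(y)<7)&(Z>22)&(Z<42)&(x>26)&(x<60)&(d>0);m[215:]=0
        if m.sum(): print('   tip n',m.sum(),'x',np.percentile(x[m],99).round(1),'y',np.median(y[m]).round(1))
        m=(np.abs(y)<25)&(Z>66)&(Z<76)&(np.abs(x)<25);m[215:]=0
        if m.sum(): print('   cart x',np.percentile(x[m],[1,99]).round(1),'y',np.percentile(y[m],[1,99]).round(1),'z',np.median(Z[m]).round(1))
fin(sys.argv[1])
E
python3 - <<'E'
from h import *
grab('wrist','w25'); go(493,280,330,0)
E
python3 fin.py w25
```

```text
t 41.25 p [502.5  57.6 188.4] phi -7.8 gap 49.3 F [3.6 2.  6.6] j [ 0.49  0.15 -0.75  1.75  0.1   1.29 -1.99]
  shift now-axes [-219.1 -141.2  -41.2]  rot [ 0.61 -7.8  -0.03]  shift final-axes [-222.4 -141.6   -9.5]
(583.9, -34.6) head n 451 x [-58.5 -27.5] y [-7.6  8.2] topz 35.2
   tip n 60 x 34.6 y 1.2
   cart x [-15.6  13.5] y [-19.2  20.4] z 70.2
(594.4, 44.6) head n 406 x [-58.3 -27.1] y [-7.2  7.7] topz 35.3
   tip n 59 x 34.9 y 0.6
   cart x [-14.2  14.8] y [-18.8  20.1] z 70.3
```

View pics/w25.png

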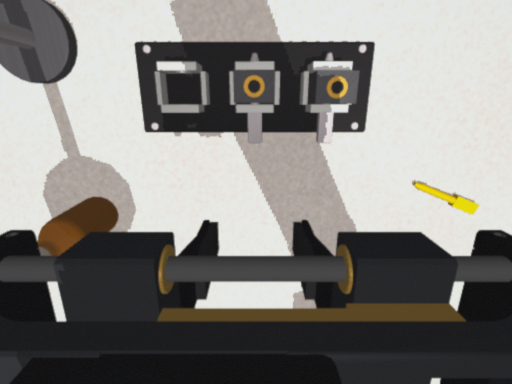

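{"fn": "jog_arm", "kwargs": {
  "rows": [
    {"tx": 0, "ty": -0.035, "tz": 0, "ax": 0.6, "ay": -4, "az": 0, "fingers": 0.4},
    {"tx": 0, "ty": -0.035, "tz": 0, "ax": 0, "ay": -3, "az": 0, "fingers": 0.4},
    {"tx": 0, "ty": -0.035, "tz": 0, "ax": 0, "ay": 0, "az": 0, "fingers": 0.4},
    {"tx": -0.015, "ty": -0.025, "tz": 0, "ax": 0, "ay": 0, "az": 0, "fingers": 0.4},
    {"tx": -0.03, "ty": 0, "tz": 0, "ax": 0, "ay": 0, "az": 0, "fingers": 0.4},
    {"tx": -0.035, "ty": 0, "tz": 0, "ax": 0, "ay": 0, "az": 0, "fingers": 0.4},
    {"tx": -0.03, "ty": 0, "tz": 0, "ax": 0, "ay": 0, "az": 0, "fingers": 0.4},
    {"tx": -0.015, "ty": 0, "tz": 0, "ax": 0, "ay": 0, "az": 0, "fingers": 0.4},
    {"tx": 0, "ty": 0, "tz": 0, "ax": 0, "ay": 0, "az": 0, "fingers": 0.4}
  ]
}}

```text
clock: 42.0
ee_pos: [505.4, 185.8, 330.1]
ee_rot: [-0.5, 0.492, -0.499, 0.509]
force: [0.4, 0.2, 0.3]
finger_gap: 52.2
```

```bash
python3 - <<'E'
from h import *
grab('wrist','w26'); go(493,282,320,-1); grab('top','top26')
for n in ('w26','top26'):
    im,d,cm=load(n);P=cloud(d,cm)
    m=(P[:,:,2]>246)&(P[:,:,2]<262)&(d>0)&(np.abs(P[:,:,0]-490)<60)&(np.abs(P[:,:,1]-280)<50)
    if n[0]=='w': m[215:]=0
    if m.sum():
        v,u=np.nonzero(m); print(n,m.sum(),u.mean(),v.mean(),ray(cm,u.mean(),v.mean(),256))
E
```

```text
t 42.05 p [505.5 184.5 330. ] phi -0.9 gap 51.9 F [-0.2  0.3 -0.3] j [ 0.32  0.17 -0.86  1.46  0.14  1.56 -2.12]
  shift now-axes [-97.3   9.5 -14.2]  rot [-0.99  0.11  0.14]  shift final-axes [-97.3  10.  -14.2]
w26 362 156.11602209944752 205.37845303867402 [496.26339712 281.07204006 256.        ]
```

View pics/w26.png

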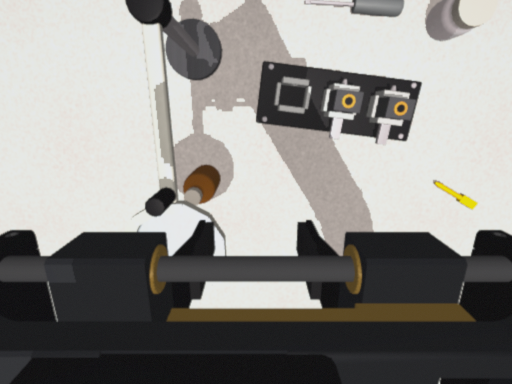

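{"fn": "jog_arm", "kwargs": {
  "rows": [
    {"tx": -0.025, "ty": 0, "tz": -0.005, "ax": -0.9, "ay": 0, "az": 0, "fingers": 0.35},
    {"tx": -0.03, "ty": 0, "tz": -0.005, "ax": 0, "ay": 0, "az": 0, "fingers": 0.35},
    {"tx": -0.028, "ty": 0, "tz": -0.002, "ax": 0, "ay": 0, "az": 0, "fingers": 0.35},
    {"tx": -0.01, "ty": 0, "tz": 0, "ax": 0, "ay": 0, "az": 0, "fingers": 0.35},
    {"tx": 0, "ty": 0, "tz": 0, "ax": 0, "ay": 0, "az": 0, "fingers": 0.35},
    {"tx": 0, "ty": 0, "tz": 0, "ax": 0, "ay": 0, "az": 0, "fingers": 0.35}
  ]
}}

```text
clock: 42.6
ee_pos: [500.3, 267.3, 328.0]
ee_rot: [-0.489, 0.493, -0.506, 0.511]
force: [-0.1, -0.2, -0.2]
finger_gap: 56.3
```

```bash
python3 - <<'E'
from h import *
grab('wrist','w27'); go(494.5,282,260,-1)
for n in ('w27',):
    im,d,cm=load(n);P=cloud(d,cm)
    m=(P[:,:,2]>246)&(P[:,:,2]<262)&(d>0)&(np.abs(P[:,:,0]-490)<60)&(np.abs(P[:,:,1]-280)<50)
    if m.sum():
        v,u=np.nonzero(m); print(n,m.sum(),u.mean(),v.mean(),np.ptp(u),np.ptp(v),ray(cm,u.mean(),v.mean(),256))
E
```

```text
t 42.65 p [500.5 266.8 327.9] phi -2.0 gap 56.5 F [ 0.1 -0.2  0.4] j [ 0.14  0.28 -0.89  1.37  0.22  1.6  -2.34]
  shift now-axes [-15.7  67.8  -6.7]  rot [-0.09 -1.02  0.55]  shift final-axes [-15.1  67.9  -6.3]
w27 364 238.92307692307693 199.4368131868132 20 21 [495.72474845 282.81008021 256.        ]
```

View pics/w27.png

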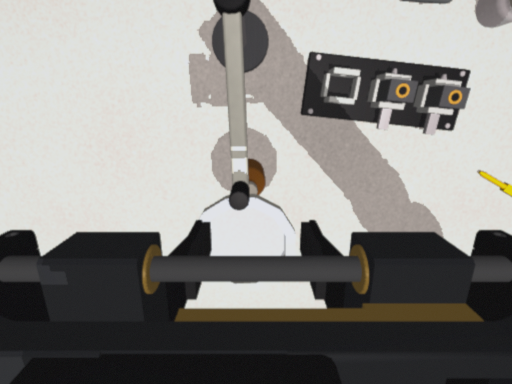

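{"fn": "jog_arm", "kwargs": {
  "rows": [
    {"tx": -0.016, "ty": 0, "tz": -0.006, "ax": 0, "ay": -1, "az": 0.5, "fingers": 0.35},
    {"tx": 0, "ty": 0.02, "tz": 0, "ax": 0, "ay": 0, "az": 0, "fingers": 0.35},
    {"tx": 0, "ty": 0.02, "tz": 0, "ax": 0, "ay": 0, "az": 0, "fingers": 0.35},
    {"tx": 0, "ty": 0.01, "tz": 0, "ax": 0, "ay": 0, "az": 0, "fingers": 0.35},
    {"tx": 0, "ty": 0, "tz": 0, "ax": 0, "ay": 0, "az": 0, "fingers": 0.35}
  ]
}}

```text
clock: 43.07
ee_pos: [497.5, 278.7, 277.4]
ee_rot: [-0.495, 0.493, -0.504, 0.508]
force: [-0.3, 0.3, 0.3]
finger_gap: 56.6
```

```bash
python3 - <<'E'
from h import *
go(494.5,282.8,210,-1)
E
```

```text
t 43.07 p [497.5 278.7 277.4] phi -1.4 gap 56.6 F [-0.3  0.3  0.3] j [ 0.14  0.29 -0.9   1.46  0.23  1.49 -2.35]
  shift now-axes [-4.1 67.4 -3.5]  rot [-0.33 -0.38  0.04]  shift final-axes [-4.1 67.4 -3.1]
```

{"fn": "jog_arm", "kwargs": {
  "rows": [
    {"tx": -0.004, "ty": 0.012, "tz": -0.003, "ax": -0.3, "ay": -0.4, "az": 0, "fingers": 0.35},
    {"tx": 0, "ty": 0.018, "tz": 0, "ax": 0, "ay": 0, "az": 0, "fingers": 0.35},
    {"tx": 0, "ty": 0.018, "tz": 0, "ax": 0, "ay": 0, "az": 0, "fingers": 0.35},
    {"tx": 0, "ty": 0.008, "tz": 0, "ax": 0, "ay": 0, "az": 0, "fingers": 0.35},
    {"tx": 0, "ty": 0, "tz": 0, "ax": 0, "ay": 0, "az": 0, "fingers": 0.5}
  ]
}}

```text
clock: 43.48
ee_pos: [495.5, 282.7, 220.8]
ee_rot: [-0.496, 0.495, -0.504, 0.505]
force: [0.0, -0.2, -0.1]
finger_gap: 54.2
```

```bash
python3 - <<'E'
from h import *
go(494.5,282.8,210,-1)
E
```

```text
t 43.48 p [495.5 282.7 220.8] phi -1.0 gap 54.2 F [ 0.  -0.2 -0.1] j [ 0.13  0.32 -0.89  1.55  0.25  1.39 -2.37]
  shift now-axes [-0.1 10.8 -1. ]  rot [-0.16 -0.03 -0.03]  shift final-axes [-0.1 10.8 -1. ]
```

{"fn": "jog_arm", "kwargs": {
  "grip_force": 25,
  "rows": [
    {"tx": 0, "ty": 0.005, "tz": -0.001, "ax": 0, "ay": 0, "az": 0, "fingers": 1},
    {"tx": 0, "ty": 0, "tz": 0, "ax": 0, "ay": 0, "az": 0, "fingers": 1},
    {"tx": 0, "ty": 0, "tz": 0, "ax": 0, "ay": 0, "az": 0, "fingers": 1},
    {"tx": 0, "ty": 0, "tz": 0, "ax": 0, "ay": 0, "az": 0, "fingers": 1},
    {"tx": 0, "ty": 0, "tz": 0, "ax": 0, "ay": 0, "az": 0, "fingers": 1},
    {"tx": 0, "ty": 0, "tz": 0, "ax": 0, "ay": 0, "az": 0, "fingers": 1},
    {"tx": 0, "ty": 0, "tz": 0, "ax": 0, "ay": 0, "az": 0, "fingers": 1},
    {"tx": 0, "ty": 0, "tz": 0, "ax": 0, "ay": 0, "az": 0, "fingers": 1}
  ]
}}

```text
clock: 44.15
ee_pos: [495.3, 283.7, 218.6]
ee_rot: [-0.497, 0.494, -0.504, 0.505]
force: [1.2, -0.0, -1.8]
finger_gap: 19.3
```

```bash
python3 - <<'E'
from h import *
s1=np.array([594.4,44.6]); post=np.array([678.3,281])
v=s1-post; print('slot dist',np.hypot(*v),'angle',np.degrees(np.arctan2(v[1],v[0])))
go(494.5,282.8,210,-1)
E
```

```text
slot dist 250.84690550214088 angle -109.54012686251866
t 44.15 p [495.3 283.7 218.6] phi -1.0 gap 19.3 F [ 1.2 -0.  -1.8] j [ 0.13  0.32 -0.89  1.56  0.25  1.38 -2.37]
  shift now-axes [ 0.9  8.6 -0.9]  rot [-0.32 -0.03 -0.13]  shift final-axes [ 0.9  8.6 -0.8]
```

{"fn": "jog_arm", "kwargs": {
  "rows": [
    {"tx": 0.0129, "ty": 0, "tz": 0.0005, "ax": 0, "ay": -4, "az": 0, "fingers": 1},
    {"tx": 0.0129, "ty": 0, "tz": 0.0005, "ax": 0, "ay": -4, "az": 0, "fingers": 1},
    {"tx": 0.0129, "ty": 0, "tz": 0.0005, "ax": 0, "ay": -4, "az": 0, "fingers": 1},
    {"tx": 0.0129, "ty": 0, "tz": 0.0005, "ax": 0, "ay": -4, "az": 0, "fingers": 1},
    {"tx": 0.0129, "ty": 0, "tz": 0.0005, "ax": 0, "ay": -4, "az": 0, "fingers": 1},
    {"tx": 0.0129, "ty": 0, "tz": 0.0005, "ax": 0, "ay": -4, "az": 0, "fingers": 1},
    {"tx": 0.0129, "ty": 0, "tz": 0.0005, "ax": 0, "ay": -4, "az": 0, "fingers": 1},
    {"tx": 0.0129, "ty": 0, "tz": 0.0005, "ax": 0, "ay": -4, "az": 0, "fingers": 1}
  ]
}}

```text
clock: 44.82
ee_pos: [522.0, 187.7, 218.6]
ee_rot: [0.624, -0.617, 0.339, -0.34]
force: [0.8, 3.0, -3.5]
finger_gap: 19.3
```

```bash
python3 -c "
from h import *
p,R,s=pose(); print(np.hypot(*(p[:2]-[678.3,281])),np.degrees(np.arctan2(281-p[1],678.3-p[0])))
go(616,107,215,70.5)"
```

```text
181.97241800508382 30.834808708541733
t 44.82 p [522.  187.7 218.6] phi 32.6 gap 19.3 F [ 0.8  3.  -3.5] j [ 0.38  0.29 -0.96  1.6   0.24  1.36 -1.6 ]
  shift now-axes [118.6   3.5  35.6]  rot [ -0.62 -37.91  -0.  ]  shift final-axes [115.5   3.6 -44.7]
```

{"fn": "jog_arm", "kwargs": {
  "rows": [
    {"tx": 0.0129, "ty": 0, "tz": 0.0004, "ax": 0, "ay": -3.9, "az": 0, "fingers": 1},
    {"tx": 0.0129, "ty": 0, "tz": 0.0004, "ax": 0, "ay": -3.9, "az": 0, "fingers": 1},
    {"tx": 0.0129, "ty": 0, "tz": 0.0004, "ax": 0, "ay": -3.9, "az": 0, "fingers": 1},
    {"tx": 0.0129, "ty": 0, "tz": 0.0004, "ax": 0, "ay": -3.9, "az": 0, "fingers": 1},
    {"tx": 0.0129, "ty": 0, "tz": 0.0004, "ax": 0, "ay": -3.9, "az": 0, "fingers": 1},
    {"tx": 0.0129, "ty": 0, "tz": 0.0004, "ax": 0, "ay": -3.9, "az": 0, "fingers": 1},
    {"tx": 0.0129, "ty": 0, "tz": 0.0004, "ax": 0, "ay": -3.9, "az": 0, "fingers": 1},
    {"tx": 0.0129, "ty": 0, "tz": 0.0004, "ax": 0, "ay": -3.9, "az": 0, "fingers": 1}
  ]
}}

```text
clock: 45.48
ee_pos: [599.1, 117.4, 218.6]
ee_rot: [0.694, -0.687, 0.151, -0.152]
force: [-0.8, 3.0, -0.6]
finger_gap: 19.5
```

```bash
python3 -c "
from h import *
p,R,s=pose(); print(np.hypot(*(p[:2]-[678.3,281])),np.degrees(np.arctan2(281-p[1],678.3-p[0])))
go(616,107,215,70.5)"
```

```text
181.74973906976462 64.16113348891481
t 45.48 p [599.1 117.4 218.6] phi 65.3 gap 19.5 F [-0.8  3.  -0.6] j [ 0.46  0.46 -0.98  1.45  0.37  1.43 -0.95]
  shift now-axes [19.7  3.5 -2.4]  rot [-0.57 -5.23 -0.09]  shift final-axes [19.4  3.6 -4.2]
```

Last ~6°, then stop and release.

{"fn": "jog_arm", "kwargs": {
  "rows": [
    {"tx": 0.0095, "ty": 0, "tz": 0.0003, "ax": 0, "ay": -3, "az": 0, "fingers": 1},
    {"tx": 0.007, "ty": 0, "tz": 0, "ax": 0, "ay": -2, "az": 0, "fingers": 1},
    {"tx": 0, "ty": 0, "tz": 0, "ax": 0, "ay": 0, "az": 0, "fingers": 1},
    {"tx": 0, "ty": 0, "tz": 0, "ax": 0, "ay": 0, "az": 0, "fingers": 1}
  ]
}}

```text
clock: 45.82
ee_pos: [617.0, 110.0, 218.6]
ee_rot: [0.702, -0.692, 0.12, -0.12]
force: [-2.2, -0.3, 0.5]
finger_gap: 19.2
```

```bash
python3 -c "
from h import *
p,R,s=pose(); print(np.hypot(*(p[:2]-[678.3,281])),np.degrees(np.arctan2(281-p[1],678.3-p[0])))
go(616,107,215,70.5)"
```

```text
181.66638176823605 70.2665280651087
t 45.82 p [617.  110.  218.6] phi 70.5 gap 19.2 F [-2.2 -0.3  0.5] j [ 0.46  0.5  -0.98  1.4   0.4   1.45 -0.85]
  shift now-axes [ 0.1  3.6 -3.2]  rot [-0.74  0.01 -0.13]  shift final-axes [ 0.1  3.6 -3.2]
```

{"fn": "jog_arm", "kwargs": {
  "rows": [
    {"tx": 0, "ty": 0, "tz": 0, "ax": 0, "ay": 0, "az": 0, "fingers": 0.45},
    {"tx": 0, "ty": 0, "tz": 0, "ax": 0, "ay": 0, "az": 0, "fingers": 0.45},
    {"tx": 0, "ty": 0, "tz": 0, "ax": 0, "ay": 0, "az": 0, "fingers": 0.4},
    {"tx": 0, "ty": 0, "tz": 0, "ax": 0, "ay": 0, "az": 0, "fingers": 0.4},
    {"tx": 0, "ty": -0.015, "tz": 0, "ax": 0, "ay": 0, "az": 0, "fingers": 0.4},
    {"tx": 0, "ty": -0.025, "tz": 0, "ax": 0, "ay": 0, "az": 0, "fingers": 0.4},
    {"tx": 0, "ty": -0.03, "tz": 0, "ax": 0, "ay": 0, "az": 0, "fingers": 0.4},
    {"tx": 0, "ty": -0.03, "tz": 0, "ax": 0, "ay": 0, "az": 0, "fingers": 0.4},
    {"tx": 0, "ty": -0.02, "tz": -0.03, "ax": 0, "ay": 0, "az": 0, "fingers": 0.4},
    {"tx": -0.01, "ty": 0, "tz": -0.035, "ax": 0, "ay": 0, "az": 0, "fingers": 0.4},
    {"tx": -0.02, "ty": 0, "tz": -0.03, "ax": 0, "ay": 0, "az": 0, "fingers": 0.4},
    {"tx": -0.02, "ty": 0, "tz": -0.03, "ax": 0, "ay": 0, "az": 0, "fingers": 0.4}
  ]
}}

```text
clock: 46.82
ee_pos: [524.1, 12.4, 341.2]
ee_rot: [0.703, -0.692, 0.118, -0.116]
force: [0.4, -0.1, 2.4]
finger_gap: 52.2
```

{"fn": "jog_arm", "kwargs": {
  "rows": [
    {"tx": -0.02, "ty": 0, "tz": -0.035, "ax": 0, "ay": 0, "az": 0, "fingers": 0.4},
    {"tx": -0.02, "ty": 0, "tz": -0.035, "ax": 0, "ay": 0, "az": 0, "fingers": 0.4},
    {"tx": -0.02, "ty": 0, "tz": -0.035, "ax": 0, "ay": 0, "az": 0, "fingers": 0.4},
    {"tx": 0, "ty": 0, "tz": -0.035, "ax": 0, "ay": 0, "az": 0, "fingers": 0.4},
    {"tx": 0, "ty": 0, "tz": -0.035, "ax": 0, "ay": 0, "az": 0, "fingers": 0.4},
    {"tx": 0, "ty": 0, "tz": -0.035, "ax": 0, "ay": 0, "az": 0, "fingers": 0.4},
    {"tx": 0, "ty": 0, "tz": -0.03, "ax": 0, "ay": 0, "az": 0, "fingers": 0.4},
    {"tx": 0, "ty": 0, "tz": -0.01, "ax": 0, "ay": 0, "az": 0, "fingers": 0.4},
    {"tx": 0, "ty": 0, "tz": 0, "ax": 0, "ay": 0, "az": 0, "fingers": 0.4},
    {"tx": 0, "ty": 0, "tz": 0, "ax": 0, "ay": 0, "az": 0, "fingers": 0.4}
  ]
}}

```text
clock: 47.65
ee_pos: [371.0, -214.2, 339.5]
ee_rot: [0.697, -0.696, 0.121, -0.122]
force: [-0.7, 0.3, 0.6]
finger_gap: 52.3
```

```bash
python3 - <<'E'
from h import *
go(616,107,215,70.5); grab('wrist','w30'); grab('top','top30'); grab('side','s30')
im,d,cm=load('top30'); c=im[90:290,80:410]; cv2.imwrite('pics/t30z.png',cv2.resize(c,None,fx=2.4,fy=2.4,interpolation=cv2.INTER_CUBIC)[:,:,::-1])
im,d,cm=load('s30'); cv2.imwrite('pics/s30z.png',cv2.resize(im[80:330,180:380],None,fx=3,fy=2.4)[:,:,::-1])
for n,(cx,cy) in (('w30',(616,110)),('top30',(616,110))):
    im,d,cm=load(n);P=cloud(d,cm)
    m=(P[:,:,2]>240)&(P[:,:,2]<262)&(d>0)&(np.abs(P[:,:,0]-cx)<40)&(np.abs(P[:,:,1]-cy)<40)
    if m.sum():
        v,u=np.nonzero(m); k=ray(cm,u.mean(),v.mean(),256)[:2]; post=np.array([678.3,281]); 
        L=post+(k-post)/np.hypot(*(k-post))*255; print(n,m.sum(),k,np.hypot(*(k-post)),'lens',L,'dist',np.hypot(*(L-[594.4,44.6])))
    m=(P[:,:,2]>198)&(P[:,:,2]<220)&(d>0)&(np.hypot(P[:,:,0]-594,P[:,:,1]-42)<75)
    if m.sum(): Q=P[m]; print('ring bbox centre',cv2.minEnclosingCircle(Q[:,:2].astype(np.float32)))
E
python3 fin.py w30
```

```text
t 47.65 p [ 371.  -214.2  339.5] phi 70.2 gap 52.3 F [-0.7  0.3  0.6] j [ 1.24 -0.14 -0.72  1.67 -0.09  1.58  0.18]
  shift now-axes [121.6 125.4 385. ]  rot [-0.11 -0.3   0.05]  shift final-axes [123.8 124.5 384.5]
top30 77 [614.37704978 106.55542379] 185.78765764937341 lens [590.56353509  41.56877245] dist 4.889458399402696
ring bbox centre ((595.4058227539062, 48.248207092285156), 67.97920989990234)
(583.9, -34.6) head n 209 x [-59.  -27.4] y [-8.7  4.1] topz 35.0
   cart x [-16.    6.4] y [-20.3 -16.4] z 69.9
```

View pics/t30z.png

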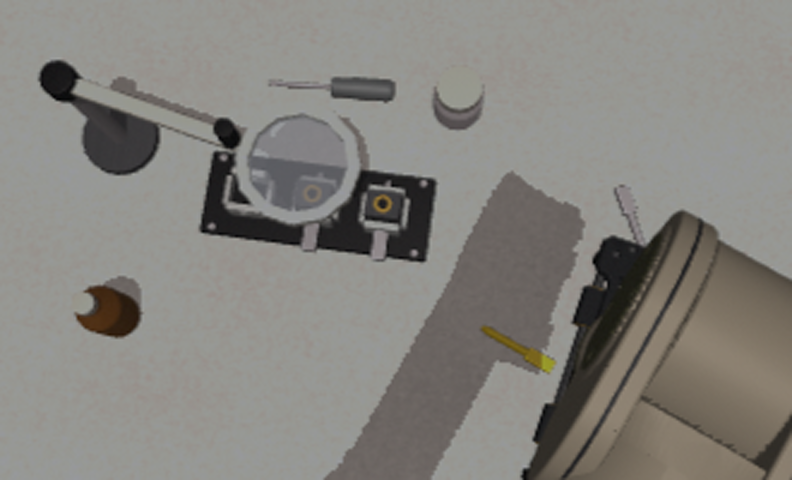

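View pics/s30z.png

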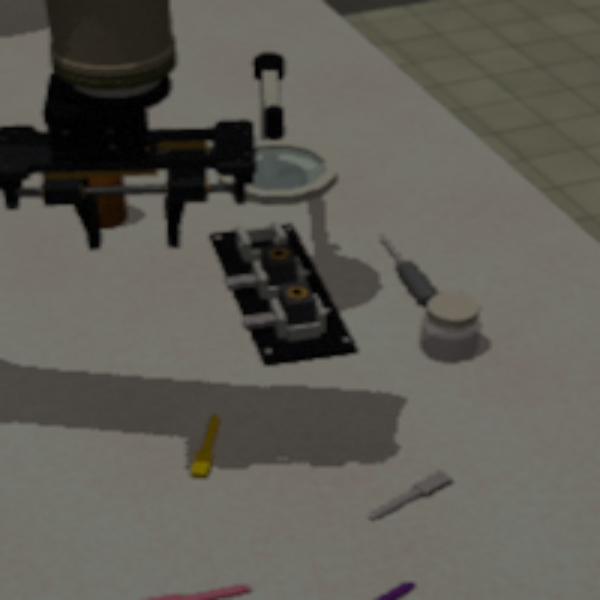

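View pics/w30.png

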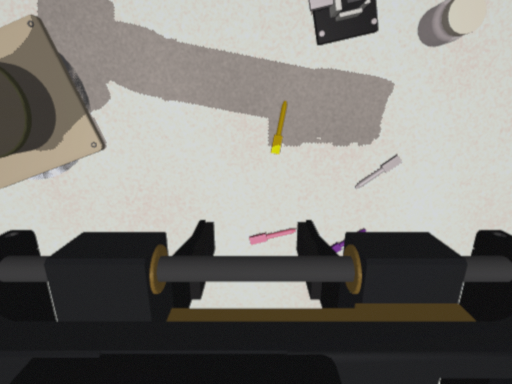

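```bash
python3 - <<'E'
from h import *
print(manip.sign_off()); print(manip.sense()['clock'])
E
```

```text
the job is handed in; nothing more can be done
None
the job is handed in; nothing more can be done
```

The job is handed in at about 48 s. I swung the magnifier out to the left and found two cartridges; none of the views showed a third. I stood them in the right-hand and middle pockets, pinned both, and swung the magnifier back over the rack. The jar, brown bottle and screwdriver were not touched, and the last top view shows them where they were.

**Last checks**
- **Cartridges:** both stand centred in their pockets to about 1 mm, with tops at 70.2–70.3 mm against 70 expected.
- **Pins:** both are fully home. Their tips sit at x = +34.6 and +34.9 mm (+35 expected) and the back ends of the heads at about −58.5 mm (−59 expected). Each head met its front lug with about 14 N.
- **Lens:** it is about 5 mm from the middle pocket by the knob's direction from the post. The arm is well clear of everything and still.

**What disagreed:** the fingertips are about 16 mm behind the TCP, not 11 mm ahead as the text says. My first attempt on a cartridge closed above it without touching it, so I corrected the grasp heights from then on. After the final swing I rechecked only the right-hand pin, because the lens covers the middle pocket from above.

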